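# Release the pressure cap of a bench cooling unit

### The job

Take the pressure cap with the blue grip bar off the small grey cooling unit: turn it anticlockwise to its first stop and leave it there, not pressed in, for a second to let the pressure off; then press it in, turn it on past the stop and lift it off the sloping filler neck. Set it down, without dropping it, standing top up inside the steel drip tray, let go of it, and do not push the bottle, the tape roll or the single white coupling in front about.

Things in the scene. Friction and masses are not known exactly. Their poses are not given: they have to be found in the camera images.
- neck_axis (a point): Point on the axis of the filler neck, square to the 30-degree sloped panel of the fixed grey cooling unit (140 x 150 x 122 mm high). z: out of the neck along its axis (up and to the robot, 30 degrees from vertical); x: up the slope, away from the robot; y: left. 24 mm out from the panel, at the underside of the neck's flange, hidden by the cap. The cap's angles count anticlockwise about z from x.
- cap_grip (a point): Centre of the cap's blue grip bar, 70 mm long, 14 wide, 25 high: its top is 11 mm above, the cap's flat top 14 mm below, the cap's open rim 41 mm below. z: out of the cap's top; x: along the bar to its red end; y: across the bar (grip here, tool along the cap's z). With the cap on the neck and not pressed it is 33 mm from neck_axis along the neck's z, on its axis.
- cap_mark (a point): Red end of the bar, 30 mm from cap_grip along x; same axes. Its angle about the neck starts at -52 degrees; the cap turns anticlockwise with light friction to a hard first stop at -16. Pressed in over 4 mm it can be turned on; from 8 to 28 degrees (hard end stop) its lugs are free in the neck's slots and the cap lifts straight off along the neck's z, clear after 25 mm.
- seal (a joint): How far the sprung seal in the neck is pressed in by the cap, m: 0 with the cap on and not pressed; above 0.004 the cap passes its stop (0.006 is good); 0.008 is fully in; -0.002 with the cap off. It pushes the cap outward with 7 N at 0 and 0.6 N more for every mm.
- tray_in (a point): Centre of the inner floor (4 mm above the bench) of the fixed steel drip tray, 130 mm square outside, 122 mm square inside, with a rim 12 mm high. Axes along its sides, z up.
- bottle_at (a point): Loose bystander: white lens cleaner bottle with a red tip and a blue label, 51 mm across, 132 mm high; point half-way up its axis. To be left alone.
- tape_at (a point): Loose bystander: roll of brown tape lying flat, 80 mm across, 20 mm high; its centre. To be left alone.
- coupling_at (a point): Loose bystander: white metal coupling that stands on the bench between the robot and the work, 33 mm across, 46 mm high; its centre half-way up. To be left alone.
- cap: The loose cap: black ribbed round cup, open below, 85 mm across, 27 mm high without the bar, 0.1 to 0.21 kg. Origin on its axis, 33 mm below cap_grip; same axes.

How it is judged:
By the outcome, as a careful person would: the job done as asked, in the order asked, and still so for the second after the job is handed in, with the robot touching nothing.
It also fails if it takes over 45 s, if anything falls off the work surface, if the arm or the gripper's body presses on something with over 40 N, if the wrist force passes 120 N, or if a joint passes its speed limit or range.

### The arm

A 6-joint arm with a two-finger parallel gripper is mounted at the origin on a cart in front of the work surface, level with it; the furniture and walls round the work are solid. World frame = base frame: x ahead of the robot, y to its left, z up, the work surface at z = 0. Lengths are in m, angles in rad, forces in N, time in s.
With the tool pointing down it reaches from about 0.225 to 0.725 m from the base axis. Payload 3.1 kg.
Tool frame: the origin (TCP) lies midway between the tips of the shut fingers; the grasp point (between the pads) lies 19 mm behind it (robot.hold_point_z is the distance from the TCP to the grasp point, in m); x points along the fingers, y is the direction in which the jaws open and shut, and the axes are right-handed (so a half turn about x gives the same grasp; the last joint's range is limited). The gripper opens to 85 mm and grips with 20 to 120 N. Pads are 22 mm wide; open, the fingers measure 114 mm over their backs; the gripper's body (76 mm by 85 mm) begins 54 mm behind the grasp point. The pads swing forward as they close: fully open they stand 13 mm farther back than shut.
Start: joints at [1.011, 0.048, 0.099, 1.622, 0, 1.443], TCP at [0.22, 0.477, 0.206] pointing down, gripper open.
Joint ranges: [-2.91, 2.91], [-0.99, 1.94], [-1.21, 1.42], [-2.12, 2.29], [-1.49, 1.47], [-3.14, 3.14]. Speed limits (rad/s): [2.79, 2.79, 3.14, 3.14, 3.14, 3.14].

### API

Orientations are given as a 3x3 rotation matrix whose columns are the frame's x, y, z axes.
In Python, from cell import sense, eyes, finish_job, robot gives the robot as it stands.
- The arm moves only by the tool send_rows, never from a script. Its argument "steps" is a list of rows, each an object of numbers: "x", "y", "z": the shift along the tool's x, y, z in m; "spin": the turn about the tool's x in rad; "gripper": the opening, from 0 (shut) to 1 (fully open). In form: [{"x": .., "y": .., "z": .., "spin": .., "gripper": ..}, ...]. A call has 1 to 20 rows; each row shifts and turns the pose as measured when the row begins, along the tool's axes as they then stand; what a row does not reach is not made up. A row lasts 1/10 s, in which the tool goes at most 50 mm and 8.59 degrees, less where a joint would pass 70% of its speed; a pose out of reach is approached as far as the arm can. A call is refused whole if a number of a shift passes 0.05 or a number of a turn 0.15, either way. A call with a gripper value outside its range is refused whole. The fingers move at their own pace and stop on an object; "squeeze" is the grip in N (left out, the last holds). Time passes only in rows, so rows that do not move let the fingers close. It gives the time, the measured TCP pose, the force and the opening at its end, in the units of the state.
- sense(): the state, without advancing time (a new reading comes with each control period).
- eyes.snapshot(name): name is "scene" or "top" or "wrist"; returns a dict with "pixels" (420x560x3 uint8, red, green, blue), "mtx" (3x3 intrinsics, pixels), "origin" and "rotation" of the camera in the world. Camera axes: x right, y down, z forward; pixel columns grow to the right and rows downward; lengths in m; the calibration is good to about 2 mm. A picture is of the moment at which its call begins. There is no depth.
- finish_job(): hands the job in, once; it reports no verdict.
Trained networks look in a picture, given as the dict that the camera call returned (one of the last four; its "shot" number tells which), for a name from the list of things; names that differ only in an ending like _2 or _b are one class to them, and where a whole thing is asked for, a point or a joint stands for the part that bears it (a point fixed in the world has none). Each returns a list of dicts, best first, with "score" (0 to 1); they miss things now and then, are a little off and sometimes report something else, mostly with a low value. They report only what shows in the picture. A call takes as long as a camera call.
- eyes.find_in(thing, picture): "centre" ([x, y, z] in m, in world coordinates, good to about 4 mm: the middle of the surface that is visible of it).
- eyes.trace(thing, picture): "pixels" (420x560 bool, what is visible of it).
- eyes.landmark_of(thing, picture): "centre" ([x, y, z] in m, in world coordinates, good to about 4 mm: a listed point, or the origin of a listed thing).
The state is a dict: "clock": time; "q": joint angles; "qvel": joint speeds; "tau": joint torques, N m; "position": TCP position; "eef_rot": TCP orientation; "ft_force": force on the tool from outside, world axes, zero at the start; "wrist_torque": the same for the moment, N m; "finger_gap": finger opening in m.
Only numpy, scipy, OpenCV 4.12 (cv2) and the standard library are available. Lean on these libraries where they do the work, as an engineer would, in place of code of your own. Each camera call takes 0.05 s, during which the arm holds its last target.

## Working session

There is one attempt and no reset: what is moved stays moved. The work goes in short steps, Python scripts to look and compute and a tool call to move; the robot and the scene stay as the last step left them, time stands still between calls to the robot, and variables do not carry over. Pictures are saved under pics/ and viewed, and the job is handed in when it is done.

Besides the shell and the picture viewer there is one more tool, called in YAML: its name, and indented under it one key for each argument. send_rows: Moves the arm, as the interface text tells. Its arguments: {"type":"object","properties":{"steps":{"type":"array"},"squeeze":{"type":"number"}},"required":["steps"]}

```bash
ls; mkdir -p pics; cat > h.py <<'E'
import numpy as np, cv2
from cell import sense, eyes, finish_job, robot
def save(p,n): cv2.imwrite('pics/'+n+'.png',p['pixels'][:,:,::-1])
def uv(p,X):
    c=np.array(p['rotation']).T@(np.array(X)-np.array(p['origin'])); k=np.array(p['mtx'])@c; return k[:2]/k[2]
def ray(p,u,v):
    d=np.array(p['rotation'])@np.linalg.inv(p['mtx'])@np.array([u,v,1.]); return np.array(p['origin']),d/np.linalg.norm(d)
def tri(rs):
    A=np.zeros((3,3));b=np.zeros(3)
    for o,d in rs:
        P=np.eye(3)-np.outer(d,d);A+=P;b+=P@o
    X=np.linalg.solve(A,b); return X,[np.linalg.norm((np.eye(3)-np.outer(d,d))@(X-o)) for o,d in rs]
E
python3 - <<'E'
from h import *
np.set_printoptions(precision=4,suppress=True)
print(sense())
print([a for a in dir(robot) if a[0]!='_'], robot.hold_point_z)
for n in ['scene','top','wrist']:
    p=eyes.snapshot(n); save(p,n+'0'); print(n,p['origin'],np.array(p['rotation'])[:,2],p['mtx'][0])
    for t in ['neck_axis','cap_grip','cap_mark','tray_in','bottle_at','tape_at','coupling_at','cap']:
        try:
            print(t,[(np.round(r['centre'],4),round(r['score'],2)) for r in eyes.landmark_of(t,p)[:2]])
        except Exception as e: print(t,e)
E
```

```text
pics
{'clock': 0.0, 'q': array([1.0112, 0.0487, 0.0976, 1.622 , 0.    , 1.443 ]), 'qvel': array([-0.0011, -0.0014, -0.0012,  0.0012, -0.001 , -0.0009]), 'tau': array([  0.0001, -33.8782,  32.0015,   0.0203,   0.    ,  -0.    ]), 'position': array([0.2193, 0.4762, 0.2047]), 'eef_rot': array([[-0.0013,  0.4185,  0.9082],
       [-0.002 ,  0.9082, -0.4185],
       [-1.    , -0.0024, -0.0003]]), 'ft_force': array([-0.4721, -0.9907, -0.0907]), 'wrist_torque': array([-0.0013,  0.0071,  0.0046]), 'finger_gap': 0.08507696858076882}
['Unreachable', 'hold_point_z'] 0.0187
scene [-0.0676 -0.2342  0.56  ] [ 0.7273  0.4638 -0.5059] [404.94     0.     280.7894]
neck_axis [(array([0.548 , 0.0577, 0.11  ]), 0.22)]
cap_grip [(array([0.5297, 0.0486, 0.1422]), 0.78)]
cap_mark [(array([0.5509, 0.0327, 0.152 ]), 0.91)]
tray_in [(array([0.551 , 0.2732, 0.0014]), 0.62)]
bottle_at [(array([0.7461, 0.0682, 0.0655]), 0.69)]
tape_at [(array([0.7116, 0.3534, 0.0078]), 0.78)]
coupling_at [(array([0.4341, 0.1593, 0.0226]), 0.83), (array([0.5316, 0.0505, 0.1409]), 0.3)]
cap [(array([0.5457, 0.0581, 0.1127]), 0.71)]
top [0.4391 0.1829 1.1884] [ 0.1415 -0.0045 -0.9899] [522.572    0.     279.0711]
neck_axis []
cap_grip [(array([0.5249, 0.0511, 0.1416]), 0.72)]
cap_mark [(array([0.5472, 0.0311, 0.1482]), 0.71)]
tray_in [(array([0.5493, 0.2696, 0.0038]), 0.59)]
bottle_at [(array([0.7441, 0.0724, 0.0699]), 0.6)]
tape_at [(array([0.7117, 0.3541, 0.0112]), 0.92)]
coupling_at [(array([0.4312, 0.161 , 0.0209]), 0.48)]
cap [(array([0.5405, 0.0506, 0.1131]), 0.6)]
wrist [0.1491 0.5094 0.3726] [ 0.2783 -0.1292 -0.9518] [324.2198   0.     278.5751]
neck_axis []
cap_grip []
cap_mark []
tray_in []
bottle_at []
tape_at []
coupling_at []
cap []
```

View pics/scene0.png

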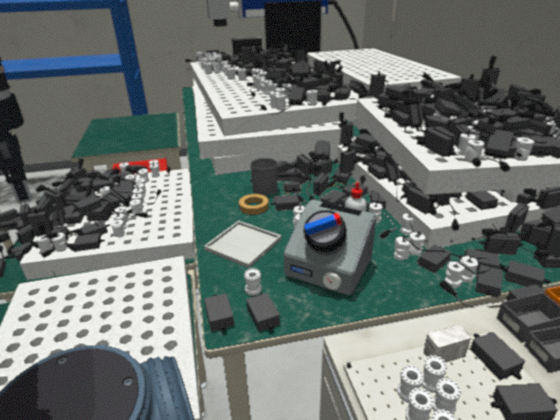

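View pics/top0.png

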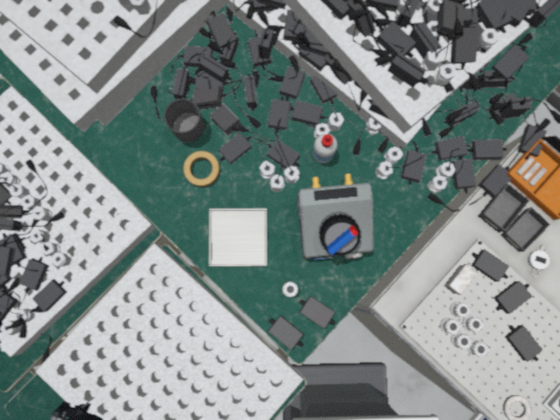

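View pics/wrist0.png

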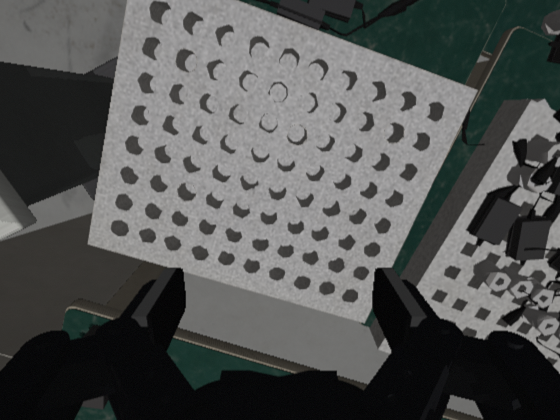

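```bash
python3 - <<'E'
from h import *
for n,(r0,r1,c0,c1) in {'top':(160,310,190,390),'scene':(170,320,190,390)}.items():
    im=cv2.imread(f'pics/{n}0.png')[r0:r1,c0:c1]
    cv2.imwrite(f'pics/{n}0z.png',cv2.resize(im,None,fx=4,fy=4,interpolation=cv2.INTER_CUBIC))
E
```

```text
(no output)
```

View pics/top0z.png

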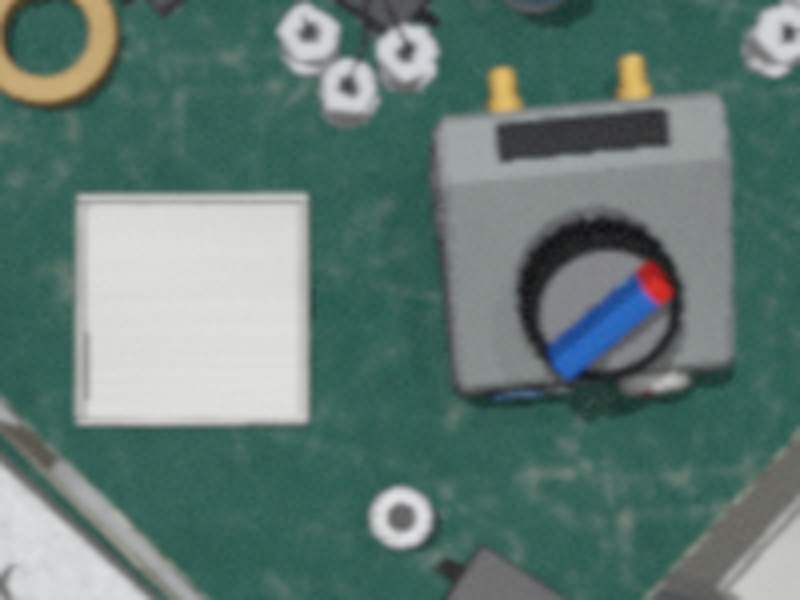

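View pics/scene0z.png

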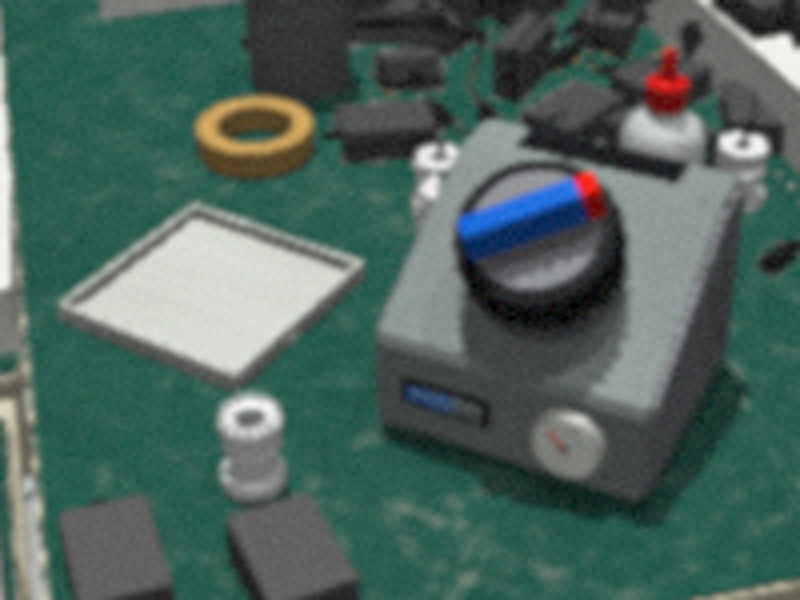

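```bash
python3 - <<'E'
from h import *
np.set_printoptions(precision=4,suppress=True)
P={n:eyes.snapshot(n) for n in ['top','scene']}
T=lambda a,b:(190+a/4,160+b/4); S=lambda a,b:(190+a/4,170+b/4)
def onz(u,z):
    o,d=ray(P['top'],*u); return o+d*(z-o[2])/d[2]
a,b=onz(T(437,118),.122),onz(T(722,96),.122); print('back',a,b,np.degrees(np.arctan2(-(a-b)[0],(a-b)[1])),np.linalg.norm(a-b))
for nm,t,s in [('frontL',T(460,392),S(383,330)),('frontR',T(733,362),S(655,412))]:
    X,e=tri([ray(P['top'],*t),ray(P['scene'],*s)]); print(nm,X,e)
# colours
for nm in ['blue','red']:
    rs=[]
    for n,(r0,r1,c0,c1) in {'top':(215,265,320,365),'scene':(205,245,295,345)}.items():
        im=P[n]['pixels'].astype(int); R,G,B=im[...,0],im[...,1],im[...,2]
        m=(B>R+50)&(B>G+30) if nm=='blue' else (R>G+70)&(R>B+70)
        mm=np.zeros_like(m);mm[r0:r1,c0:c1]=m[r0:r1,c0:c1]
        v,u=np.nonzero(mm); rs.append(ray(P[n],u.mean(),v.mean())); print(nm,n,len(u),u.mean(),v.mean())
    print(tri(rs))
# tray corners at z=.012
for c in [(76,194),(310,194),(310,425),(76,425)]: print(onz(T(*c),.012))
E
```

```text
back [0.6386 0.1351 0.122 ] [ 0.6467 -0.0133  0.122 ] 3.1037368932291796 0.1485796161905571
frontL [0.5014 0.1223 0.0636] [np.float64(0.002754181081810437), np.float64(0.0027541810818103186)]
frontR [ 0.5129 -0.024   0.0625] [np.float64(0.001124283342338534), np.float64(0.0011242833423384996)]
blue top 311 339.4533762057878 241.87459807073955
blue scene 365 319.36986301369865 224.2958904109589
(array([0.5266, 0.0578, 0.139 ]), [np.float64(0.00041331099116325765), np.float64(0.0004133109911632194)])
red top 49 353.55102040816325 230.20408163265307
red scene 44 337.1363636363636 217.0909090909091
(array([0.5479, 0.0306, 0.1523]), [np.float64(7.74849819976916e-05), np.float64(7.748498199763676e-05)])
[0.6202 0.3368 0.012 ]
[0.617  0.2037 0.012 ]
[0.4862 0.2065 0.012 ]
[0.4893 0.3375 0.012 ]
```

```bash
cat >> h.py <<'E'
def loc(d): return np.array(sense()['eef_rot']).T@np.array(d)
E
python3 - <<'E'
from h import *
s=sense(); t=np.array([.42,.05,.30]); print(loc(t-s['position']))
E
```

```text
[-0.09406136 -0.30381187  0.36049776]
```

send_rows:
  steps:
    - {"x": -0.02, "y": -0.01, "z": 0.01}
    - {"x": -0.02, "y": -0.025, "z": 0.03}
    - {"x": -0.01, "y": -0.025, "z": 0.03}
    - {"x": -0.01, "y": -0.025, "z": 0.03}
    - {"x": -0.01, "y": -0.025, "z": 0.03}
    - {"x": -0.01, "y": -0.025, "z": 0.03}
    - {"x": -0.01, "y": -0.025, "z": 0.03}
    - {"x": 0, "y": -0.025, "z": 0.03}
    - {"x": 0, "y": -0.025, "z": 0.03}
    - {"x": 0, "y": -0.025, "z": 0.03}
    - {"x": 0, "y": -0.025, "z": 0.03}
    - {"x": 0, "y": -0.025, "z": 0.03}

```text
$.steps[0]: bad value
```

send_rows:
  steps:
    - {"x": -0.02, "y": -0.01, "z": 0.01, "spin": 0.0, "gripper": 1.0}
    - {"x": -0.02, "y": -0.025, "z": 0.03, "spin": 0.0, "gripper": 1.0}
    - {"x": -0.01, "y": -0.025, "z": 0.03, "spin": 0.0, "gripper": 1.0}
    - {"x": -0.01, "y": -0.025, "z": 0.03, "spin": 0.0, "gripper": 1.0}
    - {"x": -0.01, "y": -0.025, "z": 0.03, "spin": 0.0, "gripper": 1.0}
    - {"x": -0.01, "y": -0.025, "z": 0.03, "spin": 0.0, "gripper": 1.0}
    - {"x": -0.01, "y": -0.025, "z": 0.03, "spin": 0.0, "gripper": 1.0}
    - {"x": 0.0, "y": -0.025, "z": 0.03, "spin": 0.0, "gripper": 1.0}
    - {"x": 0.0, "y": -0.025, "z": 0.03, "spin": 0.0, "gripper": 1.0}
    - {"x": 0.0, "y": -0.025, "z": 0.03, "spin": 0.0, "gripper": 1.0}

```text
clock: 2.45
position: [0.3807, 0.1385, 0.2998]
eef_rot: [[0.006, 0.408, 0.913], [-0.0, 0.913, -0.408], [-1.0, 0.002, 0.005]]
ft_force: [-0.4, 0.5, 0.2]
finger_gap: 0.0856
```

send_rows:
  steps:
    - {"x": -0.045, "y": -0.02, "z": 0.015, "spin": 0.0, "gripper": 1.0}
    - {"x": -0.045, "y": -0.02, "z": 0.015, "spin": 0.0, "gripper": 1.0}
    - {"x": -0.045, "y": -0.02, "z": 0.015, "spin": 0.0, "gripper": 1.0}
    - {"x": -0.045, "y": 0.0, "z": 0.0, "spin": 0.0, "gripper": 1.0}
    - {"x": -0.045, "y": 0.0, "z": 0.0, "spin": 0.0, "gripper": 1.0}
    - {"x": -0.045, "y": 0.0, "z": 0.0, "spin": 0.0, "gripper": 1.0}

```text
clock: 3.05
position: [0.3977, 0.058, 0.5179]
eef_rot: [[0.03, 0.418, 0.908], [-0.005, 0.908, -0.418], [-1.0, 0.008, 0.03]]
ft_force: [-0.8, -0.8, -0.6]
finger_gap: 0.0851
```

```bash
python3 -c "
from h import *
s=sense();print(s['q'],s['position'])"
```

```text
[-0.01825582  0.07826668  0.83070098  2.29291013 -0.00470675  0.41294939] [0.39769498 0.05804624 0.5178971 ]
```

send_rows:
  steps:
    - {"x": -0.045, "y": 0.0, "z": 0.0, "spin": 0.0, "gripper": 1.0}
    - {"x": -0.045, "y": 0.0, "z": 0.0, "spin": 0.0, "gripper": 1.0}
    - {"x": -0.045, "y": 0.0, "z": 0.0, "spin": 0.0, "gripper": 1.0}
    - {"x": -0.045, "y": 0.0, "z": 0.0, "spin": 0.0, "gripper": 1.0}

```text
clock: 3.45
position: [0.3818, 0.0575, 0.571]
eef_rot: [[0.168, 0.413, 0.895], [-0.007, 0.909, -0.417], [-0.986, 0.064, 0.156]]
ft_force: [0.4, 0.7, -0.3]
finger_gap: 0.0855
```

```bash
python3 -c "
from h import *
s=sense();print(s['q'],s['position'],s['eef_rot'])"
```

```text
[-0.0213865   0.01370573  0.90624619  2.29424146 -0.00354552  0.40949813] [0.3817785  0.05754092 0.57100609] [[ 0.16817529  0.4125445   0.89527879]
 [-0.00714355  0.90870058 -0.41738737]
 [-0.98573122  0.06379877  0.15576802]]
```

send_rows:
  steps:
    - {"x": -0.045, "y": 0.012, "z": -0.006, "spin": 0.0, "gripper": 1.0}
    - {"x": -0.045, "y": 0.012, "z": -0.006, "spin": 0.0, "gripper": 1.0}
    - {"x": -0.045, "y": 0.012, "z": -0.006, "spin": 0.0, "gripper": 1.0}
    - {"x": -0.045, "y": 0.0, "z": 0.0, "spin": 0.0, "gripper": 1.0}
    - {"x": -0.045, "y": 0.0, "z": 0.0, "spin": 0.0, "gripper": 1.0}

```text
clock: 3.95
position: [0.3341, 0.0976, 0.6349]
eef_rot: [[0.337, 0.39, 0.857], [0.007, 0.909, -0.417], [-0.942, 0.146, 0.303]]
ft_force: [-0.9, 0.5, 0.7]
finger_gap: 0.0855
```

```bash
python3 -c "
from h import *
s=sense();print(s['q'],s['position'],s['eef_rot'])"
```

```text
[ 0.12574168 -0.08512281  0.98008299  2.29432137 -0.03524065  0.54843298] [0.33405399 0.09756015 0.63489773] [[ 0.33663799  0.3903777   0.85690146]
 [ 0.00704019  0.9089464  -0.41685354]
 [-0.94160783  0.14636149  0.30323755]]
```

send_rows:
  steps:
    - {"x": -0.045, "y": 0.0, "z": 0.0, "spin": 0.0, "gripper": 1.0}
    - {"x": -0.045, "y": 0.0, "z": 0.0, "spin": 0.0, "gripper": 1.0}
    - {"x": -0.045, "y": 0.0, "z": 0.0, "spin": 0.0, "gripper": 1.0}
    - {"x": -0.045, "y": 0.0, "z": 0.0, "spin": 0.0, "gripper": 1.0}

```text
clock: 4.35
position: [0.2836, 0.0958, 0.6818]
eef_rot: [[0.466, 0.364, 0.807], [0.02, 0.907, -0.421], [-0.885, 0.212, 0.415]]
ft_force: [-0.3, 0.6, 0.5]
finger_gap: 0.0857
```

```bash
python3 -c "
from h import *
s=sense();print(s['q'],s['position'],s['eef_rot'])"
```

```text
[ 0.16650626 -0.1921536   1.0129277   2.29407687 -0.05705798  0.58168181] [0.28356709 0.09579356 0.68179946] [[ 0.46567501  0.36366864  0.80677872]
 [ 0.02043562  0.90699769 -0.42063948]
 [-0.88471983  0.21236832  0.41493437]]
```

send_rows:
  steps:
    - {"x": -0.05, "y": 0.01, "z": -0.005, "spin": 0.0, "gripper": 1.0}

```text
clock: 4.45
position: [0.2686, 0.1039, 0.6929]
eef_rot: [[0.497, 0.356, 0.791], [0.026, 0.905, -0.425], [-0.867, 0.232, 0.441]]
ft_force: [0.4, 0.9, -0.3]
finger_gap: 0.0855
```

```bash
cat >> h.py <<'E'
np.set_printoptions(precision=4,suppress=True)
psi=np.radians(4.5)
Y=np.array([-np.sin(psi),np.cos(psi),0]); Xh=np.array([np.cos(psi),np.sin(psi),0])
X=Xh*np.cos(np.pi/6)+np.array([0,0,.5]); N=np.cross(X,Y)
G=np.array([.530,.0525,.139])
def plan(target,a=None):
    s=sense();R=np.array(s['eef_rot']);p=np.array(s['position'])
    print('clock',s['clock'],'q',s['q'],'F',s['ft_force'],'gap',s['finger_gap']);print('pos',p,'toolx',R[:,0],'want',-N,'angle off',np.degrees(np.arccos(R[:,0]@-N)))
    print('pos in neck frame rel G (mm)',1000*np.array([X@(p-G),Y@(p-G),N@(p-G)]))
    cur=np.degrees(np.arctan2(R[:,1]@Y,R[:,1]@X))-90; print('bar angle of jaws',cur)
    print('local',R.T@(np.array(target)-p),'jaw y',R[:,1])
    if a is not None: print('spin',-np.radians(a-cur))
E
python3 -c "
from h import *
plan(G+.07*N,-52)"
```

```text
clock 4.45 q [ 0.254  -0.2088  1.0272  2.2941 -0.0995  0.6594] F [ 0.4124  0.8852 -0.2694] gap 0.08547016146692014
pos [0.2686 0.1039 0.6929] toolx [ 0.4975  0.0265 -0.8671] want [ 0.4985  0.0392 -0.866 ] angle off 0.7365726563670105
pos in neck frame rel G (mm) [ 54.7634  71.706  607.9811]
bar angle of jaws -29.032126075342646
local [ 0.539  -0.0827 -0.0153] jaw y [0.3564 0.905  0.2321]
spin 0.40086502216822284
```

send_rows:
  steps:
    - {"x": 0.045, "y": -0.02, "z": 0.0, "spin": 0.0, "gripper": 1.0}
    - {"x": 0.045, "y": -0.02, "z": 0.0, "spin": 0.0, "gripper": 1.0}
    - {"x": 0.045, "y": -0.02, "z": 0.0, "spin": 0.0, "gripper": 1.0}
    - {"x": 0.045, "y": -0.02, "z": 0.0, "spin": 0.0, "gripper": 1.0}
    - {"x": 0.045, "y": 0.0, "z": 0.0, "spin": 0.1, "gripper": 1.0}
    - {"x": 0.045, "y": 0.0, "z": 0.0, "spin": 0.1, "gripper": 1.0}
    - {"x": 0.045, "y": 0.0, "z": 0.0, "spin": 0.1, "gripper": 1.0}
    - {"x": 0.045, "y": 0.0, "z": 0.0, "spin": 0.1, "gripper": 1.0}
    - {"x": 0.045, "y": 0.0, "z": 0.0, "spin": 0.0, "gripper": 1.0}

```text
clock: 5.35
position: [0.4463, 0.0533, 0.3534]
eef_rot: [[0.545, 0.614, 0.571], [0.032, 0.666, -0.746], [-0.838, 0.425, 0.343]]
ft_force: [0.4, -0.4, 0.0]
finger_gap: 0.0852
```

```bash
python3 -c "
from h import *
plan(G+.07*N,-52)
p=eyes.snapshot('wrist');save(p,'w1')
print(uv(p,G),uv(p,G+.011*N))
for t in ['cap_grip','cap_mark','cap','neck_axis']: print(t,[(r['centre'],r['score']) for r in eyes.landmark_of(t,p)[:1]])
"
```

```text
clock 5.35 q [-0.0949 -0.7321 -0.3224  1.4085  0.0838  0.7622] F [ 0.3983 -0.3788  0.0063] gap 0.08524942567680122
pos [0.4463 0.0533 0.3534] toolx [ 0.5449  0.0322 -0.8379] want [ 0.4985  0.0392 -0.866 ] angle off 3.1368238237918424
pos in neck frame rel G (mm) [ 35.0106   7.4067 227.3131]
bar angle of jaws -51.989776940386236
local [ 0.1553 -0.0377 -0.0222] jaw y [0.6137 0.6656 0.4247]
spin 0.00017842604988784969
[245.348  150.0661] [244.7743 151.7443]
cap_grip [([0.5285, 0.0517, 0.144], 0.72)]
cap_mark [([0.5456, 0.034, 0.154], 0.81)]
cap [([0.5478, 0.0526, 0.1131], 0.85)]
neck_axis [([0.7112, 0.3527, 0.0063], 0.16)]
```

View pics/w1.png

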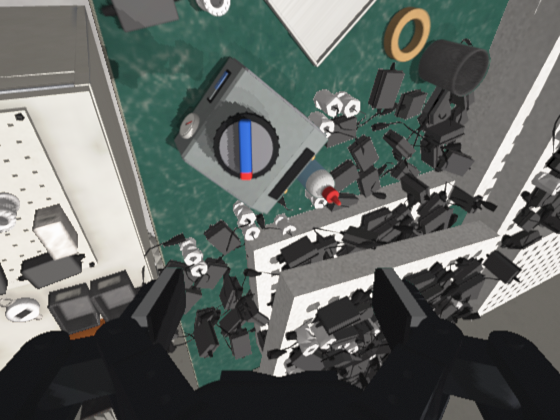

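send_rows:
  steps:
    - {"x": 0.02, "y": -0.006, "z": -0.004, "spin": 0.0, "gripper": 1.0}
    - {"x": 0.025, "y": -0.006, "z": -0.004, "spin": 0.0, "gripper": 1.0}
    - {"x": 0.025, "y": -0.006, "z": -0.004, "spin": 0.0, "gripper": 1.0}
    - {"x": 0.025, "y": -0.006, "z": -0.004, "spin": 0.0, "gripper": 1.0}
    - {"x": 0.025, "y": -0.006, "z": -0.004, "spin": 0.0, "gripper": 1.0}
    - {"x": 0.02, "y": -0.006, "z": -0.004, "spin": 0.0, "gripper": 1.0}
    - {"x": 0.01, "y": -0.002, "z": 0.0, "spin": 0.0, "gripper": 1.0}

```text
clock: 6.3
position: [0.5092, 0.0486, 0.2593]
eef_rot: [[0.61, 0.577, 0.543], [0.026, 0.67, -0.742], [-0.792, 0.467, 0.394]]
ft_force: [-0.6, -0.2, 0.1]
finger_gap: 0.0855
```

```bash
python3 -c "
from h import *
plan(G-.008*N,-52)
p=eyes.snapshot('wrist');save(p,'w2')
print(uv(p,G),uv(p,G+.011*N),uv(p,sense()['position']))
for t in ['cap_grip','cap_mark','cap']: print(t,[(r['centre'],r['score']) for r in eyes.landmark_of(t,p)[:1]])
"
```

```text
clock 6.3 q [-0.0909 -0.7509 -0.5731  1.096   0.0814  0.7639] F [-0.584  -0.2085  0.1282] gap 0.08552669514725093
pos [0.5092 0.0486 0.2593] toolx [ 0.6101  0.026  -0.7919] want [ 0.4985  0.0392 -0.866 ] angle off 7.72237258050055
pos in neck frame rel G (mm) [ 41.9087  -2.2947 114.7705]
bar angle of jaws -51.29636859066461
local [ 0.1161 -0.0422 -0.0398] jaw y [0.5772 0.6701 0.4667]
spin 0.012280684813350462
[229.8253 152.5366] [229.1813 155.8226] [279.0127 249.9634]
cap_grip [([0.5271, 0.0505, 0.141], 0.86)]
cap_mark [([0.5484, 0.0333, 0.1548], 0.97)]
cap [([0.5454, 0.0546, 0.1131], 0.73)]
```

View pics/w2.png

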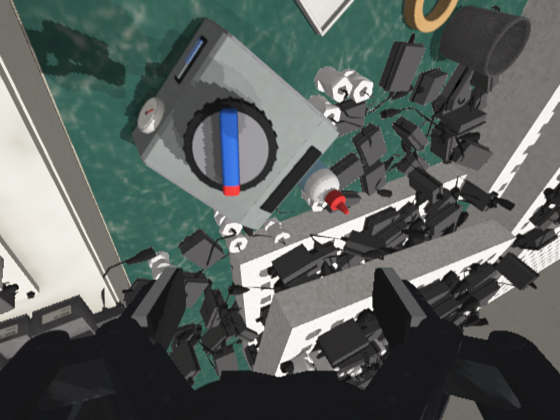

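```bash
python3 -c "
from h import *
plan(G-.008*N,-52)"
```

```text
clock 6.5 q [-0.091  -0.7504 -0.5728  1.0968  0.0815  0.764 ] F [-0.2603  0.033   0.7667] gap 0.0854579138727119
pos [0.509  0.0486 0.2591] toolx [ 0.6094  0.0261 -0.7925] want [ 0.4985  0.0392 -0.866 ] angle off 7.668373504189892
pos in neck frame rel G (mm) [ 41.6308  -2.2518 114.6869]
bar angle of jaws -51.309593687957644
local [ 0.1161 -0.042  -0.0395] jaw y [0.5777 0.67   0.4663]
spin 0.012049863321690486
```

send_rows:
  steps:
    - {"x": -0.02, "y": 0.0, "z": 0.0, "spin": 0.0, "gripper": 1.0}

```text
clock: 6.6
position: [0.4961, 0.0481, 0.2737]
eef_rot: [[0.607, 0.579, 0.544], [0.026, 0.67, -0.742], [-0.795, 0.464, 0.391]]
ft_force: [0.1, 0.9, -1.3]
finger_gap: 0.0853
```

```bash
python3 -c "
from h import *
plan(G-.008*N,-52)"
```

```text
clock 6.6 q [-0.0969 -0.7733 -0.5513  1.1451  0.0849  0.7593] F [ 0.1286  0.9045 -1.2585] gap 0.08534831557816905
pos [0.4961 0.0481 0.2737] toolx [ 0.6066  0.0263 -0.7946] want [ 0.4985  0.0392 -0.866 ] angle off 7.466314506540824
pos in neck frame rel G (mm) [ 37.7528  -1.7725 133.7293]
bar angle of jaws -51.34307650052014
local [ 0.1357 -0.0406 -0.0383] jaw y [0.5794 0.6698 0.4644]
spin 0.0114654779996468
```

send_rows:
  steps:
    - {"x": -0.02, "y": 0.0, "z": 0.0, "spin": 0.0, "gripper": 1.0}

```text
clock: 6.7
position: [0.4839, 0.0475, 0.2924]
eef_rot: [[0.609, 0.578, 0.544], [0.026, 0.67, -0.742], [-0.793, 0.466, 0.393]]
ft_force: [0.4, -0.2, 0.8]
finger_gap: 0.0858
```

```bash
python3 -c "
from h import *
plan(G-.008*N,-52)"
```

```text
clock 6.7 q [-0.1033 -0.7957 -0.5237  1.1929  0.0889  0.754 ] F [ 0.4376 -0.2149  0.8132] gap 0.08583105617412486
pos [0.4839 0.0475 0.2924] toolx [ 0.6086  0.0262 -0.793 ] want [ 0.4985  0.0392 -0.866 ] angle off 7.614919187829687
pos in neck frame rel G (mm) [ 36.5627  -1.3519 156.0189]
bar angle of jaws -51.31111510449351
local [ 0.1578 -0.0422 -0.0397] jaw y [0.578  0.67   0.4658]
spin 0.012023309593845342
```

send_rows:
  steps:
    - {"x": -0.025, "y": 0.006, "z": 0.004, "spin": 0.0, "gripper": 1.0}
    - {"x": -0.025, "y": 0.006, "z": 0.004, "spin": 0.0, "gripper": 1.0}
    - {"x": -0.025, "y": 0.006, "z": 0.004, "spin": 0.0, "gripper": 1.0}
    - {"x": -0.025, "y": 0.006, "z": 0.004, "spin": 0.0, "gripper": 1.0}

```text
clock: 7.1
position: [0.4429, 0.0491, 0.401]
eef_rot: [[0.617, 0.573, 0.539], [0.025, 0.67, -0.742], [-0.787, 0.471, 0.399]]
ft_force: [0.2, -0.1, 0.1]
finger_gap: 0.0851
```

```bash
python3 -c "
from h import *
plan(G-.008*N,-52)"
```

```text
clock 7.1 q [-0.1144 -0.7879 -0.2894  1.4098  0.0954  0.7454] F [ 0.2086 -0.0619  0.0909] gap 0.08510447505459261
pos [0.4429 0.0491 0.401 ] toolx [ 0.6168  0.0251 -0.7867] want [ 0.4985  0.0392 -0.866 ] angle off 8.21224204481722
pos in neck frame rel G (mm) [ 55.5323   3.4861 270.4438]
bar angle of jaws -51.229181321273614
local [ 0.2678 -0.0719 -0.0609] jaw y [0.5734 0.6704 0.471 ]
spin 0.013453323879647799
```

send_rows:
  steps:
    - {"x": 0.01, "y": -0.02, "z": -0.02, "spin": 0.0, "gripper": 1.0}
    - {"x": 0.005, "y": -0.02, "z": -0.02, "spin": 0.0, "gripper": 1.0}
    - {"x": 0.0, "y": -0.02, "z": -0.02, "spin": 0.0, "gripper": 1.0}
    - {"x": 0.0, "y": -0.02, "z": -0.02, "spin": 0.0, "gripper": 1.0}

```text
clock: 7.5
position: [0.3844, 0.0596, 0.3487]
eef_rot: [[0.613, 0.579, 0.539], [0.018, 0.671, -0.741], [-0.79, 0.463, 0.401]]
ft_force: [0.7, 0.7, -0.8]
finger_gap: 0.0851
```

```bash
python3 -c "
from h import *
plan(G-.008*N,-52)"
```

```text
clock 7.5 q [-0.077  -0.9893 -0.4682  1.435   0.0648  0.774 ] F [ 0.7252  0.6506 -0.7639] gap 0.08506011961035297
pos [0.3844 0.0596 0.3487] toolx [ 0.6125  0.0177 -0.7903] want [ 0.4985  0.0392 -0.866 ] angle off 7.948471616561004
pos in neck frame rel G (mm) [-20.3604  18.4584 253.851 ]
bar angle of jaws -51.24397001319275
local [ 0.2626 -0.0184 -0.0013] jaw y [0.5786 0.6711 0.4635]
spin 0.013195212513595789
```

send_rows:
  steps:
    - {"x": 0.0, "y": -0.02, "z": -0.025, "spin": 0.0, "gripper": 1.0}
    - {"x": 0.0, "y": -0.02, "z": -0.025, "spin": 0.0, "gripper": 1.0}
    - {"x": 0.0, "y": -0.02, "z": -0.025, "spin": 0.0, "gripper": 1.0}

```text
clock: 7.8
position: [0.3497, 0.0961, 0.3255]
eef_rot: [[0.571, 0.614, 0.545], [-0.006, 0.667, -0.745], [-0.821, 0.422, 0.385]]
ft_force: [0.2, 0.1, 0.0]
finger_gap: 0.0854
```

```bash
python3 -c "
from h import *
plan(G-.008*N,-52)"
```

```text
clock 7.8 q [ 0.192  -0.9899 -0.4892  1.473  -0.1156  0.999 ] F [0.1738 0.1168 0.0309] gap 0.0853597209642407
pos [0.3497 0.0961 0.3255] toolx [ 0.5714 -0.0065 -0.8207] want [ 0.4985  0.0392 -0.866 ] angle off 5.575859303201926
pos in neck frame rel G (mm) [-59.4308  57.6021 249.6506]
bar angle of jaws -51.896888210064276
local [0.2643 0.0026 0.0581] jaw y [0.6139 0.667  0.4222]
spin 0.0017996402320031382
```

send_rows:
  steps:
    - {"x": -0.01, "y": -0.035, "z": 0.015, "spin": 0.0, "gripper": 1.0}
    - {"x": -0.005, "y": -0.035, "z": 0.01, "spin": 0.0, "gripper": 1.0}
    - {"x": -0.005, "y": -0.035, "z": 0.0, "spin": 0.0, "gripper": 1.0}
    - {"x": -0.005, "y": -0.035, "z": 0.0, "spin": 0.0, "gripper": 1.0}

```text
clock: 8.2
position: [0.3192, 0.0154, 0.3488]
eef_rot: [[0.508, 0.597, 0.621], [0.023, 0.711, -0.703], [-0.861, 0.371, 0.348]]
ft_force: [0.4, -0.9, -0.3]
finger_gap: 0.0857
```

```bash
python3 -c "
from h import *
plan(G-.008*N,-52)"
```

```text
clock 8.2 q [-0.4229 -0.9902 -0.3844  1.6912  0.2314  0.4082] F [ 0.444  -0.9294 -0.3487] gap 0.08570295012837185
pos [0.3192 0.0154 0.3488] toolx [ 0.5082  0.0228 -0.8609] want [ 0.4985  0.0392 -0.866 ] angle off 1.1310557313503484
pos in neck frame rel G (mm) [-79.655  -20.4279 288.1956]
bar angle of jaws -48.56014670593239
local [0.2966 0.0744 0.0317] jaw y [0.5973 0.7109 0.3714]
spin 0.06003676576705253
```

send_rows:
  steps:
    - {"x": 0.02, "y": 0.01, "z": 0.004, "spin": 0.03, "gripper": 1.0}
    - {"x": 0.02, "y": 0.01, "z": 0.004, "spin": 0.03, "gripper": 1.0}
    - {"x": 0.02, "y": 0.01, "z": 0.004, "spin": 0.0, "gripper": 1.0}
    - {"x": 0.02, "y": 0.01, "z": 0.004, "spin": 0.0, "gripper": 1.0}

```text
clock: 8.6
position: [0.3987, 0.0035, 0.3157]
eef_rot: [[0.528, 0.671, 0.52], [-0.024, 0.624, -0.781], [-0.849, 0.401, 0.345]]
ft_force: [0.6, -0.7, -0.2]
finger_gap: 0.0855
```

```bash
python3 -c "
from h import *
plan(G-.008*N,-52)"
```

```text
clock 8.6 q [-0.2576 -0.8809 -0.4508  1.4537  0.1121  0.6779] F [ 0.5598 -0.7351 -0.2409] gap 0.08550454210939644
pos [0.3987 0.0035 0.3157] toolx [ 0.5284 -0.0235 -0.8487] want [ 0.4985  0.0392 -0.866 ] angle off 4.108066564530145
pos in neck frame rel G (mm) [-28.2952 -38.5097 220.379 ]
bar angle of jaws -55.318776154263695
local [ 0.2261  0.0479 -0.0316] jaw y [0.6713 0.6236 0.4007]
spin -0.057923571028576724
```

send_rows:
  steps:
    - {"x": 0.01, "y": 0.01, "z": -0.006, "spin": 0.0, "gripper": 1.0}
    - {"x": 0.02, "y": 0.012, "z": -0.008, "spin": -0.02, "gripper": 1.0}
    - {"x": 0.02, "y": 0.012, "z": -0.008, "spin": -0.02, "gripper": 1.0}
    - {"x": 0.02, "y": 0.01, "z": -0.008, "spin": 0.0, "gripper": 1.0}

```text
clock: 9.0
position: [0.4544, 0.0518, 0.274]
eef_rot: [[0.543, 0.646, 0.536], [-0.029, 0.652, -0.758], [-0.839, 0.396, 0.373]]
ft_force: [0.2, -0.5, -0.1]
finger_gap: 0.0857
```

```bash
python3 -c "
from h import *
plan(G-.008*N,-52)"
```

```text
clock 9.0 q [-0.0195 -0.783  -0.5137  1.2649 -0.0182  0.8437] F [ 0.1881 -0.4868 -0.0994] gap 0.08570194641793387
pos [0.4544 0.0518 0.274 ] toolx [ 0.5434 -0.0289 -0.839 ] want [ 0.4985  0.0392 -0.866 ] angle off 4.927107916774266
pos in neck frame rel G (mm) [  2.1789   5.2585 154.6498]
bar angle of jaws -53.17519946548654
local [ 0.1623 -0.0041 -0.0111] jaw y [0.6464 0.6521 0.3962]
spin -0.020511100040417635
```

send_rows:
  steps:
    - {"x": 0.0, "y": 0.0, "z": 0.0, "spin": 0.0, "gripper": 1.0}
    - {"x": 0.0, "y": 0.0, "z": 0.0, "spin": 0.0, "gripper": 1.0}

```text
clock: 9.2
position: [0.4543, 0.0534, 0.2749]
eef_rot: [[0.543, 0.644, 0.539], [-0.027, 0.655, -0.756], [-0.839, 0.396, 0.373]]
ft_force: [-0.4, -0.1, -0.9]
finger_gap: 0.0852
```

```bash
python3 -c "
from h import *
plan(G-.008*N,-52)"
```

```text
clock 9.2 q [-0.0163 -0.7815 -0.5112  1.2663 -0.0179  0.8432] F [-0.4291 -0.1111 -0.9153] gap 0.08521724371567202
pos [0.4543 0.0534 0.2749] toolx [ 0.5432 -0.0268 -0.8392] want [ 0.4985  0.0392 -0.866 ] angle off 4.823782310463075
pos in neck frame rel G (mm) [  2.6686   6.8329 155.3447]
bar angle of jaws -52.98413557010665
local [ 0.1631 -0.0056 -0.0099] jaw y [0.644  0.6546 0.396 ]
spin -0.017176405984352557
```

send_rows:
  steps:
    - {"x": 0.02, "y": 0.0, "z": 0.0, "spin": 0.0, "gripper": 1.0}

```text
clock: 9.3
position: [0.4665, 0.0526, 0.264]
eef_rot: [[0.551, 0.64, 0.535], [-0.027, 0.655, -0.755], [-0.834, 0.401, 0.378]]
ft_force: [0.3, 0.6, 0.5]
finger_gap: 0.0848
```

```bash
python3 -c "
from h import *
plan(G-.008*N,-52)"
```

```text
clock 9.3 q [-0.0183 -0.7683 -0.5323  1.2232 -0.017   0.8414] F [0.2693 0.5554 0.5039] gap 0.08483775020412117
pos [0.4665 0.0526 0.264 ] toolx [ 0.5505 -0.0271 -0.8344] want [ 0.4985  0.0392 -0.866 ] angle off 5.161640701549106
pos in neck frame rel G (mm) [  7.7468   5.0729 139.9173]
bar angle of jaws -52.95203280075517
local [ 0.1472 -0.0096 -0.0139] jaw y [0.6405 0.6548 0.4014]
spin -0.01661610696016087
```

send_rows:
  steps:
    - {"x": 0.02, "y": 0.0, "z": 0.0, "spin": 0.0, "gripper": 1.0}

```text
clock: 9.4
position: [0.4784, 0.0514, 0.2505]
eef_rot: [[0.555, 0.639, 0.533], [-0.028, 0.654, -0.756], [-0.832, 0.404, 0.381]]
ft_force: [0.2, 0.4, -0.7]
finger_gap: 0.0854
```

```bash
python3 -c "
from h import *
plan(G-.008*N,-52)"
```

```text
clock 9.4 q [-0.0209 -0.7515 -0.555   1.1788 -0.0162  0.8396] F [ 0.1755  0.4267 -0.7018] gap 0.08537176193656508
pos [0.4784 0.0514 0.2505] toolx [ 0.5545 -0.0278 -0.8317] want [ 0.4985  0.0392 -0.866 ] angle off 5.3801005625248255
pos in neck frame rel G (mm) [ 11.1322   2.9551 122.3309]
bar angle of jaws -52.964721219734095
local [ 0.1293 -0.0114 -0.0165] jaw y [0.639  0.6544 0.4042]
spin -0.01683756164821565
```

send_rows:
  steps:
    - {"x": -0.03, "y": -0.012, "z": -0.01, "spin": 0.0, "gripper": 1.0}
    - {"x": -0.03, "y": -0.012, "z": -0.01, "spin": 0.0, "gripper": 1.0}
    - {"x": -0.03, "y": -0.022, "z": 0.0, "spin": 0.0, "gripper": 1.0}
    - {"x": -0.03, "y": -0.025, "z": 0.0, "spin": 0.0, "gripper": 1.0}
    - {"x": -0.02, "y": -0.035, "z": 0.0, "spin": 0.0, "gripper": 1.0}
    - {"x": -0.01, "y": -0.035, "z": 0.01, "spin": 0.0, "gripper": 1.0}
    - {"x": 0.0, "y": 0.0, "z": 0.0, "spin": 0.0, "gripper": 1.0}

```text
clock: 10.1
position: [0.3265, -0.0321, 0.3443]
eef_rot: [[0.519, 0.663, 0.54], [-0.038, 0.649, -0.76], [-0.854, 0.374, 0.361]]
ft_force: [-0.3, -0.1, 0.3]
finger_gap: 0.0853
```

```bash
python3 -c "
from h import *
plan(G-.008*N,-52)"
```

```text
clock 10.1 q [-0.5862 -0.9899 -0.4013  1.672   0.2583  0.3532] F [-0.2684 -0.1431  0.2536] gap 0.08534217546137957
pos [ 0.3265 -0.0321  0.3443] toolx [ 0.5185 -0.0377 -0.8542] want [ 0.4985  0.0392 -0.866 ] angle off 4.605315178567761
pos in neck frame rel G (mm) [-78.7535 -68.3276 282.5685]
bar angle of jaws -53.48838129221376
local [ 0.2857  0.1132 -0.0292] jaw y [0.6629 0.6487 0.3738]
spin -0.025977154074217943
```

send_rows:
  steps:
    - {"x": -0.01, "y": -0.005, "z": -0.02, "spin": 0.0, "gripper": 1.0}
    - {"x": -0.01, "y": -0.005, "z": -0.022, "spin": 0.0, "gripper": 1.0}
    - {"x": -0.01, "y": -0.005, "z": -0.022, "spin": 0.0, "gripper": 1.0}
    - {"x": -0.01, "y": -0.005, "z": -0.022, "spin": 0.0, "gripper": 1.0}

```text
clock: 10.5
position: [0.2806, 0.0144, 0.3774]
eef_rot: [[0.477, 0.692, 0.542], [-0.041, 0.633, -0.773], [-0.878, 0.347, 0.331]]
ft_force: [0.1, 0.1, 0.4]
finger_gap: 0.0856
```

```bash
python3 -c "
from h import *
plan(G-.008*N,-52)"
```

```text
clock 10.5 q [-0.3481 -0.9902 -0.2955  1.7805  0.1246  0.5774] F [0.1383 0.1406 0.3995] gap 0.08555070281478687
pos [0.2806 0.0144 0.3774] toolx [ 0.4772 -0.0409 -0.8778] want [ 0.4985  0.0392 -0.866 ] angle off 4.8011135671894944
pos in neck frame rel G (mm) [-98.6926 -18.4273 332.2812]
bar angle of jaws -54.656376835095415
local [0.3347 0.1146 0.0265] jaw y [0.6919 0.6333 0.3466]
spin -0.04636252194612145
```

send_rows:
  steps:
    - {"x": -0.008, "y": -0.03, "z": 0.008, "spin": 0.0, "gripper": 1.0}
    - {"x": -0.005, "y": -0.035, "z": 0.006, "spin": 0.0, "gripper": 1.0}
    - {"x": -0.005, "y": -0.035, "z": 0.004, "spin": 0.0, "gripper": 1.0}
    - {"x": -0.005, "y": -0.035, "z": 0.0, "spin": 0.0, "gripper": 1.0}
    - {"x": -0.005, "y": -0.03, "z": -0.01, "spin": 0.0, "gripper": 1.0}

```text
clock: 11.0
position: [0.2175, -0.039, 0.3659]
eef_rot: [[0.412, 0.676, 0.611], [-0.016, 0.676, -0.737], [-0.911, 0.294, 0.29]]
ft_force: [0.5, -1.0, -0.9]
finger_gap: 0.0858
```

```bash
python3 -c "
from h import *
plan(G-.008*N,-52)"
```

```text
clock 11.0 q [-1.3302 -0.9902 -0.2626  2.1737  0.4075 -0.4721] F [ 0.4792 -0.9612 -0.9364] gap 0.08578943726743676
pos [ 0.2175 -0.039   0.3659] toolx [ 0.4121 -0.0164 -0.911 ] want [ 0.4985  0.0392 -0.866 ] angle off 6.426971976915282
pos in neck frame rel G (mm) [-162.5542  -66.6844  355.8862]
bar angle of jaws -51.3672733659605
local [0.342  0.2073 0.0579] jaw y [0.6761 0.6757 0.2937]
spin 0.011043163029050503
```

send_rows:
  steps:
    - {"x": 0.0, "y": 0.0, "z": 0.0, "spin": 0.0, "gripper": 1.0}
    - {"x": 0.0, "y": 0.02, "z": 0.01, "spin": 0.0, "gripper": 1.0}
    - {"x": -0.02, "y": 0.035, "z": 0.0, "spin": 0.0, "gripper": 1.0}
    - {"x": -0.025, "y": 0.035, "z": -0.01, "spin": 0.0, "gripper": 1.0}
    - {"x": -0.03, "y": 0.035, "z": -0.01, "spin": 0.0, "gripper": 1.0}
    - {"x": -0.03, "y": 0.035, "z": -0.01, "spin": 0.0, "gripper": 1.0}
    - {"x": -0.03, "y": 0.035, "z": -0.01, "spin": 0.0, "gripper": 1.0}
    - {"x": -0.03, "y": 0.035, "z": -0.01, "spin": 0.0, "gripper": 1.0}

```text
clock: 11.8
position: [0.2503, 0.0668, 0.4879]
eef_rot: [[0.395, 0.689, 0.608], [-0.021, 0.668, -0.744], [-0.919, 0.281, 0.278]]
ft_force: [0.3, -0.3, 0.8]
finger_gap: 0.0854
```

```bash
python3 -c "
from h import *
plan(G-.008*N,-52)"
```

```text
clock 11.8 q [ 0.0589 -0.7028  0.1206  1.99   -0.0441  0.8931] F [ 0.3499 -0.255   0.8063] gap 0.08544820053635735
pos [0.2503 0.0668 0.4879] toolx [ 0.3948 -0.0208 -0.9185] want [ 0.4985  0.0392 -0.866 ] angle off 7.500870607426942
pos in neck frame rel G (mm) [-66.0897  36.1562 441.0185]
bar angle of jaws -51.90372541434656
local [0.4391 0.0862 0.0839] jaw y [0.6889 0.6682 0.2809]
spin 0.0016803085056458194
```

send_rows:
  steps:
    - {"x": -0.03, "y": 0.03, "z": -0.014, "spin": 0.0, "gripper": 1.0}
    - {"x": -0.03, "y": 0.03, "z": -0.018, "spin": 0.0, "gripper": 1.0}
    - {"x": -0.03, "y": 0.03, "z": -0.018, "spin": 0.0, "gripper": 1.0}
    - {"x": -0.03, "y": 0.03, "z": -0.018, "spin": 0.0, "gripper": 1.0}
    - {"x": -0.045, "y": 0.01, "z": -0.01, "spin": 0.0, "gripper": 1.0}
    - {"x": -0.045, "y": 0.0, "z": -0.0, "spin": 0.0, "gripper": 1.0}

```text
clock: 12.4
position: [0.2168, 0.2188, 0.6472]
eef_rot: [[0.441, 0.628, 0.641], [0.067, 0.689, -0.722], [-0.895, 0.362, 0.262]]
ft_force: [0.2, -0.6, 0.6]
finger_gap: 0.0855
```

```bash
python3 -c "
from h import *
plan(G-.008*N,-52)"
```

```text
clock 12.4 q [ 0.9144 -0.1719  0.8955  2.292  -0.3137  1.6523] F [ 0.2355 -0.5658  0.6392] gap 0.08552378155778885
pos [0.2168 0.2188 0.6472] toolx [ 0.4414  0.0674 -0.8948] want [ 0.4985  0.0392 -0.866 ] angle off 4.002391396768966
pos in neck frame rel G (mm) [ -5.0246 190.3493 589.7179]
bar angle of jaws -50.38849038531033
local [ 0.5898 -0.1014  0.1882] jaw y [0.6283 0.6888 0.3618]
spin 0.028126148703879975
```

send_rows:
  steps:
    - {"x": 0.02, "y": -0.005, "z": 0.01, "spin": 0.0, "gripper": 1.0}
    - {"x": 0.035, "y": -0.01, "z": 0.02, "spin": 0.0, "gripper": 1.0}
    - {"x": 0.035, "y": -0.01, "z": 0.02, "spin": 0.0, "gripper": 1.0}
    - {"x": 0.035, "y": -0.01, "z": 0.02, "spin": 0.01, "gripper": 1.0}
    - {"x": 0.035, "y": -0.01, "z": 0.02, "spin": 0.01, "gripper": 1.0}
    - {"x": 0.035, "y": -0.01, "z": 0.02, "spin": 0.0, "gripper": 1.0}
    - {"x": 0.035, "y": -0.01, "z": 0.02, "spin": 0.0, "gripper": 1.0}
    - {"x": 0.035, "y": -0.01, "z": 0.02, "spin": 0.0, "gripper": 1.0}
    - {"x": 0.035, "y": -0.01, "z": 0.01, "spin": 0.0, "gripper": 1.0}
    - {"x": 0.035, "y": -0.01, "z": 0.01, "spin": 0.0, "gripper": 1.0}

```text
clock: 13.4
position: [0.4174, 0.1127, 0.3778]
eef_rot: [[0.488, 0.556, 0.673], [0.159, 0.701, -0.695], [-0.858, 0.446, 0.254]]
ft_force: [0.0, -0.2, 0.9]
finger_gap: 0.0856
```

```bash
python3 -c "
from h import *
plan(G-.008*N,-52)"
```

```text
clock 13.4 q [-0.0338 -0.6909 -0.2266  1.5231  0.1766  0.7513] F [ 0.0008 -0.1874  0.9022] gap 0.08559347763810271
pos [0.4174 0.1127 0.3778] toolx [ 0.488   0.1593 -0.8582] want [ 0.4985  0.0392 -0.866 ] angle off 6.925160851476171
pos in neck frame rel G (mm) [ 26.2396  68.8845 260.5943]
bar angle of jaws -48.89482095107449
local [ 0.2583 -0.0868  0.0578] jaw y [0.5561 0.701  0.4464]
spin 0.05419559826769619
```

send_rows:
  steps:
    - {"x": -0.005, "y": 0.0, "z": -0.02, "spin": 0.0, "gripper": 1.0}
    - {"x": -0.008, "y": 0.0, "z": -0.035, "spin": 0.0, "gripper": 1.0}
    - {"x": -0.008, "y": 0.0, "z": -0.035, "spin": 0.0, "gripper": 1.0}
    - {"x": -0.008, "y": 0.0, "z": -0.035, "spin": 0.0, "gripper": 1.0}
    - {"x": -0.008, "y": 0.0, "z": -0.035, "spin": 0.0, "gripper": 1.0}
    - {"x": -0.008, "y": 0.0, "z": -0.035, "spin": 0.0, "gripper": 1.0}
    - {"x": -0.008, "y": 0.0, "z": -0.035, "spin": 0.0, "gripper": 1.0}

```text
clock: 14.1
position: [0.218, 0.289, 0.3684]
eef_rot: [[0.487, 0.537, 0.689], [0.206, 0.696, -0.688], [-0.849, 0.476, 0.228]]
ft_force: [0.5, 0.6, 0.3]
finger_gap: 0.0854
```

```bash
python3 -c "
from h import *
plan(G-.008*N,-52)"
```

```text
clock 14.1 q [ 1.0349 -0.7705 -0.2816  1.5955 -0.3188  1.683 ] F [0.5211 0.6329 0.2749] gap 0.08539294062860348
pos [0.218  0.289  0.3684] toolx [ 0.4865  0.2056 -0.8491] want [ 0.4985  0.0392 -0.866 ] angle off 9.61571566691276
pos in neck frame rel G (mm) [-138.5675  260.2894  344.9407]
bar angle of jaws -48.97210859289774
local [ 0.3059 -0.1073  0.3262] jaw y [0.5371 0.6962 0.4763]
spin 0.05284667444677845
```

send_rows:
  steps:
    - {"x": -0.005, "y": -0.03, "z": 0.006, "spin": 0.0, "gripper": 1.0}
    - {"x": -0.01, "y": -0.03, "z": 0.004, "spin": 0.0, "gripper": 1.0}
    - {"x": -0.01, "y": -0.03, "z": 0.0, "spin": 0.0, "gripper": 1.0}
    - {"x": -0.01, "y": -0.03, "z": 0.0, "spin": 0.0, "gripper": 1.0}
    - {"x": -0.01, "y": -0.03, "z": 0.0, "spin": 0.0, "gripper": 1.0}

```text
clock: 14.6
position: [0.0973, 0.1931, 0.3472]
eef_rot: [[0.472, 0.506, 0.722], [0.243, 0.712, -0.658], [-0.847, 0.486, 0.213]]
ft_force: [-2.2, -0.3, -0.4]
finger_gap: 0.0854
```

```bash
python3 -c "
from h import *
plan(G-.008*N,-52)"
```

```text
clock 14.6 q [ 1.5402 -0.9902 -0.3792  1.887  -0.4829  2.1492] F [-2.1702 -0.2927 -0.4411] gap 0.08535097903451704
pos [0.0973 0.1931 0.3472] toolx [ 0.472   0.243  -0.8474] want [ 0.4985  0.0392 -0.866 ] angle off 11.844724339610982
pos in neck frame rel G (mm) [-259.9528  174.1247  390.5   ]
bar angle of jaws -47.381982497777585
local [0.3544 0.0165 0.3617] jaw y [0.5062 0.7123 0.4862]
spin 0.0805996103285057
```

send_rows:
  steps:
    - {"x": -0.006, "y": -0.015, "z": 0.025, "spin": 0.0, "gripper": 1.0}
    - {"x": -0.006, "y": -0.015, "z": 0.03, "spin": 0.0, "gripper": 1.0}
    - {"x": -0.006, "y": -0.015, "z": 0.03, "spin": 0.0, "gripper": 1.0}

```text
clock: 14.9
position: [0.0817, 0.1169, 0.3788]
eef_rot: [[0.48, 0.493, 0.726], [0.248, 0.717, -0.651], [-0.842, 0.492, 0.222]]
ft_force: [-1.9, -1.0, -0.3]
finger_gap: 0.0854
```

```bash
python3 -c "
from h import *
plan(G-.008*N,-52)"
```

```text
clock 14.9 q [ 1.9007 -0.9902 -0.291   2.1762 -0.5637  2.5437] F [-1.9467 -1.0476 -0.3308] gap 0.08540190870843015
pos [0.0817 0.1169 0.3788] toolx [ 0.4799  0.248  -0.8416] want [ 0.4985  0.0392 -0.866 ] angle off 12.11219004392288
pos in neck frame rel G (mm) [-262.7841   99.371   428.5968]
bar angle of jaws -46.80321438526281
local [0.4088 0.0555 0.3152] jaw y [0.4928 0.7174 0.4924]
spin 0.09070101949744147
```

```bash
cat > data.py <<'E'
import numpy as np
# (clock,q,pos,R) states, and commands between
S=[]
def s(c,q,p,R): S.append((c,np.array(q),np.array(p),np.array(R)))
s(1.2,[1.0112,0.0487,0.0976,1.622,0,1.443],[0.2193,0.4762,0.2047],[[-.0013,.4185,.9082],[-.002,.9082,-.4185],[-1,-.0024,-.0003]])
s(2.45,None,[0.3807,0.1385,0.2998],[[0.006,0.408,0.913],[-0.0,0.913,-0.408],[-1.0,0.002,0.005]])
s(3.05,[-0.01825582,0.07826668,0.83070098,2.29291013,-0.00470675,0.41294939],[0.39769498,0.05804624,0.5178971],[[0.03,0.418,0.908],[-0.005,0.908,-0.418],[-1.0,0.008,0.03]])
s(3.45,[-0.0213865,0.01370573,0.90624619,2.29424146,-0.00354552,0.40949813],[0.3817785,0.05754092,0.57100609],[[0.16817529,0.4125445,0.89527879],[-0.00714355,0.90870058,-0.41738737],[-0.98573122,0.06379877,0.15576802]])
s(3.95,[0.12574168,-0.08512281,0.98008299,2.29432137,-0.03524065,0.54843298],[0.33405399,0.09756015,0.63489773],[[0.33663799,0.3903777,0.85690146],[0.00704019,0.9089464,-0.41685354],[-0.94160783,0.14636149,0.30323755]])
s(4.35,[0.16650626,-0.1921536,1.0129277,2.29407687,-0.05705798,0.58168181],[0.28356709,0.09579356,0.68179946],[[0.46567501,0.36366864,0.80677872],[0.02043562,0.90699769,-0.42063948],[-0.88471983,0.21236832,0.41493437]])
s(4.45,[0.254,-0.2088,1.0272,2.2941,-0.0995,0.6594],[0.2686,0.1039,0.6929],[[0.497,0.356,0.791],[0.026,0.905,-0.425],[-0.867,0.232,0.441]])
s(5.35,[-0.0949,-0.7321,-0.3224,1.4085,0.0838,0.7622],[0.4463,0.0533,0.3534],[[0.545,0.614,0.571],[0.032,0.666,-0.746],[-0.838,0.425,0.343]])
s(6.3,[-0.0909,-0.7509,-0.5731,1.096,0.0814,0.7639],[0.5092,0.0486,0.2593],[[0.61,0.577,0.543],[0.026,0.67,-0.742],[-0.792,0.467,0.394]])
s(6.6,[-0.0969,-0.7733,-0.5513,1.1451,0.0849,0.7593],[0.4961,0.0481,0.2737],[[0.607,0.579,0.544],[0.026,0.67,-0.742],[-0.795,0.464,0.391]])
s(6.7,[-0.1033,-0.7957,-0.5237,1.1929,0.0889,0.754],[0.4839,0.0475,0.2924],[[0.609,0.578,0.544],[0.026,0.67,-0.742],[-0.793,0.466,0.393]])
s(7.1,[-0.1144,-0.7879,-0.2894,1.4098,0.0954,0.7454],[0.4429,0.0491,0.401],[[0.617,0.573,0.539],[0.025,0.67,-0.742],[-0.787,0.471,0.399]])
s(7.5,[-0.077,-0.9893,-0.4682,1.435,0.0648,0.774],[0.3844,0.0596,0.3487],[[0.613,0.579,0.539],[0.018,0.671,-0.741],[-0.79,0.463,0.401]])
s(7.8,[0.192,-0.9899,-0.4892,1.473,-0.1156,0.999],[0.3497,0.0961,0.3255],[[0.571,0.614,0.545],[-0.006,0.667,-0.745],[-0.821,0.422,0.385]])
s(8.2,[-0.4229,-0.9902,-0.3844,1.6912,0.2314,0.4082],[0.3192,0.0154,0.3488],[[0.508,0.597,0.621],[0.023,0.711,-0.703],[-0.861,0.371,0.348]])
s(8.6,[-0.2576,-0.8809,-0.4508,1.4537,0.1121,0.6779],[0.3987,0.0035,0.3157],[[0.528,0.671,0.52],[-0.024,0.624,-0.781],[-0.849,0.401,0.345]])
s(9.0,[-0.0195,-0.783,-0.5137,1.2649,-0.0182,0.8437],[0.4544,0.0518,0.274],[[0.543,0.646,0.536],[-0.029,0.652,-0.758],[-0.839,0.396,0.373]])
s(9.2,[-0.0163,-0.7815,-0.5112,1.2663,-0.0179,0.8432],[0.4543,0.0534,0.2749],[[0.543,0.644,0.539],[-0.027,0.655,-0.756],[-0.839,0.396,0.373]])
s(9.3,[-0.0183,-0.7683,-0.5323,1.2232,-0.017,0.8414],[0.4665,0.0526,0.264],[[0.551,0.64,0.535],[-0.027,0.655,-0.755],[-0.834,0.401,0.378]])
s(9.4,[-0.0209,-0.7515,-0.555,1.1788,-0.0162,0.8396],[0.4784,0.0514,0.2505],[[0.555,0.639,0.533],[-0.028,0.654,-0.756],[-0.832,0.404,0.381]])
s(10.1,[-0.5862,-0.9899,-0.4013,1.672,0.2583,0.3532],[0.3265,-0.0321,0.3443],[[0.519,0.663,0.54],[-0.038,0.649,-0.76],[-0.854,0.374,0.361]])
s(10.5,[-0.3481,-0.9902,-0.2955,1.7805,0.1246,0.5774],[0.2806,0.0144,0.3774],[[0.477,0.692,0.542],[-0.041,0.633,-0.773],[-0.878,0.347,0.331]])
s(11.0,[-1.3302,-0.9902,-0.2626,2.1737,0.4075,-0.4721],[0.2175,-0.039,0.3659],[[0.412,0.676,0.611],[-0.016,0.676,-0.737],[-0.911,0.294,0.29]])
s(11.8,[0.0589,-0.7028,0.1206,1.99,-0.0441,0.8931],[0.2503,0.0668,0.4879],[[0.395,0.689,0.608],[-0.021,0.668,-0.744],[-0.919,0.281,0.278]])
s(12.4,[0.9144,-0.1719,0.8955,2.292,-0.3137,1.6523],[0.2168,0.2188,0.6472],[[0.441,0.628,0.641],[0.067,0.689,-0.722],[-0.895,0.362,0.262]])
s(13.4,[-0.0338,-0.6909,-0.2266,1.5231,0.1766,0.7513],[0.4174,0.1127,0.3778],[[0.488,0.556,0.673],[0.159,0.701,-0.695],[-0.858,0.446,0.254]])
s(14.1,[1.0349,-0.7705,-0.2816,1.5955,-0.3188,1.683],[0.218,0.289,0.3684],[[0.487,0.537,0.689],[0.206,0.696,-0.688],[-0.849,0.476,0.228]])
s(14.6,[1.5402,-0.9902,-0.3792,1.887,-0.4829,2.1492],[0.0973,0.1931,0.3472],[[0.472,0.506,0.722],[0.243,0.712,-0.658],[-0.847,0.486,0.213]])
s(14.9,[1.9007,-0.9902,-0.291,2.1762,-0.5637,2.5437],[0.0817,0.1169,0.3788],[[0.48,0.493,0.726],[0.248,0.717,-0.651],[-0.842,0.492,0.222]])
E
cat > kin.py <<'E'
import numpy as np, json, os
from scipy.spatial.transform import Rotation as Ro
from scipy.optimize import least_squares
def rx(a): return Ro.from_rotvec([a,0,0]).as_matrix()
def ry(a): return Ro.from_rotvec([0,a,0]).as_matrix()
def rz(a): return Ro.from_rotvec([0,0,a]).as_matrix()
# params: x2,z2, a1x,a1z (upper), a2x,a2z(fore), lat, a4x,a4z (J4->J5), L tool, roll0, s5,s6 signs
def fk(q,P):
    x2,z2,a1x,a1z,a2x,a2z,lat,a4x,a4z,L,roll0,ylat=P
    R=rz(q[0]); p=R@np.array([x2,lat,z2])
    R=R@ry(q[1]); p=p+R@np.array([a1x,0,a1z])
    R=R@ry(-q[2]); p=p+R@np.array([a2x,0,a2z])
    R=R@ry(q[3]); p=p+R@np.array([a4x,0,a4z])
    R=R@rz(S5*q[4]); p=p+R@np.array([L,ylat,0])
    R=R@rx(S6*q[5]+roll0); return p,R
S5=1;S6=1
P0=[0,.2,0,.3,.3,0,.06,.1,0,.15,0,0]
if os.path.exists('P.json'):
    D=json.load(open('P.json')); P=np.array(D['P']);S5,S6=D['s']
if __name__=='__main__':
    from data import S
    np.set_printoptions(precision=4,suppress=True)
    best=None
    for S5 in(1,-1):
      for S6 in (1,-1):
       for r0 in (0,1.6,3.1,-1.6):
        def f(P):
            e=[]
            for c,q,p,R in S:
                if q is None: continue
                a,B=fk(q,P); e+=list((a-p)*5)+list((B-R).ravel())
            return e
        P0[10]=r0
        r=least_squares(f,P0,loss='soft_l1',f_scale=.02)
        if best is None or r.cost<best[0]: best=(r.cost,S5,S6,r.x)
    print(best); json.dump({'P':list(best[3]),'s':best[1:3]},open('P.json','w'))
    S5,S6=best[1:3]
    for c,q,p,R in S:
        if q is None: continue
        a,B=fk(q,best[3]); print(c,1000*(a-p),np.abs(B-R).max())
E
rm -f P.json; python3 kin.py
```

```text
Traceback (most recent call last):
  File "kin.py", line 34, in <module>
    r=least_squares(f,P0,loss='soft_l1',f_scale=.02)
  File "kin.py", line 31, in f
    a,B=fk(q,P); e+=list((a-p)*5)+list((B-R).ravel())
        ~~^^^^^
  File "kin.py", line 10, in fk
    R=rz(q[0]); p=R@np.array([x2,lat,z2])
         ~^^^
IndexError: too many indices for array: array is 0-dimensional, but 1 were indexed
```

```bash
sed -i 's/if q is None: continue/if q.ndim==0: continue/' kin.py; python3 kin.py
```

```text
(np.float64(9.766008702751794e-06), 1, 1, array([-0.0001,  0.2248,  0.    ,  0.3883,  0.5039,  0.0226,  0.0669,
        0.1143,  0.    ,  0.3407, -0.0001, -0.    ]))
1.2 [0.0455 0.0021 0.0084] 0.00011513003702983728
3.05 [-0.0137  0.0007 -0.0179] 0.00047504049979352203
3.45 [-0.0054  0.0006 -0.0103] 4.681427847635922e-05
3.95 [0.0034 0.0005 0.0011] 4.68318695290848e-05
4.35 [0.0092 0.0014 0.0115] 4.672922453385908e-05
4.45 [ 0.0236 -0.0121 -0.0014] 0.000557017707009333
5.35 [ 0.0513  0.0637 -0.0235] 0.00044463329621435843
6.3 [-0.0645 -0.0122  0.0216] 0.00030673167226558107
6.6 [-0.0249 -0.0769 -0.0211] 0.00043841605915451165
6.7 [-0.0047  0.0057 -0.0155] 0.00043785034289500757
7.1 [-0.0455  0.0242 -0.0189] 0.00045713193857865875
7.5 [ 0.0232 -0.0316 -0.004 ] 0.0005033124750924989
7.8 [ 0.0381  0.0058 -0.0304] 0.00043121277354943397
8.2 [-0.0227  0.0045 -0.0153] 0.0005096488580061953
8.6 [0.0592 0.0433 0.0378] 0.0004683523435984327
9.0 [-0.0112  0.0497  0.029 ] 0.0004606438708990579
9.2 [ 0.0276  0.004  -0.0813] 0.0004975337020052262
9.3 [ 0.0304 -0.0196  0.0528] 0.00047631866568409453
9.4 [-0.002  -0.0054  0.027 ] 0.0005012389267295969
10.1 [0.025  0.0468 0.0128] 0.0004955893730645977
10.5 [ 0.012  -0.0138  0.0364] 0.00041841433112893567
11.0 [-0.0089 -0.0101  0.0099] 0.00046521974551997844
11.8 [-0.0183 -0.0713  0.0095] 0.0004751398833308107
12.4 [-0.0009 -0.0239  0.0121] 0.0004273060724385158
13.4 [-0.0425  0.0186 -0.0434] 0.00048564711572368635
14.1 [0.0223 0.0077 0.0336] 0.0004947958919449824
14.6 [-0.0404 -0.0193 -0.008 ] 0.0004461917860293374
14.9 [-0.0129 -0.0191 -0.0127] 0.0004357108793232589
```

```bash
cat > cmds.py <<'E'
# from clock -> list of (x,y,z,spin)
C={}
C[1.2]=(2.45,[(-.02,-.01,.01,0),(-.02,-.025,.03,0)]+[(-.01,-.025,.03,0)]*5+[(0,-.025,.03,0)]*3)
C[3.05]=(3.45,[(-.045,0,0,0)]*4)
C[3.45]=(3.95,[(-.045,.012,-.006,0)]*3+[(-.045,0,0,0)]*2)
C[3.95]=(4.35,[(-.045,0,0,0)]*4)
C[4.35]=(4.45,[(-.05,.01,-.005,0)])
C[4.45]=(5.35,[(.045,-.02,0,0)]*4+[(.045,0,0,.1)]*4+[(.045,0,0,0)])
C[5.35]=(6.3,[(0,0,0,0)]*0+[(.02,-.006,-.004,0)]+[(.025,-.006,-.004,0)]*4+[(.02,-.006,-.004,0),(.01,-.002,0,0)])
C[6.3]=(6.6,[(-.02,0,0,0)])
C[6.6]=(6.7,[(-.02,0,0,0)])
C[6.7]=(7.1,[(-.025,.006,.004,0)]*4)
C[7.1]=(7.5,[(.01,-.02,-.02,0),(.005,-.02,-.02,0),(0,-.02,-.02,0),(0,-.02,-.02,0)])
C[7.5]=(7.8,[(0,-.02,-.025,0)]*3)
C[7.8]=(8.2,[(-.01,-.035,.015,0),(-.005,-.035,.01,0),(-.005,-.035,0,0),(-.005,-.035,0,0)])
C[8.2]=(8.6,[(.02,.01,.004,.03)]*2+[(.02,.01,.004,0)]*2)
C[8.6]=(9.0,[(.01,.01,-.006,0),(.02,.012,-.008,-.02),(.02,.012,-.008,-.02),(.02,.01,-.008,0)])
C[9.0]=(9.2,[(0,0,0,0)]*2)
C[9.2]=(9.3,[(.02,0,0,0)])
C[9.3]=(9.4,[(.02,0,0,0)])
C[9.4]=(10.1,[(-.03,-.012,-.01,0)]*2+[(-.03,-.022,0,0),(-.03,-.025,0,0),(-.02,-.035,0,0),(-.01,-.035,.01,0),(0,0,0,0)])
C[10.1]=(10.5,[(-.01,-.005,-.02,0)]+[(-.01,-.005,-.022,0)]*3)
C[10.5]=(11.0,[(-.008,-.03,.008,0),(-.005,-.035,.006,0),(-.005,-.035,.004,0),(-.005,-.035,0,0),(-.005,-.03,-.01,0)])
C[11.0]=(11.8,[(0,0,0,0),(0,.02,.01,0),(-.02,.035,0,0),(-.025,.035,-.01,0)]+[(-.03,.035,-.01,0)]*4)
C[11.8]=(12.4,[(-.03,.03,-.014,0)]+[(-.03,.03,-.018,0)]*3+[(-.045,.01,-.01,0),(-.045,0,0,0)])
C[12.4]=(13.4,[(.02,-.005,.01,0)]+[(.035,-.01,.02,0)]*2+[(.035,-.01,.02,.01)]*2+[(.035,-.01,.02,0)]*3+[(.035,-.01,.01,0)]*2)
C[13.4]=(14.1,[(-.005,0,-.02,0)]+[(-.008,0,-.035,0)]*6)
C[14.1]=(14.6,[(-.005,-.03,.006,0),(-.01,-.03,.004,0)]+[(-.01,-.03,0,0)]*3)
C[14.6]=(14.9,[(-.006,-.015,.025,0)]+[(-.006,-.015,.03,0)]*2)
E
cat > sim.py <<'E'
import numpy as np
from kin import fk,P
from scipy.spatial.transform import Rotation as Ro
from scipy.optimize import least_squares
lo=np.array([-2.91,-.99,-1.21,-2.12,-1.49,-3.14]);hi=np.array([2.91,1.94,1.42,2.295,1.47,3.14])
vm=np.array([2.79,2.79,3.14,3.14,3.14,3.14])*.7*.1
def ik(q0,p,R,w,lam=.0):
    def f(q):
        a,B=fk(q,P); return np.r_[(a-p),w*Ro.from_matrix(B@R.T).as_rotvec(),lam*(q-q0)]
    return least_squares(f,np.clip(q0,lo+1e-6,hi-1e-6),bounds=(lo,hi),xtol=1e-8,ftol=1e-10,max_nfev=30).x
def step(q,v,c,th):
    f=th[:6]; m=th[6:12]; w=th[12]
    p,R=fk(q,P); T=p+R@np.array(c[:3]); RT=R@Ro.from_rotvec([c[3],0,0]).as_matrix()
    qd=ik(q,T,RT,w); d=qd-q
    sc=min(1,np.min(vm/np.maximum(np.abs(d),1e-9)))
    if sc<1:
        # scale the pose shift
        d=d*sc
    dq=f*d+m*v
    qn=np.clip(q+dq,lo,hi); return qn,qn-q
def run(q,cs,th,v=None):
    v=np.zeros(6) if v is None else v
    for c in cs: q,v=step(q,v,c,th)
    return q,v
E
cat > fit.py <<'E'
from sim import *
from data import S
from cmds import C
import json
np.set_printoptions(precision=4,suppress=True)
st={round(c,2):q for c,q,p,R in S if q.ndim}
def res(th,pr=False):
    e=[];v=np.zeros(6);last=None
    for c0,(c1,cs) in C.items():
        if c0 not in st or c1 not in st: continue
        if last!=c0: v=np.zeros(6)
        try: q,v=run(st[c0],cs,th,v)
        except Exception as ex: print(ex); q=st[c0]
        last=c1
        p,R=fk(q,P);p1,R1=fk(st[c1],P)
        a=R[:,0]-R1[:,0]; 
        e+=list(a*1.0)+list((p-p1)*.5)
        if pr: print(c0,c1,'toolx d',R1[:,0][:2]-fk(st[c0],P)[1][:,0][:2],'pred err',a[:2],'pos err mm',1000*(p-p1))
    return np.array(e)
if __name__=='__main__':
    th=np.r_[np.ones(6)*.8,np.ones(6)*.15,.3]
    best=None
    for w in (.1,.3,1.):
        th[12]=w; e=res(th); print(w,np.sum(e**2))
        if best is None or np.sum(e**2)<best[0]: best=(np.sum(e**2),th.copy())
    r=least_squares(res,best[1],diff_step=.02,max_nfev=15,loss='soft_l1',f_scale=.02)
    print(r.x,r.cost*2); res(r.x,True); json.dump(list(r.x),open('th.json','w'))
E
time timeout 560 python3 fit.py
```

```text
0.1 0.35786243866711437
0.3 0.11715333497364575
1.0 0.06995078595276885
[0.7416 0.9891 0.8821 0.9428 0.8365 1.0791 0.3441 0.0101 0.1001 0.0838
 0.219  0.0957 0.5964] 0.01467401040263587
3.05 3.45 toolx d [ 0.138  -0.0019] pred err [-0.0074  0.0001] pos err mm [-2.9401  0.2495 -2.5432]
3.45 3.95 toolx d [0.1685 0.0142] pred err [-0.0084  0.0015] pos err mm [-0.4835  2.786  -3.1548]
3.95 4.35 toolx d [0.129  0.0134] pred err [-0.0092  0.0017] pos err mm [ 0.1539  1.8786 -3.5871]
4.35 4.45 toolx d [0.0317 0.0061] pred err [-0.0021 -0.0025] pos err mm [ 0.5172 -2.1458 -0.7272]
4.45 5.35 toolx d [0.0475 0.0057] pred err [ 0.002  -0.0124] pos err mm [  8.8594 -14.6709  19.3745]
5.35 6.3 toolx d [ 0.0652 -0.0062] pred err [-0.0539  0.0088] pos err mm [-12.3072   6.5889 -52.7644]
6.3 6.6 toolx d [-0.0036  0.0002] pred err [0.0037 0.    ] pos err mm [ 1.5818  0.347  -0.5768]
6.6 6.7 toolx d [ 0.0021 -0.0001] pred err [-0.0036  0.0003] pos err mm [-0.481   0.0643 -3.8436]
6.7 7.1 toolx d [ 0.0082 -0.0012] pred err [-0.0185  0.0015] pos err mm [  0.155   -0.7187 -18.8122]
7.1 7.5 toolx d [-0.00
[... 1015 characters left out ...]
0.0073 -0.0069] pos err mm [ 5.0064 -3.8081  0.2737]
11.0 11.8 toolx d [-0.0173 -0.0044] pred err [-0.0159 -0.0111] pos err mm [ 16.9529 -12.7961   4.8972]
11.8 12.4 toolx d [0.0466 0.0883] pred err [-0.0076  0.0033] pos err mm [-12.3048  12.5836  -7.1755]
12.4 13.4 toolx d [0.0465 0.0919] pred err [-0.0005 -0.0915] pos err mm [ 28.9113 -81.5051   8.3081]
13.4 14.1 toolx d [-0.0014  0.0462] pred err [ 0.0084 -0.0484] pos err mm [ 27.5319 -18.9732  -0.7702]
14.1 14.6 toolx d [-0.0146  0.0375] pred err [ 0.0197 -0.0319] pos err mm [ 9.97   -9.4528 -1.5821]
14.6 14.9 toolx d [0.0079 0.005 ] pred err [ 0.0154 -0.0102] pos err mm [ 4.3289 -0.2413 -3.3002]
real	7m17.284s
user	7m8.948s
sys	0m0.201s
```

```bash
cat > pl.py <<'E'
from sim import *
import json
from cell import sense
th=np.array(json.load(open('th.json')))
np.set_printoptions(precision=3,suppress=True)
def world(moves,q=None,v=None,spins=None):
    """moves: list of world xyz per row; returns local rows (using predicted R) """
    s=sense(); q=np.array(s['q']) if q is None else q; v=np.array(s['qvel'])*.1 if v is None else v
    rows=[]
    for i,w in enumerate(moves):
        p,R=fk(q,P); c=np.r_[R.T@np.array(w),0 if spins is None else spins[i]]; rows.append(np.round(c,3))
        q,v=step(q,v,c,th); p,R=fk(q,P); print(rows[-1],'->',p,'tx',R[:2,0],'q',q)
    return rows
E
python3 - <<'E'
from pl import *
world([[.02,.01,-.015]]*6+[[0,0,0]])
E
```

```text
[0.025 0.01  0.005 0.   ] -> [0.078 0.131 0.373] tx [0.479 0.269] q [ 1.915 -0.99  -0.312  2.139 -0.573  2.496]
[0.025 0.009 0.005 0.   ] -> [0.079 0.147 0.366] tx [0.485 0.271] q [ 1.87  -0.99  -0.337  2.085 -0.575  2.415]
[0.025 0.009 0.006 0.   ] -> [0.083 0.163 0.358] tx [0.494 0.264] q [ 1.796 -0.99  -0.362  2.023 -0.571  2.314]
[0.025 0.009 0.005 0.   ] -> [0.092 0.179 0.349] tx [0.503 0.253] q [ 1.702 -0.99  -0.387  1.953 -0.561  2.198]
[0.025 0.009 0.005 0.   ] -> [0.104 0.196 0.34 ] tx [0.511 0.241] q [ 1.597 -0.99  -0.414  1.878 -0.543  2.073]
[0.025 0.009 0.005 0.   ] -> [0.12  0.212 0.33 ] tx [0.517 0.228] q [ 1.485 -0.99  -0.442  1.801 -0.518  1.946]
[0. 0. 0. 0.] -> [0.127 0.21  0.328] tx [0.521 0.212] q [ 1.447 -0.99  -0.445  1.794 -0.513  1.934]
```

```bash
cat > fast.py <<'E'
import numpy as np
from math import sin,cos
import json
P=json.load(open('P.json'))['P']
X2,Z2,A1x,A1z,A2x,A2z,LAT,A4x,A4z,L,R0,YL=P
lo=np.array([-2.91,-.99,-1.21,-2.12,-1.49,-3.14]);hi=np.array([2.91,1.94,1.42,2.294,1.47,3.14])
vm=np.array([2.79,2.79,3.14,3.14,3.14,3.14])*.07
def fkj(q):
    c1,s1=cos(q[0]),sin(q[0]); f=np.array([c1,s1,0]);l=np.array([-s1,c1,0]);u=np.array([0,0,1.])
    def xz(a): # frame after pitch a (ry): x->(cos,-sin), z->(sin,cos)
        return f*cos(a)-u*sin(a), f*sin(a)+u*cos(a)
    o1=f*X2+l*LAT+u*Z2
    x,z=xz(q[1]); o2=o1+x*A1x+z*A1z
    x,z=xz(q[1]-q[2]); o3=o2+x*A2x+z*A2z
    x4,z4=xz(q[1]-q[2]+q[3]); o4=o3+x4*A4x+z4*A4z
    c5,s5=cos(q[4]),sin(q[4]); tx=x4*c5+l*s5; ty=-x4*s5+l*c5
    p=o4+tx*L+ty*YL
    c6,s6=cos(q[5]+R0),sin(q[5]+R0)
    R=np.stack([tx,ty*c6+z4*s6,-ty*s6+z4*c6],1)
    ax=[u,l,-l,l,z4,tx]; og=[np.zeros(3),o1,o2,o3,o4,p]
    J=np.zeros((6,6))
    for i in range(6):
        a=ax[i];d=p-og[i]
        J[0,i]=a[1]*d[2]-a[2]*d[1];J[1,i]=a[2]*d[0]-a[0]*d[2];J[2,i]=a[0]*d[1]-a[1]*d[0];J[3:,i]=a
    return p,R,J
def rv(E):
    w=.5*np.array([E[2,1]-E[1,2],E[0,2]-E[2,0],E[1,0]-E[0,1]]); s=np.linalg.norm(w)
    if s<1e-9: return w
    return w*np.arcsin(min(1,s))/s
def ik(q0,pt,Rt,w,n=8):
    q=np.clip(q0,lo,hi)
    for _ in range(n):
        p,R,J=fkj(q); e=np.r_[pt-p,w*rv(Rt@R.T)]; JJ=J.copy();JJ[3:]*=w
        fr=np.ones(6,bool)
        for k in range(4):
            d=np.zeros(6); A=JJ[:,fr]; d[fr]=np.linalg.solve(A.T@A+1e-6*np.eye(fr.sum()),A.T@e)
            bad=fr&(((q+d>hi)&(q>=hi-1e-9))|((q+d<lo)&(q<=lo+1e-9)))
            if not bad.any(): break
            fr&=~bad
        qn=np.clip(q+d,lo,hi)
        if np.abs(qn-q).max()<1e-5: q=qn;break
        q=qn
    return q
def rxm(a):
    c,s=cos(a),sin(a); return np.array([[1,0,0],[0,c,-s],[0,s,c]])
def step(q,v,c,th):
    f=th[:6]; m=th[6:12]; w=th[12]; b=th[13:19]
    p,R,_=fkj(q); qd=ik(q,p+R@np.array(c[:3]),R@rxm(c[3]),w); d=qd-q
    sc=min(1,np.min(vm/np.maximum(np.abs(d),1e-9))); 
    mv=1.0 if np.abs(c).max()>0 else .0
    qn=np.clip(q+f*d*sc+m*v+b*mv,lo,hi); return qn,qn-q
def run(q,cs,th,v):
    for c in cs: q,v=step(q,v,c,th)
    return q,v
E
cat > fit2.py <<'E'
from fast import *
from data import S
from cmds import C
from scipy.optimize import least_squares
from kin import fk
np.set_printoptions(precision=4,suppress=True)
st={round(c,2):q for c,q,p,R in S if q.ndim}
print(max(np.abs(fkj(q)[0]-p).max() for c,q,p,R in S if q.ndim))
def res(th,pr=False):
    e=[];v=np.zeros(6);last=None
    for c0,(c1,cs) in C.items():
        if c0 not in st or c1 not in st: continue
        if last!=c0 or c0 in(5.35,6.3): v=np.zeros(6)
        q,v=run(st[c0],cs,th,v); last=c1
        p,R,_=fkj(q);p1,R1,_=fkj(st[c1]); a=R[:,0]-R1[:,0]
        e+=list(a)+list((p-p1)*.5)
        if pr: print(c0,c1,R1[:2,0]-fkj(st[c0])[1][:2,0],'err',a[:2],'pos mm',1000*(p-p1))
    return np.array(e+list(.01*(th[6:12]-.15))+list(.3*th[13:]))
th=np.r_[.74,.99,.88,.94,.84,1.,.34,.01,.1,.08,.22,.1,.6,np.zeros(6)]
best=None
for w in (.3,.6,1.):
    t=th.copy();t[12]=w
    r=least_squares(res,t,diff_step=1e-3,x_scale=np.r_[np.ones(13)*.2,np.ones(6)*.01],max_nfev=40,loss='soft_l1',f_scale=.02)
    print(w,r.cost,r.x)
    if best is None or r.cost<best.cost: best=r
res(best.x,True); json.dump(list(best.x),open('th2.json','w'))
E
time timeout 570 python3 fit2.py
```

```text
8.134185524810711e-05
0.3 0.00376229062635946 [ 0.9489  0.8902  0.7925  1.0037  1.2104  0.9595  0.076   0.1344  0.2376
  0.025  -0.2189  0.1922  0.6646  0.0046 -0.002   0.0018 -0.0015 -0.0015
  0.0061]
0.6 0.0037621281532171182 [ 0.9457  0.8882  0.7903  1.0015  1.2059  0.956   0.0791  0.1367  0.2401
  0.0271 -0.2149  0.199   0.6646  0.0046 -0.0019  0.0018 -0.0014 -0.0015
  0.0057]
1.0 0.003762261599023424 [ 0.9487  0.8899  0.7923  1.0034  1.2101  0.9593  0.0762  0.1347  0.238
  0.0253 -0.2187  0.1926  0.6646  0.0046 -0.002   0.0018 -0.0015 -0.0015
  0.006 ]
3.05 3.45 [ 0.138  -0.0019] err [-0.0044 -0.002 ] pos mm [-3.8374  5.9131 -2.1731]
3.45 3.95 [0.1685 0.0142] err [0.0027 0.0031] pos mm [-3.8193  6.0804  0.3557]
3.95 4.35 [0.129  0.0134] err [-0.0012  0.0059] pos mm [-3.8742  4.4116 -1.2638]
4.35 4.45 [0.0317 0.0061] err [ 0.0025 -0.0052] pos mm [-1.4382 -1.7202 -0.0069]
4.45 5.35 [0.0475 0.0057] err [0.0058 0.0168] pos mm [-1.1376 18.5617  9.3441]
5.35 6.3 [ 0.0652 -0.0062] err [-0.0288  0.0145] pos mm [ -9.0562  15.9055 -35.0169]
6.3 6.6 [-0.0036  0.0002] err [0.0018 0.0022] po
[... 895 characters left out ...]

10.1 10.5 [-0.0413 -0.0033] err [0.0055 0.0071] pos mm [ 4.0504  3.6821 -1.1406]
10.5 11.0 [-0.0651  0.0245] err [ 0.002  -0.0086] pos mm [1.337  0.5184 4.583 ]
11.0 11.8 [-0.0173 -0.0044] err [-0.0065 -0.0048] pos mm [-3.2892  0.1377 -3.1372]
11.8 12.4 [0.0466 0.0883] err [0.0024 0.0095] pos mm [10.359  -3.3117  9.1354]
12.4 13.4 [0.0465 0.0919] err [ 0.0099 -0.0563] pos mm [ 10.8439 -41.4478   5.5698]
13.4 14.1 [-0.0014  0.0462] err [ 0.0109 -0.0326] pos mm [ 14.6093 -14.3315   0.4038]
14.1 14.6 [-0.0146  0.0375] err [ 0.0172 -0.0218] pos mm [10.4369 -4.7486  1.1237]
14.6 14.9 [0.0079 0.005 ] err [ 0.0009 -0.0155] pos mm [ 0.1799 -1.583  -4.7055]
real	5m47.566s
user	5m42.093s
sys	0m0.114s
```

```bash
cat > opt.py <<'E'
from fast import *
from scipy.optimize import differential_evolution
from h import N,X,Y,G
from cell import sense
np.set_printoptions(precision=3,suppress=True)
th=np.array(json.load(open('th2.json')))
s=sense(); q0=np.array(s['q'])
goal=G+.08*N
def sim(wps,log=False,vmax=.035):
    q=q0.copy();v=np.zeros(6);n=0;pen=0;out=[]
    for i,(w,nr) in enumerate(wps):
        for k in range(nr):
            p,R,_=fkj(q); d=w-p; D=np.linalg.norm(d)
            if D<.012: break
            d=d*min(1,(vmax if i<len(wps)-1 else .025)/D)
            c=np.r_[R.T@d,0]; q,v=step(q,v,c,th); n+=1
            p,R,_=fkj(q); r=np.hypot(p[0],p[1]); pen+=max(0,.2-r)*3+max(0,.27-p[2])*3*(i<len(wps)-1)
            if log: out.append((i,np.round(c,3),p,R[:2,0],q.copy()))
    return q,n,pen,out
def mk(a): return [(a[3*i:3*i+3],int(round(a[9+i]))) for i in range(3)]+[(goal+.1*N,12),(goal,8)]
def cost(a):
    q,n,pen,_=sim(mk(a)); p,R,_=fkj(q)
    e=np.degrees(np.arccos(np.clip(R[:,0]@-N,-1,1)))
    return e+200*max(0,np.linalg.norm(p-goal)-.01)+pen*10+.12*n
if __name__=='__main__':
    b=[(.1,.45),(-.15,.4),(.3,.75)]*3+[(2,12)]*3
    r=differential_evolution(cost,b,maxiter=35,popsize=8,seed=1,polish=False,init='sobol',workers=-1,updating='deferred')
    print(r.fun,r.x)
    q,n,pen,o=sim(mk(r.x),True); print(n,pen)
    for l in o: print(*l)
    np.save('best.npy',r.x)
E
nproc; time timeout 570 python3 opt.py
```

```text
4
5.859700073641284 [ 0.416  0.392  0.34   0.268 -0.01   0.628  0.24  -0.08   0.587  5.314
  9.486  8.199]
36 0.11475046500559863
0 [0.021 0.028 0.004 0.   ] [0.086 0.143 0.382] [0.478 0.249] [ 1.721 -0.99  -0.287  2.069 -0.535  2.339]
0 [0.021 0.027 0.006 0.   ] [0.1   0.168 0.385] [0.478 0.249] [ 1.527 -0.99  -0.287  1.964 -0.486  2.102]
0 [0.022 0.026 0.007 0.   ] [0.12  0.191 0.386] [0.478 0.251] [ 1.332 -0.99  -0.294  1.866 -0.417  1.868]
0 [0.022 0.026 0.008 0.   ] [0.147 0.211 0.385] [0.48  0.257] [ 1.136 -0.99  -0.309  1.773 -0.333  1.646]
0 [0.023 0.025 0.009 0.   ] [0.179 0.23  0.384] [0.49  0.259] [ 0.996 -0.97  -0.322  1.693 -0.274  1.487]
1 [-0.022 -0.003  0.027  0.   ] [0.186 0.209 0.4  ] [0.477 0.258] [ 0.806 -0.987 -0.279  1.727 -0.167  1.299]
1 [-0.022 -0.004  0.027  0.   ] [0.194 0.191 0.42 ] [0.478 0.255] [ 0.611 -0.99  -0.226  1.766 -0.065  1.108]
1 [-0.022 -0.005  0.027  0.   ] [0.199 0.175 0.437] [0.481 0.254] [ 0.415 -0.99  -0.178  1.809  0.038  0.918]
1 [-0.022 -0.005  0.027  0.   ] [0.201 0.161 0.449] [0.48  0.248] [ 0.22  -0.983 -0.135  1.863  0.138  0.725]

[... 2338 characters left out ...]
[ 0.034  0.006 -0.002  0.   ] [0.426 0.041 0.325] [0.475 0.027] [-0.133 -0.72  -0.339  1.463  0.09   0.263]
3 [ 0.033  0.003 -0.002  0.   ] [0.441 0.049 0.296] [0.479 0.03 ] [-0.104 -0.714 -0.4    1.39   0.08   0.298]
4 [ 0.025 -0.     0.001  0.   ] [0.453 0.052 0.273] [0.48  0.033] [-0.092 -0.704 -0.445  1.333  0.078  0.315]
4 [ 0.025 -0.001  0.001  0.   ] [0.466 0.053 0.252] [0.484 0.035] [-0.086 -0.689 -0.482  1.277  0.076  0.325]
4 [ 0.025 -0.002  0.001  0.   ] [0.479 0.053 0.232] [0.488 0.036] [-0.083 -0.671 -0.516  1.22   0.076  0.331]
4 [ 0.025 -0.005  0.     0.   ] [0.491 0.052 0.212] [0.493 0.037] [-0.087 -0.654 -0.551  1.163  0.08   0.33 ]
real	2m59.670s
user	9m19.498s
sys	0m0.911s
```

send_rows:
  steps:
    - {"x": 0.021, "y": 0.028, "z": 0.004, "spin": 0.0, "gripper": 1.0}
    - {"x": 0.021, "y": 0.027, "z": 0.006, "spin": 0.0, "gripper": 1.0}
    - {"x": 0.022, "y": 0.026, "z": 0.007, "spin": 0.0, "gripper": 1.0}
    - {"x": 0.022, "y": 0.026, "z": 0.008, "spin": 0.0, "gripper": 1.0}
    - {"x": 0.023, "y": 0.025, "z": 0.009, "spin": 0.0, "gripper": 1.0}

```text
clock: 15.4
position: [0.1493, 0.2578, 0.3861]
eef_rot: [[0.441, 0.378, 0.814], [0.334, 0.773, -0.54], [-0.833, 0.51, 0.215]]
ft_force: [-0.9, -0.3, 0.4]
finger_gap: 0.0853
```

```bash
python3 -c "
from h import *
plan(G-.008*N,-52)"
```

```text
clock 15.4 q [ 1.094  -0.965  -0.3167  1.6795 -0.2408  1.5513] F [-0.895  -0.3318  0.3867] gap 0.08530411350274172
pos [0.1493 0.2578 0.3861] toolx [ 0.4409  0.3338 -0.8332] want [ 0.4985  0.0392 -0.866 ] angle off 17.367038297549794
pos in neck frame rel G (mm) [-191.1449  234.5081  395.7363]
bar angle of jaws -40.54258908186604
local [ 0.3129 -0.1425  0.3692] jaw y [0.378  0.7729 0.5097]
spin 0.19996954427538408
```

```bash
cat >> data.py <<'E'
s(15.4,[1.094,-0.965,-0.3167,1.6795,-0.2408,1.5513],[0.1493,0.2578,0.3861],[[0.441,0.378,0.814],[0.334,0.773,-0.54],[-0.833,0.51,0.215]])
E
cat >> cmds.py <<'E'
C[14.9]=(15.4,[(.021,.028,.004,0),(.021,.027,.006,0),(.022,.026,.007,0),(.022,.026,.008,0),(.023,.025,.009,0)])
E
sed -i 's/    sc=min(1,np.min(vm\/np.maximum(np.abs(d),1e-9))); /    sc=1.0\n    d=np.clip(d,-vm*CL,vm*CL)/; s/^def rv/CL=1.0\ndef rv/' fast.py; grep -n "CL" fast.py
cat > fit3.py <<'E'
import fast
from fit2 import *
E
sed -i 's/^th=np.r_.*/th=np.array(json.load(open("th2.json")))/; s/for w in (.3,.6,1.):/for w in (.66,):/; s/max_nfev=40/max_nfev=25/; s/th2.json.,.w/th3.json","w/' fit2.py; sed -i "s/open('th3.json\",\"w')/open('th3.json','w')/" fit2.py; tail -3 fit2.py
time timeout 570 python3 fit2.py
```

```text
26:CL=1.0
51:    d=np.clip(d,-vm*CL,vm*CL)
    print(w,r.cost,r.x)
    if best is None or r.cost<best.cost: best=r
res(best.x,True); json.dump(list(best.x),open('th3.json','w'))
8.134185524810711e-05
0.66 0.013889992156483113 [ 0.9778  0.8357  0.7243  1.2242  1.2092  2.5217  0.114   0.1684  0.2923
 -0.2967 -0.2111 -0.8931  0.6605  0.0036 -0.0039 -0.0004 -0.0028 -0.0012
  0.0217]
3.05 3.45 [ 0.138  -0.0019] err [-0.0073 -0.0016] pos mm [-4.977   4.7829 -3.4105]
3.45 3.95 [0.1685 0.0142] err [0.003  0.0062] pos mm [-4.7953  8.2656  0.1487]
3.95 4.35 [0.129  0.0134] err [-0.0024  0.006 ] pos mm [-5.2119  4.2451 -2.1491]
4.35 4.45 [0.0317 0.0061] err [ 0.0036 -0.0034] pos mm [-1.7564 -0.9605  0.084 ]
4.45 5.35 [0.0475 0.0057] err [0.0587 0.015 ] pos mm [18.535   3.463  48.1885]
5.35 6.3 [ 0.0652 -0.0062] err [-0.0384  0.0134] pos mm [-18.0637  15.1311 -40.1179]
6.3 6.6 [-0.0036  0.0002] err [-0.0076  0.0026] pos mm [-3.4884  2.1202 -5.4239]
6.6 6.7 [ 0.0021 -0.0001] err [0.006  0.0003] pos mm [ 2.1276  1.1043 -0.238 ]
6.7 7.1 [ 0.0082 -0.0012] err [0.0153 0.0036] pos mm [ 2.7477  4.588  
[... 824 characters left out ...]
0 [-0.0651  0.0245] err [-0.0072  0.1765] pos mm [ 0.4169 41.029  -8.988 ]
11.0 11.8 [-0.0173 -0.0044] err [-0.0091 -0.0263] pos mm [ 87.7382 -40.9813  89.889 ]
11.8 12.4 [0.0466 0.0883] err [ 0.0297 -0.0012] pos mm [34.4673 -6.7938 23.522 ]
12.4 13.4 [0.0465 0.0919] err [-0.0029 -0.0757] pos mm [ -8.4166 -65.9561  -3.0401]
13.4 14.1 [-0.0014  0.0462] err [-0.0223 -0.0043] pos mm [24.3168 32.1976 14.4456]
14.1 14.6 [-0.0146  0.0375] err [ 0.0176 -0.0231] pos mm [18.4949 -1.2538  6.6165]
14.6 14.9 [0.0079 0.005 ] err [-0.0042 -0.0028] pos mm [-2.755   8.6229 -7.2398]
14.9 15.4 [-0.039   0.0859] err [ 0.0209 -0.0402] pos mm [ 16.0656   4.315  -14.3802]
real	2m2.082s
user	1m58.833s
sys	0m0.146s
```

```bash
python3 - <<'E'
s=open('fast.py').read()
s=s.replace("    sc=1.0\n    d=np.clip(d,-vm*CL,vm*CL)","    sc=min(1,np.min(vm/np.maximum(np.abs(d),1e-9)))")
open('fast.py','w').write(s)
E
cat > pl.py <<'E'
from fast import *
from cell import sense
th=np.array(json.load(open('th2.json')))
np.set_printoptions(precision=3,suppress=True)
def world(moves,q=None,v=None,spins=None):
    s=sense(); q=np.array(s['q']) if q is None else q; v=np.array(s['qvel'])*.1 if v is None else v
    for i,w in enumerate(moves):
        p,R,_=fkj(q); c=np.r_[R.T@np.array(w),0 if spins is None else spins[i]]; c=np.round(c,3)
        q,v=step(q,v,c,th); p,R,_=fkj(q); print(c,'->',p,'tx',R[:2,0],'q',q)
    return q,v
E
python3 - <<'E'
from pl import *
print(np.array(sense()['qvel']))
for m in ([-.012,-.03,-.0],[-.016,-.031,-.02],[-.02,-.026,-.03],[-.0,-.035,-.03],[0,0,-.04]):
    print(m); world([m]*6)
E
```

```text
[-1.222  0.259 -0.115 -0.782  0.708 -1.198]
[-0.012, -0.03, -0.0]
[-0.015 -0.028  0.006  0.   ] -> [0.143 0.233 0.39 ] tx [0.46  0.306] q [ 1.132 -0.986 -0.306  1.735 -0.291  1.574]
[-0.015 -0.028  0.006  0.   ] -> [0.125 0.212 0.397] tx [0.463 0.294] q [ 1.243 -0.99  -0.281  1.807 -0.351  1.684]
[-0.014 -0.028  0.007  0.   ] -> [0.107 0.188 0.403] tx [0.468 0.29 ] q [ 1.406 -0.99  -0.255  1.896 -0.427  1.862]
[-0.014 -0.028  0.007  0.   ] -> [0.09  0.161 0.407] tx [0.468 0.294] q [ 1.608 -0.99  -0.236  2.005 -0.499  2.099]
[-0.014 -0.028  0.008  0.   ] -> [0.077 0.139 0.406] tx [0.456 0.3  ] q [ 1.813 -0.976 -0.222  2.11  -0.54   2.362]
[-0.014 -0.027  0.009  0.   ] -> [0.067 0.123 0.405] tx [0.44  0.302] q [ 2.01  -0.949 -0.212  2.207 -0.555  2.63 ]
[-0.016, -0.031, -0.02]
[-0.001 -0.04  -0.001  0.   ] -> [0.14  0.236 0.38 ] tx [0.473 0.3  ] q [ 1.213 -0.986 -0.334  1.727 -0.345  1.65 ]
[-0.    -0.04  -0.001  0.   ] -> [0.113 0.219 0.369] tx [0.475 0.289] q [ 1.411 -0.99  -0.349  1.802 -0.437  1.862]
[ 0.   -0.04 -0.    0.  ] -> [0.089 0.2   0.358] tx [0.471 0.286] q [ 1.616 -0.99 
[... 1824 characters left out ...]
.04]
[ 0.033 -0.02  -0.009  0.   ] -> [0.157 0.264 0.363] tx [0.467 0.323] q [ 1.133 -0.986 -0.387  1.632 -0.29   1.575]
[ 0.033 -0.021 -0.01   0.   ] -> [0.153 0.277 0.33 ] tx [0.465 0.317] q [ 1.197 -0.99  -0.462  1.587 -0.323  1.641]
[ 0.033 -0.02  -0.01   0.   ] -> [0.148 0.29  0.295] tx [0.464 0.311] q [ 1.253 -0.99  -0.536  1.537 -0.351  1.706]
[ 0.033 -0.02  -0.009  0.   ] -> [0.144 0.302 0.26 ] tx [0.463 0.306] q [ 1.295 -0.99  -0.61   1.483 -0.371  1.761]
[ 0.033 -0.02  -0.009  0.   ] -> [0.14  0.312 0.224] tx [0.463 0.302] q [ 1.329 -0.99  -0.685  1.424 -0.387  1.806]
[ 0.033 -0.02  -0.009  0.   ] -> [0.137 0.321 0.186] tx [0.463 0.299] q [ 1.357 -0.99  -0.762  1.361 -0.399  1.843]
```

```bash
cat > opt.py <<'E'
from fast import *
from scipy.optimize import differential_evolution
from h import N,X,Y,G
from cell import sense
import sys
np.set_printoptions(precision=3,suppress=True)
th=np.array(json.load(open('th2.json')))
s=sense(); q0=np.array(s['q']); v0=np.array(s['qvel'])*.1
goal=G+.08*N
NW=3
def sim(wps,log=False):
    q=q0.copy();v=v0.copy();n=0;pen=0;out=[]
    for i,(w,nr) in enumerate(wps):
        for k in range(nr):
            p,R,_=fkj(q); d=w-p; D=np.linalg.norm(d)
            if D<.012: break
            d=d*min(1,(.032 if i<len(wps)-1 else .025)/D)
            c=np.r_[R.T@d,0]; q,v=step(q,v,c,th); n+=1
            p,R,_=fkj(q); r=np.hypot(p[0],p[1]); pen+=max(0,.2-r)*3+max(0,.26-p[2])*3*(i<len(wps)-1)+.5*max(0,abs(v[0])-.11)
            if log: out.append((i,np.round(c,3),p,R[:2,0],q.copy()))
    return q,n,pen,out
def mk(a): return [(a[3*i:3*i+3],int(round(a[3*NW+i]))) for i in range(NW)]+[(goal+.1*N,12),(goal,8)]
def cost(a):
    q,n,pen,_=sim(mk(a)); p,R,_=fkj(q)
    e=np.degrees(np.arccos(np.clip(R[:,0]@-N,-1,1)))
    return e+200*max(0,np.linalg.norm(p-goal)-.01)+pen*10+.1*n
if __name__=='__main__':
    b=[(.05,.5),(-.25,.45),(.25,.75)]*NW+[(2,14)]*NW
    r=differential_evolution(cost,b,maxiter=60,popsize=8,seed=2,polish=False,init='sobol',workers=-1,updating='deferred')
    print(r.fun,r.x)
    q,n,pen,o=sim(mk(r.x),True); print(n,pen)
    for l in o: print(*l)
E
time timeout 575 python3 opt.py
```

```text
5.326290143504991 [ 0.187  0.097  0.301  0.482 -0.02   0.662  0.168 -0.142  0.669 10.8
  6.064  7.526]
40 0.10858600606146135
0 [ 0.006 -0.026  0.017  0.   ] [0.158 0.244 0.382] [0.448 0.313] [ 1.019 -0.986 -0.327  1.69  -0.219  1.474]
0 [ 0.007 -0.027  0.016  0.   ] [0.163 0.234 0.379] [0.446 0.294] [ 0.967 -0.99  -0.327  1.703 -0.201  1.424]
0 [ 0.007 -0.027  0.015  0.   ] [0.168 0.226 0.377] [0.443 0.277] [ 0.916 -0.99  -0.324  1.715 -0.183  1.377]
0 [ 0.008 -0.028  0.014  0.   ] [0.173 0.218 0.376] [0.439 0.262] [ 0.858 -0.99  -0.321  1.726 -0.161  1.325]
0 [ 0.009 -0.028  0.013  0.   ] [0.178 0.211 0.374] [0.434 0.247] [ 0.794 -0.99  -0.319  1.735 -0.136  1.265]
0 [ 0.009 -0.028  0.011  0.   ] [0.184 0.202 0.371] [0.428 0.233] [ 0.722 -0.99  -0.318  1.744 -0.108  1.197]
0 [ 0.01  -0.029  0.01   0.   ] [0.191 0.194 0.368] [0.421 0.219] [ 0.643 -0.99  -0.318  1.754 -0.077  1.121]
0 [ 0.01  -0.029  0.008  0.   ] [0.198 0.184 0.365] [0.413 0.205] [ 0.557 -0.99  -0.32   1.764 -0.044  1.037]
0 [ 0.01  -0.03   0.005  0.   ] [0.204 0.174 0.36 ] [0.403 0.193] [ 0.465 -0.99  -0.323  1.775
[... 2794 characters left out ...]
 0.032  0.003 -0.003  0.   ] [0.426 0.043 0.327] [0.476 0.031] [-0.133 -0.718 -0.332  1.467  0.094  0.295]
3 [ 0.032  0.    -0.003  0.   ] [0.439 0.048 0.3  ] [0.481 0.033] [-0.111 -0.717 -0.394  1.397  0.086  0.322]
4 [ 0.025 -0.     0.     0.   ] [0.451 0.051 0.277] [0.482 0.035] [-0.099 -0.708 -0.439  1.341  0.083  0.338]
4 [ 0.025 -0.001  0.001  0.   ] [0.464 0.052 0.256] [0.486 0.036] [-0.091 -0.694 -0.478  1.284  0.08   0.349]
4 [ 0.025 -0.002  0.001  0.   ] [0.477 0.053 0.236] [0.49  0.038] [-0.087 -0.678 -0.513  1.227  0.08   0.356]
4 [ 0.025 -0.004  0.     0.   ] [0.489 0.052 0.215] [0.495 0.039] [-0.088 -0.661 -0.548  1.171  0.083  0.357]
real	5m13.075s
user	16m21.829s
sys	0m1.046s
```

send_rows:
  steps:
    - {"x": 0.006, "y": -0.026, "z": 0.017, "spin": 0.0, "gripper": 1.0}
    - {"x": 0.007, "y": -0.027, "z": 0.016, "spin": 0.0, "gripper": 1.0}
    - {"x": 0.007, "y": -0.027, "z": 0.015, "spin": 0.0, "gripper": 1.0}
    - {"x": 0.008, "y": -0.028, "z": 0.014, "spin": 0.0, "gripper": 1.0}
    - {"x": 0.009, "y": -0.028, "z": 0.013, "spin": 0.0, "gripper": 1.0}
    - {"x": 0.009, "y": -0.028, "z": 0.011, "spin": 0.0, "gripper": 1.0}

```text
clock: 16.0
position: [0.1634, 0.2127, 0.3665]
eef_rot: [[0.403, 0.407, 0.82], [0.254, 0.811, -0.528], [-0.879, 0.421, 0.223]]
ft_force: [0.9, 0.2, 0.8]
finger_gap: 0.0852
```

```bash
python3 -c "
from h import *
plan(G-.008*N,-52);print(sense()['qvel'])"
```

```text
clock 16.0 q [ 0.8192 -0.9902 -0.3226  1.756  -0.1209  1.3101] F [0.8982 0.2256 0.7887] gap 0.08515893705803455
pos [0.1634 0.2127 0.3665] toolx [ 0.4025  0.2541 -0.8794] want [ 0.4985  0.0392 -0.866 ] angle off 13.534066408490029
pos in neck frame rel G (mm) [-191.8462  188.4308  373.4736]
bar angle of jaws -38.48761885631213
local [ 0.3147 -0.0772  0.3359] jaw y [0.4074 0.8106 0.4206]
spin 0.2358355407417503
[-0.3647  0.0009 -0.0068  0.1223  0.1438 -0.3373]
```

```bash
sed -i 's/^NW=3/NW=2/; s/maxiter=60,popsize=8/maxiter=50,popsize=10/' opt.py; time timeout 575 python3 opt.py
```

```text
5.186488353500501 [ 0.248  0.125  0.686  0.183 -0.24   0.587  6.61  13.886]
36 0.1448519418025806
0 [-0.025  0.009  0.017  0.   ] [0.167 0.206 0.389] [0.391 0.256] [ 0.72  -0.96  -0.255  1.793 -0.065  1.218]
0 [-0.025  0.009  0.017  0.   ] [0.175 0.198 0.419] [0.394 0.257] [ 0.61  -0.92  -0.167  1.835 -0.015  1.11 ]
0 [-0.025  0.009  0.018  0.   ] [0.183 0.19  0.452] [0.398 0.259] [ 0.494 -0.875 -0.071  1.881  0.04   0.994]
0 [-0.025  0.009  0.018  0.   ] [0.191 0.181 0.484] [0.403 0.261] [ 0.372 -0.823  0.032  1.933  0.097  0.872]
0 [-0.025  0.009  0.018  0.   ] [0.198 0.173 0.516] [0.408 0.261] [ 0.246 -0.763  0.142  1.993  0.155  0.745]
0 [-0.025  0.008  0.019  0.   ] [0.206 0.164 0.548] [0.413 0.261] [ 0.121 -0.696  0.26   2.06   0.21   0.616]
0 [-0.024  0.008  0.019  0.   ] [0.214 0.155 0.579] [0.417 0.259] [ 0.004 -0.62   0.39   2.134  0.26   0.491]
1 [-0.01  -0.028  0.012  0.   ] [0.213 0.142 0.588] [0.426 0.253] [-0.186 -0.611  0.431  2.209  0.334  0.288]
1 [-0.009 -0.028  0.012  0.   ] [0.216 0.125 0.589] [0.432 0.237] [-0.381 -0.606  0.447  2.278  0.39   0.066]
1 [-0.009 -0
[... 2337 characters left out ...]
 0.03   0.011 -0.004  0.   ] [0.425 0.035 0.325] [0.476 0.027] [-0.159 -0.723 -0.339  1.468  0.102  0.265]
2 [ 0.031  0.008 -0.004  0.   ] [0.439 0.048 0.3  ] [0.481 0.03 ] [-0.108 -0.717 -0.394  1.397  0.082  0.322]
3 [ 0.025 -0.     0.     0.   ] [0.452 0.052 0.278] [0.483 0.036] [-0.094 -0.708 -0.437  1.341  0.081  0.344]
3 [ 0.025 -0.002  0.001  0.   ] [0.464 0.054 0.257] [0.487 0.037] [-0.088 -0.695 -0.476  1.285  0.08   0.355]
3 [ 0.025 -0.003  0.001  0.   ] [0.477 0.054 0.237] [0.492 0.038] [-0.085 -0.679 -0.512  1.228  0.08   0.36 ]
3 [ 0.025 -0.005 -0.     0.   ] [0.489 0.052 0.216] [0.496 0.04 ] [-0.088 -0.664 -0.548  1.172  0.083  0.36 ]
real	3m21.161s
user	10m47.965s
sys	0m0.789s
```

send_rows:
  steps:
    - {"x": -0.025, "y": 0.009, "z": 0.017, "spin": 0.0, "gripper": 1.0}
    - {"x": -0.025, "y": 0.009, "z": 0.017, "spin": 0.0, "gripper": 1.0}
    - {"x": -0.025, "y": 0.009, "z": 0.018, "spin": 0.0, "gripper": 1.0}
    - {"x": -0.025, "y": 0.009, "z": 0.018, "spin": 0.0, "gripper": 1.0}
    - {"x": -0.025, "y": 0.009, "z": 0.018, "spin": 0.0, "gripper": 1.0}
    - {"x": -0.025, "y": 0.008, "z": 0.019, "spin": 0.0, "gripper": 1.0}
    - {"x": -0.024, "y": 0.008, "z": 0.019, "spin": 0.0, "gripper": 1.0}

```text
clock: 16.7
position: [0.2059, 0.1665, 0.5854]
eef_rot: [[0.402, 0.353, 0.845], [0.296, 0.823, -0.485], [-0.866, 0.445, 0.226]]
ft_force: [-0.5, -0.9, 0.9]
finger_gap: 0.0852
```

```bash
python3 -c "
from h import *
plan(G-.008*N,-52);print(sense()['qvel'])"
```

```text
clock 16.7 q [-0.0196 -0.6119  0.4112  2.1649  0.3091  0.514 ] F [-0.4591 -0.9347  0.8675] gap 0.08515316185598057
pos [0.2059 0.1665 0.5854] toolx [ 0.4021  0.2963 -0.8663] want [ 0.4985  0.0392 -0.866 ] angle off 15.781615266701507
pos in neck frame rel G (mm) [-48.8606 139.1051 543.6857]
bar angle of jaws -36.36236603044471
local [ 0.491  -0.1796  0.2298] jaw y [0.3532 0.8228 0.4454]
spin 0.2729281999904505
[-1.36    0.7767  1.3283  0.8613  0.6355 -1.3211]
```

```bash
python3 - <<'E'
from pl import *
q,v=world([[-.005,-.03,.0]]*3)
print()
q,v=world([[-.002,-.028,.02]]*10,q,v)
E
```

```text
[-0.011 -0.026  0.01   0.   ] -> [0.205 0.152 0.594] tx [0.415 0.286] q [-0.21  -0.603  0.453  2.245  0.376  0.307]
[-0.011 -0.027  0.01   0.   ] -> [0.208 0.137 0.594] tx [0.426 0.261] q [-0.355 -0.602  0.464  2.294  0.404  0.136]
[-0.01  -0.027  0.009  0.   ] -> [0.214 0.124 0.591] tx [0.433 0.234] q [-0.401 -0.602  0.46   2.294  0.395  0.068]

[-0.025 -0.017  0.016  0.   ] -> [0.222 0.116 0.602] tx [0.43  0.216] q [-0.375 -0.558  0.514  2.293  0.367  0.089]
[-0.024 -0.018  0.016  0.   ] -> [0.231 0.11  0.615] tx [0.436 0.202] q [-0.356 -0.514  0.576  2.293  0.349  0.113]
[-0.024 -0.018  0.017  0.   ] -> [0.241 0.102 0.627] tx [0.446 0.186] q [-0.346 -0.473  0.636  2.293  0.333  0.131]
[-0.024 -0.018  0.017  0.   ] -> [0.251 0.095 0.639] tx [0.458 0.17 ] q [-0.344 -0.436  0.69   2.293  0.32   0.14 ]
[-0.023 -0.019  0.018  0.   ] -> [0.262 0.086 0.649] tx [0.472 0.155] q [-0.358 -0.405  0.737  2.293  0.316  0.133]
[-0.023 -0.019  0.018  0.   ] -> [0.272 0.077 0.658] tx [0.485 0.139] q [-0.38  -0.377  0.778  2.293  0.314  0.117]
[-0.022 -0.019  0.018  0.   ] -> [0.282 0.066 0.666] tx [0.499 0.123] q [-0.41  -0.353  0.814  2.293  0.317  0.092]
[-0.022 -0.019  0.019  0.   ] -> [0.292 0.055 0.673] tx [0.512 0.107] q [-0.444 -0.328  0.849  2.293  0.322  0.062]
[-0.021 -0.019  0.019  0.   ] -> [0.302 0.042 0.68 ] tx [0.525 0.092] q [-0.484 -0.304  0.881  2.293  0.332  0.026]
[-0.021 -0.02   0.02   0.   ] -> [0.312 0.028 0.686] tx [0.538 0.076] q [-0.531 -0.28   0.912  2.293  0.345 -0.017]
```

send_rows:
  steps:
    - {"x": -0.01, "y": -0.028, "z": 0.01, "spin": 0.0, "gripper": 1.0}
    - {"x": -0.01, "y": -0.028, "z": 0.01, "spin": 0.0, "gripper": 1.0}
    - {"x": -0.01, "y": -0.029, "z": 0.008, "spin": 0.0, "gripper": 1.0}
    - {"x": -0.01, "y": -0.03, "z": 0.006, "spin": 0.0, "gripper": 1.0}
    - {"x": -0.01, "y": -0.03, "z": 0.005, "spin": 0.0, "gripper": 1.0}
    - {"x": -0.011, "y": -0.03, "z": 0.004, "spin": 0.0, "gripper": 1.0}
    - {"x": -0.012, "y": -0.03, "z": 0.002, "spin": 0.0, "gripper": 1.0}
    - {"x": -0.012, "y": -0.03, "z": 0.001, "spin": 0.0, "gripper": 1.0}

```text
clock: 17.5
position: [0.2282, 0.0823, 0.5517]
eef_rot: [[0.417, 0.354, 0.837], [0.181, 0.87, -0.458], [-0.891, 0.342, 0.299]]
ft_force: [0.2, 0.1, 0.2]
finger_gap: 0.0857
```

```bash
python3 -c "
from h import *
plan(G-.008*N,-52);print(sense()['qvel'])"
```

```text
clock 17.5 q [-0.621  -0.6458  0.3332  2.2923  0.4004 -0.1245] F [0.2034 0.1464 0.2455] gap 0.08567033580521188
pos [0.2282 0.0823 0.5517] toolx [ 0.4175  0.1806 -0.8906] want [ 0.4985  0.0392 -0.866 ] angle off 9.449573798299756
pos in neck frame rel G (mm) [-52.2423  53.4129 506.6646]
bar angle of jaws -32.537984436286095
local [ 0.496  -0.0611  0.1438] jaw y [0.3539 0.8704 0.3424]
spin 0.3396762506611879
[-0.3987 -0.0307 -0.1157 -0.0006 -0.0456 -0.4526]
```

```bash
python3 - <<'E'
from pl import *
for m in ([0,-.032,0],[0,-.03,.012],[-.012,-.028,.005]):
    print(m); q,v=world([m]*8)
E
```

```text
[0, -0.032, 0]
[-0.006 -0.028  0.015  0.   ] -> [0.241 0.063 0.548] tx [0.42 0.17] q [-0.7   -0.627  0.328  2.293  0.412 -0.212]
[-0.005 -0.028  0.014  0.   ] -> [0.252 0.039 0.544] tx [0.42  0.158] q [-0.784 -0.604  0.323  2.293  0.42  -0.312]
[-0.005 -0.028  0.014  0.   ] -> [0.262 0.013 0.541] tx [0.42  0.148] q [-0.868 -0.576  0.321  2.293  0.429 -0.413]
[-0.005 -0.029  0.014  0.   ] -> [ 0.27  -0.016  0.537] tx [0.419 0.139] q [-0.951 -0.542  0.325  2.293  0.436 -0.515]
[-0.004 -0.029  0.013  0.   ] -> [ 0.276 -0.046  0.534] tx [0.419 0.132] q [-1.029 -0.504  0.332  2.293  0.442 -0.613]
[-0.004 -0.029  0.013  0.   ] -> [ 0.279 -0.077  0.532] tx [0.419 0.127] q [-1.1   -0.46   0.347  2.293  0.445 -0.703]
[-0.004 -0.029  0.013  0.   ] -> [ 0.281 -0.109  0.531] tx [0.419 0.123] q [-1.16  -0.41   0.372  2.293  0.448 -0.781]
[-0.004 -0.029  0.012  0.   ] -> [ 0.282 -0.14   0.531] tx [0.418 0.12 ] q [-1.211 -0.357  0.404  2.293  0.449 -0.848]
[0, -0.03, 0.012]
[-0.016 -0.022  0.017  0.   ] -> [0.24  0.066 0.556] tx [0.415 0.17 ] q [-0.657 -0.608  0.361  2.293  0.398 -0.165]
[-0.016 -0
[... 1071 characters left out ...]
014 -0.027  0.004  0.   ] -> [0.242 0.044 0.551] tx [0.415 0.132] q [-0.738 -0.609  0.35   2.293  0.387 -0.256]
[-0.013 -0.028  0.004  0.   ] -> [0.248 0.027 0.55 ] tx [0.415 0.116] q [-0.793 -0.595  0.354  2.293  0.387 -0.317]
[-0.013 -0.028  0.004  0.   ] -> [0.253 0.009 0.549] tx [0.415 0.101] q [-0.852 -0.578  0.359  2.293  0.388 -0.385]
[-0.012 -0.028  0.004  0.   ] -> [ 0.257 -0.012  0.548] tx [0.414 0.086] q [-0.917 -0.559  0.363  2.293  0.391 -0.46 ]
[-0.012 -0.028  0.003  0.   ] -> [ 0.26  -0.034  0.547] tx [0.413 0.072] q [-0.984 -0.538  0.367  2.293  0.395 -0.538]
[-0.012 -0.028  0.003  0.   ] -> [ 0.262 -0.058  0.546] tx [0.412 0.059] q [-1.052 -0.514  0.375  2.293  0.398 -0.617]
```

send_rows:
  steps:
    - {"x": -0.02, "y": -0.031, "z": 0.0, "spin": 0.0, "gripper": 1.0}
    - {"x": -0.02, "y": -0.031, "z": 0.0, "spin": 0.0, "gripper": 1.0}
    - {"x": -0.02, "y": -0.032, "z": 0.0, "spin": 0.0, "gripper": 1.0}
    - {"x": -0.02, "y": -0.032, "z": 0.0, "spin": 0.0, "gripper": 1.0}
    - {"x": -0.02, "y": -0.032, "z": 0.0, "spin": 0.0, "gripper": 1.0}
    - {"x": -0.02, "y": -0.032, "z": 0.0, "spin": 0.0, "gripper": 1.0}

```text
clock: 18.1
position: [0.2443, -0.0003, 0.5583]
eef_rot: [[0.406, 0.381, 0.831], [0.053, 0.898, -0.438], [-0.912, 0.222, 0.344]]
ft_force: [0.5, 0.9, -0.2]
finger_gap: 0.0855
```

```bash
python3 -c "
from h import *
plan(G-.008*N,-52);print(sense()['qvel'])"
```

```text
clock 18.1 q [-0.843  -0.5711  0.3992  2.2934  0.3453 -0.3571] F [ 0.4992  0.9352 -0.2033] gap 0.08549249565332476
pos [ 0.2443 -0.0003  0.5583] toolx [ 0.4062  0.0528 -0.9122] want [ 0.4985  0.0392 -0.866 ] angle off 5.964917963516434
pos in neck frame rel G (mm) [-40.5685 -30.2651 507.5828]
bar angle of jaws -30.075737023110307
local [0.5093 0.0636 0.0705] jaw y [0.3811 0.8976 0.2217]
spin 0.3826505750198186
[-0.5616  0.1703  0.1138 -0.0042 -0.0337 -0.5556]
```

```bash
cat > app.py <<'E'
from pl import *
from h import N,X,Y,G
def approach(way,nrows,vs,spin=0,q=None,v=None):
    s=sense(); q=np.array(s['q']) if q is None else q; v=np.array(s['qvel'])*.1 if v is None else v
    for i in range(nrows):
        p,R,_=fkj(q); d=np.array(way)-p; D=np.linalg.norm(d)
        if D<.008: break
        c=np.round(np.r_[R.T@(d*min(1,vs/D)),spin],3)
        q,v=step(q,v,c,th); p,R,_=fkj(q); print(c,'->',p,'tx',R[:2,0],'q1',q[0],'rel',1000*np.array([X@(p-G),Y@(p-G),N@(p-G)]))
    return q,v
if __name__=='__main__':
    q,v=approach(G+.17*N,14,.034,.03)
E
python3 app.py
```

```text
[0.033 0.006 0.005 0.03 ] -> [ 0.2642 -0.0024  0.5415] tx [0.4186 0.0261] q1 -0.67302704045851 rel [-32.0135 -33.902  483.2122]
[0.033 0.007 0.004 0.03 ] -> [0.2853 0.0057 0.5177] tx [0.4281 0.0268] q1 -0.5244852447400536 rel [-25.0921 -27.4088 451.742 ]
[0.033 0.006 0.003 0.03 ] -> [0.3051 0.0136 0.491 ] tx [0.4331 0.03  ] q1 -0.41694882441985476 rel [-20.7863 -21.1052 418.513 ]
[0.033 0.006 0.002 0.03 ] -> [0.3242 0.0212 0.4637] tx [0.4368 0.0326] q1 -0.3329381831925525 rel [-17.4243 -15.0175 385.0211]
[0.034 0.005 0.002 0.03 ] -> [0.3436 0.0279 0.4357] tx [0.4409 0.0353] q1 -0.27005963138687167 rel [-14.2491  -9.881  350.8664]
[0.034 0.005 0.002 0.03 ] -> [0.3631 0.034  0.4077] tx [0.4445 0.0371] q1 -0.21935937450191065 rel [-11.0118  -5.3448 316.6235]
[0.034 0.004 0.002 0.03 ] -> [0.3824 0.0393 0.3797] tx [0.4483 0.0392] q1 -0.1812454767714275 rel [ -8.015   -1.5682 282.5703]
[0.034 0.003 0.003 0.03 ] -> [0.4018 0.043  0.3519] tx [0.4522 0.0412] q1 -0.15498952943449432 rel [ -4.8608   0.6199 248.6009]
[0.034 0.003 0.003 0.03 ] -> [0.4215 0.0462 0.3242] tx [0.456  0.0422] q1 -0.13318532044995793 rel [ -1.4797   2.2672 214.7252]
[0.034 0.001 0.003 0.03 ] -> [0.4403 0.0483 0.2964] tx [0.4603 0.0439] q1 -0.11948936584719255 rel [  0.9297   2.8711 181.1597]
[ 0.011 -0.002  0.002  0.03 ] -> [0.4444 0.0487 0.2822] tx [0.4569 0.047 ] q1 -0.11964123323096539 rel [ -2.5755   2.9191 166.7907]
```

send_rows:
  steps:
    - {"x": 0.033, "y": 0.006, "z": 0.005, "spin": 0.035, "gripper": 1.0}
    - {"x": 0.033, "y": 0.007, "z": 0.004, "spin": 0.035, "gripper": 1.0}
    - {"x": 0.033, "y": 0.006, "z": 0.003, "spin": 0.035, "gripper": 1.0}
    - {"x": 0.033, "y": 0.006, "z": 0.002, "spin": 0.035, "gripper": 1.0}
    - {"x": 0.034, "y": 0.005, "z": 0.002, "spin": 0.035, "gripper": 1.0}
    - {"x": 0.034, "y": 0.005, "z": 0.002, "spin": 0.035, "gripper": 1.0}
    - {"x": 0.034, "y": 0.004, "z": 0.002, "spin": 0.035, "gripper": 1.0}

```text
clock: 18.8
position: [0.385, 0.0247, 0.3657]
eef_rot: [[0.426, 0.595, 0.681], [0.031, 0.743, -0.668], [-0.904, 0.306, 0.299]]
ft_force: [0.1, 0.0, 0.6]
finger_gap: 0.0855
```

```bash
python3 -c "
from h import *
plan(G-.008*N,-52);print(sense()['qvel'])
from app import *
approach(G+.03*N,14,.03,.03)"
```

```text
clock 18.8 q [-0.2231 -0.7018 -0.2129  1.635   0.1247  0.5293] F [0.0805 0.0137 0.5733] gap 0.08552112196581234
pos [0.385  0.0247 0.3657] toolx [ 0.4263  0.0308 -0.9041] want [ 0.4985  0.0392 -0.866 ] angle off 4.699180698043441
pos in neck frame rel G (mm) [-13.736  -16.3119 269.7061]
bar angle of jaws -45.9254194114963
local [0.2756 0.0381 0.013 ] jaw y [0.5949 0.7433 0.3059]
spin 0.10602143194712436
[ 0.3814  0.0035 -0.7009 -0.7719 -0.1476  0.6885]
[0.03  0.004 0.001 0.03 ] -> [0.401 0.03  0.34 ] tx [0.429 0.032] q1 -0.1899300708409515 rel [-12.372 -12.237 238.824]
[0.03  0.004 0.001 0.03 ] -> [0.418 0.035 0.315] tx [0.432 0.033] q1 -0.1608197481782294 rel [-10.167  -8.388 208.855]
[0.03  0.004 0.001 0.03 ] -> [0.435 0.04  0.29 ] tx [0.436 0.034] q1 -0.1351149076348446 rel [ -7.46   -4.642 179.13 ]
[0.03  0.003 0.001 0.03 ] -> [0.451 0.045 0.266] tx [0.441 0.036] q1 -0.11464484322305359 rel [ -4.992  -1.497 149.631]
[0.03  0.003 0.002 0.03 ] -> [0.468 0.048 0.242] tx [0.445 0.037] q1 -0.09862952636340122 rel [ -1.908   0.733 120.048]
[0.03  0.002 0.002 0.03 ] -> [0.485 0.051 0.218] tx [0.45  0.038] q1 -0.08637079364474867 rel [ 0.884  2.277 90.656]
[0.03  0.    0.002 0.03 ] -> [0.501 0.053 0.194] tx [0.454 0.039] q1 -0.07882148544329412 rel [ 2.509  2.799 61.517]
[ 0.03  -0.002  0.002  0.03 ] -> [0.516 0.054 0.169] tx [0.459 0.04 ] q1 -0.07510405800872594 rel [ 2.672  2.31  32.532]
```

send_rows:
  steps:
    - {"x": 0.03, "y": 0.004, "z": 0.001, "spin": 0.025, "gripper": 1.0}
    - {"x": 0.03, "y": 0.004, "z": 0.001, "spin": 0.025, "gripper": 1.0}
    - {"x": 0.03, "y": 0.004, "z": 0.001, "spin": 0.025, "gripper": 1.0}
    - {"x": 0.03, "y": 0.004, "z": 0.001, "spin": 0.02, "gripper": 1.0}
    - {"x": 0.03, "y": 0.003, "z": 0.002, "spin": 0.0, "gripper": 1.0}
    - {"x": 0.02, "y": 0.003, "z": 0.002, "spin": 0.0, "gripper": 1.0}

```text
clock: 19.4
position: [0.4819, 0.0523, 0.2175]
eef_rot: [[0.431, 0.648, 0.628], [0.039, 0.682, -0.731], [-0.901, 0.339, 0.269]]
ft_force: [0.9, -0.3, -0.4]
finger_gap: 0.0855
```

```bash
python3 -c "
from h import *
plan(G-.008*N,-52);print(sense()['qvel'])
p=eyes.snapshot('wrist');save(p,'w3')
s=sense();print('now',s['position'])
print(uv(p,G+.011*N),[uv(p,G+.011*N+t*(X*np.cos(np.radians(-52))+Y*np.sin(np.radians(-52)))) for t in (-.035,.035)])
for t in ['cap_grip','cap_mark']: print(t,[(r['centre'],r['score']) for r in eyes.landmark_of(t,p)[:1]])
im=p['pixels'].astype(int); R_,G_,B_=im[...,0],im[...,1],im[...,2]
for nm,m in (('blue',(B_>R_+50)&(B_>G_+30)),('red',(R_>G_+70)&(R_>B_+70))):
    m[:,330:]=0;m[:,:180]=0; v,u=np.nonzero(m); print(nm,len(u),u.mean(),v.mean(),u.min(),u.max(),v.min(),v.max())
"
```

```text
clock 19.4 q [-0.0837 -0.5905 -0.4746  1.2448  0.075   0.7442] F [ 0.8853 -0.3472 -0.3637] gap 0.0855001944446382
pos [0.4819 0.0523 0.2175] toolx [ 0.4312  0.039  -0.9014] want [ 0.4985  0.0392 -0.866 ] angle off 4.354916381922258
pos in neck frame rel G (mm) [-2.2318  3.5777 91.9842]
bar angle of jaws -50.96296005846853
local [0.0995 0.0051 0.0093] jaw y [0.648  0.6818 0.3395]
spin 0.018099761454413603
[ 0.1239  0.2569 -0.1733 -0.4743 -0.0364  0.0957]
now [0.4816 0.0526 0.2141]
[283.7047 216.1042] [array([284.7759, 173.0257]), array([282.7049, 256.3078])]
cap_grip [([0.5297, 0.0518, 0.1449], 0.92)]
cap_mark [([0.5502, 0.0296, 0.1573], 0.78)]
blue 1319 283.3737680060652 203.44351781652767 248 293 104 244
red 155 282.38709677419354 248.9741935483871 208 291 168 255
```

View pics/w3.png

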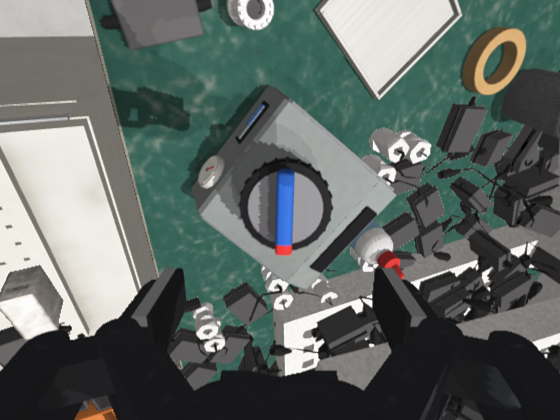

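```bash
sed -i 's/^G=.*/G=np.array([.5285,.052,.142])/' h.py; python3 -c "
from h import *
plan(G-.010*N,-52);print(sense()['qvel'])
from app import *
approach(G-.010*N,14,.02,.0)"
```

```text
clock 19.55 q [-0.0851 -0.5908 -0.4731  1.2482  0.0753  0.7427] F [-0.3268 -1.3423  0.4834] gap 0.0852763713767718
pos [0.4811 0.0518 0.2181] toolx [ 0.4298  0.0388 -0.9021] want [ 0.4985  0.0392 -0.866 ] angle off 4.4420944373806766
pos in neck frame rel G (mm) [-2.8958  3.5253 89.5015]
bar angle of jaws -50.95785178543056
local [0.099  0.0057 0.0098] jaw y [0.6485 0.6819 0.3384]
spin 0.018188917638017013
[-0.0173 -0.029   0.047   0.0151  0.0033 -0.0086]
[0.02  0.001 0.002 0.   ] -> [0.495 0.053 0.209] tx [0.442 0.038] q1 -0.07824478033093447 rel [ 4.128  3.716 74.597]
[ 0.02  -0.     0.001  0.   ] -> [0.506 0.055 0.195] tx [0.449 0.039] q1 -0.0710595957891436 rel [ 7.266  4.826 56.735]
[ 0.02  -0.002  0.001  0.   ] -> [0.516 0.056 0.179] tx [0.454 0.04 ] q1 -0.06784892453645779 rel [ 8.353  4.98  38.374]
[ 0.02  -0.003  0.     0.   ] -> [0.525 0.057 0.163] tx [0.46 0.04] q1 -0.06497560628177941 rel [ 7.987  5.055 19.938]
[ 0.019 -0.005 -0.     0.   ] -> [0.532 0.056 0.147] tx [0.465 0.041] q1 -0.06592664080770883 rel [6.103 4.188 2.379]
[ 0.013 -0.007 -0.     0.   ] -> [0.535 0.055 0.135] tx [0.468 0.043] q1 -0.07178377987167366 rel [ 2.122  2.107 -9.852]
```

send_rows:
  steps:
    - {"x": 0.02, "y": 0.0, "z": 0.002, "spin": 0.01, "gripper": 1.0}
    - {"x": 0.02, "y": 0.0, "z": 0.001, "spin": 0.01, "gripper": 1.0}
    - {"x": 0.02, "y": -0.001, "z": 0.001, "spin": 0.0, "gripper": 1.0}
    - {"x": 0.015, "y": -0.001, "z": 0.0, "spin": 0.0, "gripper": 1.0}

```text
clock: 19.95
position: [0.521, 0.0533, 0.1637]
eef_rot: [[0.448, 0.652, 0.612], [0.04, 0.669, -0.742], [-0.893, 0.357, 0.274]]
ft_force: [0.3, 0.1, 0.9]
finger_gap: 0.0852
```

```bash
python3 -c "
from h import *
plan(G-.010*N,-52);print(sense()['qvel'])"
```

```text
clock 19.95 q [-0.0738 -0.5138 -0.5437  1.0796  0.0726  0.7711] F [0.2509 0.1076 0.8782] gap 0.08520306726301435
pos [0.521  0.0533 0.1637] toolx [ 0.448   0.0396 -0.8932] want [ 0.4985  0.0392 -0.866 ] angle off 3.2821665109461198
pos in neck frame rel G (mm) [ 4.44    1.9073 22.4998]
bar angle of jaws -51.952325301938906
local [ 0.0327 -0.0033  0.    ] jaw y [0.6521 0.669  0.3567]
spin 0.0008320804510602477
[ 0.0265  0.1514 -0.1318 -0.3412 -0.0058  0.0214]
```

send_rows:
  steps:
    - {"x": 0.014, "y": -0.001, "z": 0.0, "spin": 0.0, "gripper": 1.0}
    - {"x": 0.012, "y": -0.001, "z": 0.0, "spin": 0.0, "gripper": 1.0}
    - {"x": 0.007, "y": -0.001, "z": 0.0, "spin": 0.0, "gripper": 0.6}

```text
clock: 20.25
position: [0.5369, 0.0541, 0.1382]
eef_rot: [[0.455, 0.648, 0.61], [0.04, 0.67, -0.741], [-0.889, 0.362, 0.279]]
ft_force: [0.9, 0.5, 0.5]
finger_gap: 0.073
```

```bash
python3 -c "
from h import *
plan(G-.010*N,-52);print(sense()['qvel'])
p=eyes.snapshot('wrist');save(p,'w4')"
```

```text
clock 20.25 q [-0.0696 -0.4744 -0.5726  1.0029  0.0717  0.7739] F [0.8581 0.4663 0.4783] gap 0.0730348673785483
pos [0.5369 0.0541 0.1382] toolx [ 0.4553  0.0401 -0.8894] want [ 0.4985  0.0392 -0.866 ] angle off 2.8149292155151864
pos in neck frame rel G (mm) [ 5.494   1.4451 -7.5226]
bar angle of jaws -51.87410827749932
local [ 0.0027 -0.0051 -0.0022] jaw y [0.6482 0.6699 0.362 ]
spin 0.0021972250586439405
[ 0.0033  0.0758 -0.0546 -0.1606  0.0017 -0.0002]
```

View pics/w4.png

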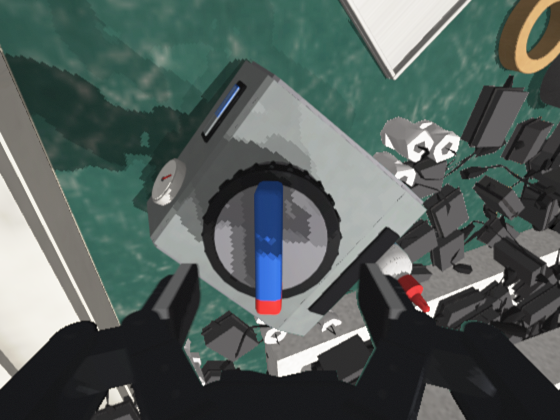

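send_rows:
  steps:
    - {"x": 0.001, "y": -0.004, "z": -0.001, "spin": 0.0, "gripper": 0.4}
    - {"x": 0.001, "y": -0.001, "z": 0.0, "spin": 0.0, "gripper": 0.0}
    - {"x": 0.0, "y": 0.0, "z": 0.0, "spin": 0.0, "gripper": 0.0}
  squeeze: 50

```text
clock: 20.6
position: [0.534, 0.0515, 0.1353]
eef_rot: [[0.456, 0.648, 0.61], [0.04, 0.67, -0.741], [-0.889, 0.363, 0.28]]
ft_force: [0.2, 0.7, 0.8]
finger_gap: 0.0202
```

```bash
python3 -c "
from h import *
plan(G-.010*N,-52);print(sense()['qvel'])"
```

```text
clock 20.6 q [-0.0771 -0.4847 -0.5856  0.9995  0.0751  0.7671] F [0.248  0.6762 0.8346] gap 0.02016128340110813
pos [0.534  0.0515 0.1353] toolx [ 0.4564  0.04   -0.8889] want [ 0.4985  0.0392 -0.866 ] angle off 2.742420893295761
pos in neck frame rel G (mm) [ 1.3795 -0.9715 -8.5676]
bar angle of jaws -51.86742806530325
local [ 0.0015 -0.0004 -0.0016] jaw y [0.6477 0.67   0.3627]
spin 0.0023138167561971784
[-0.0027 -0.0081  0.0046  0.0074  0.      0.0008]
```

send_rows:
  steps:
    - {"x": 0.0, "y": 0.0, "z": 0.0, "spin": 0.0, "gripper": 0.0}
    - {"x": 0.0, "y": 0.0, "z": 0.0, "spin": 0.0, "gripper": 0.0}
    - {"x": 0.0, "y": 0.0, "z": 0.0, "spin": -0.06, "gripper": 0.0}
    - {"x": 0.0, "y": 0.0, "z": 0.0, "spin": -0.1, "gripper": 0.0}

```text
clock: 21.0
position: [0.5348, 0.0512, 0.1373]
eef_rot: [[0.459, 0.538, 0.707], [0.04, 0.782, -0.622], [-0.887, 0.313, 0.338]]
ft_force: [0.3, -0.6, 0.3]
finger_gap: -0.0001
```

```bash
python3 -c "
from h import *
plan(G-.010*N,-16);print(sense()['qvel'],sense()['wrist_torque'])"
```

```text
clock 21.0 q [-0.0776 -0.4866 -0.584   0.9999  0.0752  0.6023] F [ 0.2888 -0.6323  0.279 ] gap -6.165758890851364e-05
pos [0.5348 0.0512 0.1373] toolx [ 0.4592  0.0396 -0.8874] want [ 0.4985  0.0392 -0.866 ] angle off 2.5620697810608557
pos in neck frame rel G (mm) [ 3.0326 -1.3093 -7.1239]
bar angle of jaws -42.44102027004824
local [ 0.003 -0.001 -0.003] jaw y [0.5382 0.7823 0.3135]
spin -0.46148286129890204
[-0.0013 -0.0035  0.0033 -0.0001  0.0026 -1.0272] [-0.0305  0.4722 -0.0012]
```

```bash
python3 -c "
from h import *
p=eyes.snapshot('wrist');save(p,'w5');q=eyes.snapshot('scene');save(q,'s5')
cv2.imwrite('pics/s5z.png',cv2.resize(q['pixels'][150:300,240:400,::-1],None,fx=5,fy=5,interpolation=2)[:600,:800])
print(uv(q,sense()['position']),uv(q,G))
"
```

```text
[324.1217 223.9831] [322.3431 223.3563]
```

View pics/w5.png

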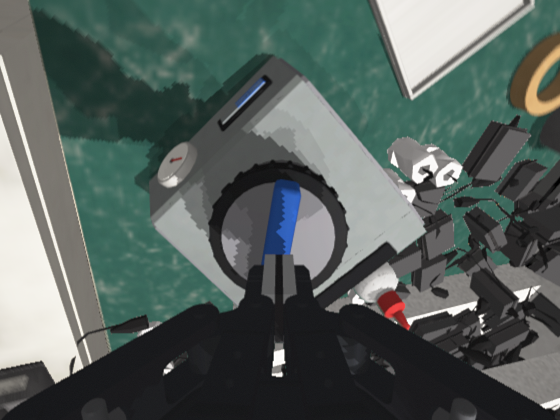

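View pics/s5z.png

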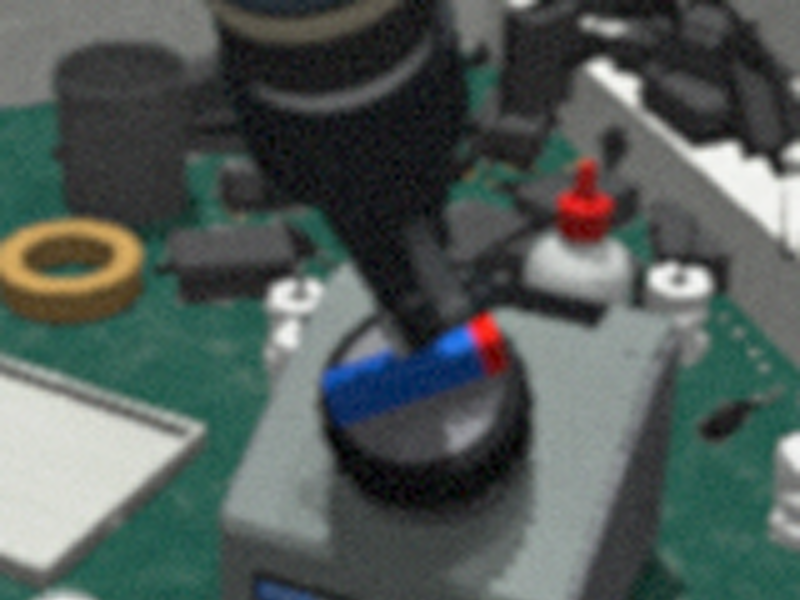

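```bash
python3 -c "
from h import *
s=sense();print(s['clock'],s['position'],s['ft_force'],s['wrist_torque'],s['finger_gap'])
p=eyes.snapshot('wrist')
R=np.array(s['eef_rot']);o=R.T@(np.array(p['origin'])-s['position']);Rc=R.T@np.array(p['rotation']);print('cam in tool',o,Rc)
np.savez('cam.npz',o=o,Rc=Rc,K=p['mtx'])
# w4 pose
R4=np.array([[0.4553,0.6482,0.61],[0.0401,0.6699,-0.741],[-0.8894,0.362,0.279]]);U,_,V=np.linalg.svd(R4);R4=U@V;p4=np.array([.5369,.0541,.1382])
q=dict(origin=p4+R4@o,rotation=R4@Rc,mtx=p['mtx'])
b=X*np.cos(np.radians(-52))+Y*np.sin(np.radians(-52)); w=np.cross(N,b)
for h in (.011,):
  for t in (-.035,0,.035):
    print(t,[uv(q,G+h*N+t*b+k*w) for k in(-.007,.007)], (q['rotation'].T@(G+h*N+t*b-q['origin']))[2])
"
python3 -c "
import cv2
im=cv2.imread('pics/w4.png')[160:340,180:380]; cv2.imwrite('pics/w4z.png',cv2.resize(im,None,fx=3.3,fy=3.3,interpolation=2))
im=cv2.imread('pics/w5.png')[160:340,180:380]; cv2.imwrite('pics/w5z.png',cv2.resize(im,None,fx=3.3,fy=3.3,interpolation=2))"
```

```text
21.1 [0.5348 0.0512 0.1374] [0.1527 0.3805 0.6241] [-0.0714  0.4793  0.046 ] 8.01530260637089e-05
cam in tool [-0.1665 -0.0002 -0.0783] [[ 0.0007 -0.3066  0.9518]
 [ 1.      0.0018 -0.0001]
 [-0.0017  0.9518  0.3066]]
-0.035 [array([252.2772, 192.3535]), array([281.574 , 192.7094])] 0.15464055643494376
0 [array([253.5469, 259.5969]), array([281.1304, 260.1273])] 0.1642530529993007
0.035 [array([254.6764, 319.4152]), array([280.7359, 320.0802])] 0.17386554956365763
```

View pics/w4z.png

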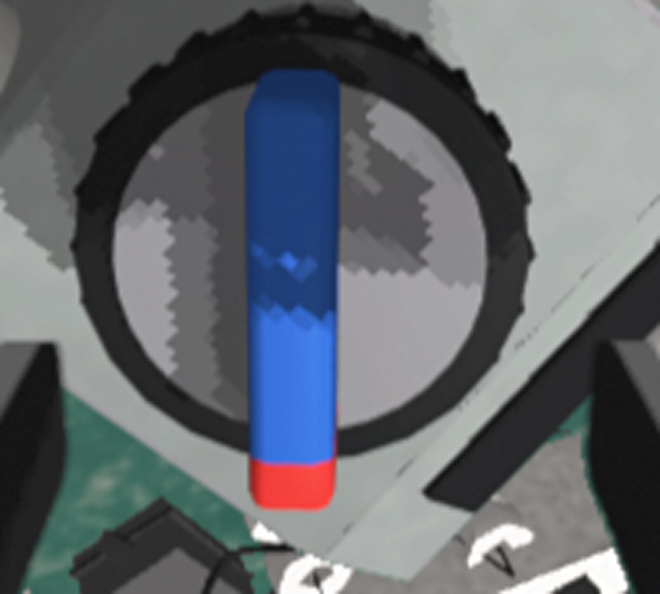

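View pics/w5z.png

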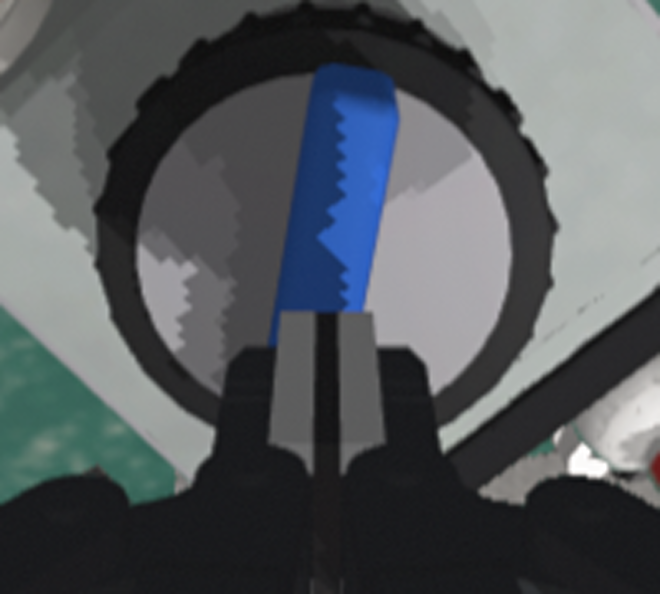

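```bash
python3 -c "
import cv2
im=cv2.imread('pics/s5.png')[195:255,290:370]; cv2.imwrite('pics/s5y.png',cv2.resize(im,None,fx=10,fy=10,interpolation=cv2.INTER_NEAREST))"
```

```text
(no output)
```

View pics/s5y.png

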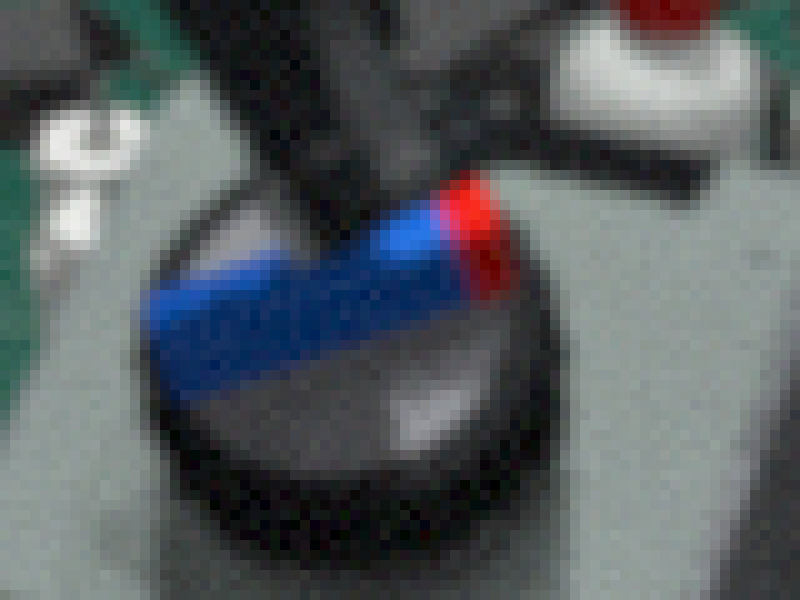

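send_rows:
  steps:
    - {"x": -0.003, "y": 0.0, "z": 0.0, "spin": 0.08, "gripper": 0.55}
    - {"x": 0.0, "y": 0.0, "z": 0.0, "spin": 0.08, "gripper": 0.55}
    - {"x": 0.004, "y": 0.0, "z": 0.0, "spin": 0.0, "gripper": 0.55}
    - {"x": 0.006, "y": 0.0, "z": 0.0, "spin": 0.0, "gripper": 0.55}

```text
clock: 21.55
position: [0.5389, 0.0514, 0.1322]
eef_rot: [[0.461, 0.653, 0.6], [0.039, 0.661, -0.749], [-0.886, 0.369, 0.279]]
ft_force: [-0.6, -0.4, 0.7]
finger_gap: 0.047
```

```bash
python3 -c "
from h import *
plan(G-.026*N,-52);print(sense()['qvel'],sense()['wrist_torque'])
p=eyes.snapshot('wrist');save(p,'w6')
q=eyes.snapshot('scene')
cv2.imwrite('pics/s6y.png',cv2.resize(q['pixels'][195:255,290:370,::-1],None,fx=10,fy=10,interpolation=0))
"
```

```text
clock 21.55 q [-0.0762 -0.476  -0.5883  0.9824  0.0745  0.7803] F [-0.5961 -0.4023  0.7348] gap 0.046950811056823354
pos [0.5389 0.0514 0.1322] toolx [ 0.4613  0.0394 -0.8863] want [ 0.4985  0.0392 -0.866 ] angle off 2.4251499585305454
pos in neck frame rel G (mm) [  4.0496  -1.445  -13.6162]
bar angle of jaws -52.56322188265225
local [ 0.0125 -0.0019 -0.0033] jaw y [0.6533 0.6609 0.3694]
spin -0.009830076271562902
[ 0.0119  0.0975 -0.0495 -0.1498 -0.0062  0.0229] [-0.0961  0.4601 -0.0291]
```

View pics/w6.png

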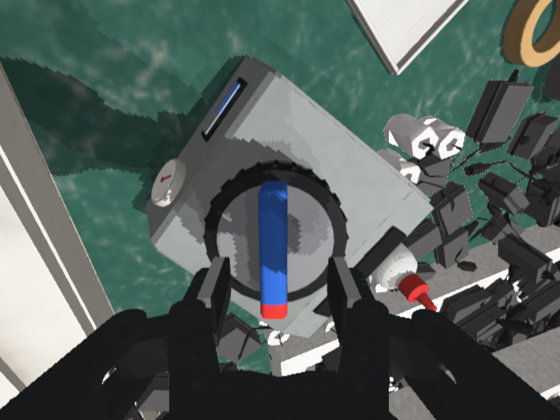

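View pics/s6y.png

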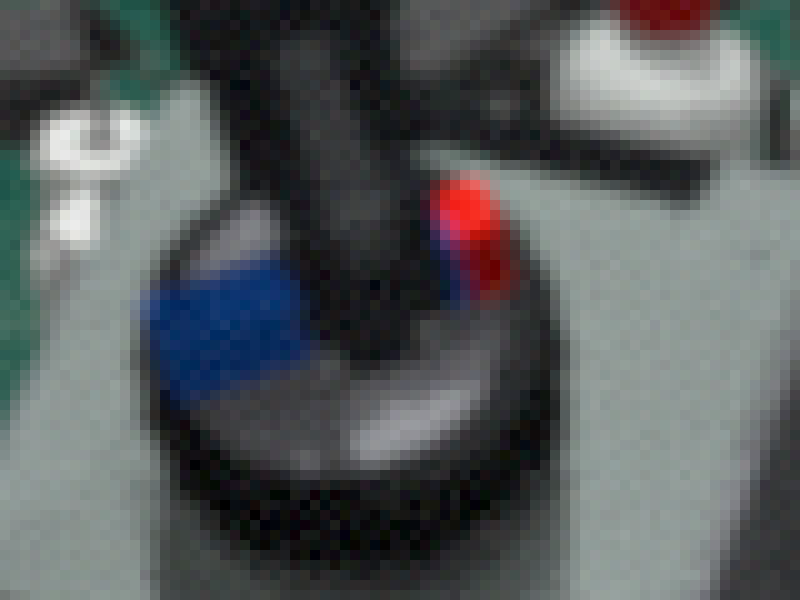

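send_rows:
  steps:
    - {"x": 0.003, "y": -0.003, "z": -0.002, "spin": 0.0, "gripper": 0.4}
    - {"x": 0.001, "y": -0.001, "z": 0.0, "spin": 0.0, "gripper": 0.0}
    - {"x": 0.0, "y": 0.0, "z": 0.0, "spin": 0.0, "gripper": 0.0}
  squeeze: 50

```text
clock: 21.95
position: [0.5363, 0.0514, 0.1245]
eef_rot: [[0.459, 0.653, 0.603], [0.042, 0.662, -0.749], [-0.887, 0.369, 0.276]]
ft_force: [2.1, 2.9, 2.2]
finger_gap: 0.012
```

```bash
python3 -c "
from h import *
plan(G-.026*N,-52);print(sense()['qvel'],sense()['wrist_torque'])"
```

```text
clock 21.95 q [-0.079  -0.4796 -0.6051  0.9719  0.0784  0.7765] F [2.0566 2.8704 2.1554] gap 0.011954130790132649
pos [0.5363 0.0514 0.1245] toolx [ 0.4593  0.0422 -0.8873] want [ 0.4985  0.0392 -0.866 ] angle off 2.5595256730137184
pos in neck frame rel G (mm) [ -2.0381  -1.1863 -18.9962]
bar angle of jaws -52.495721890477355
local [0.0069 0.0026 0.0005] jaw y [0.6525 0.6618 0.3692]
spin -0.008651979163040578
[ 0.0021  0.0006 -0.0022 -0.001  -0.0014 -0.0019] [ 0.4155 -0.0736  0.2537]
```

send_rows:
  steps:
    - {"x": 0.0, "y": 0.0, "z": 0.0, "spin": -0.08, "gripper": 0.0}
    - {"x": 0.0, "y": 0.0, "z": 0.0, "spin": -0.1, "gripper": 0.0}
    - {"x": 0.0, "y": 0.0, "z": 0.0, "spin": -0.1, "gripper": 0.0}
    - {"x": 0.0, "y": 0.0, "z": 0.0, "spin": -0.1, "gripper": 0.0}

```text
clock: 22.35
position: [0.5368, 0.051, 0.1249]
eef_rot: [[0.461, 0.372, 0.806], [0.041, 0.898, -0.438], [-0.887, 0.235, 0.398]]
ft_force: [1.3, 1.9, -1.1]
finger_gap: 0.0119
```

```bash
python3 -c "
from h import *
plan(G-.026*N,-16);print(sense()['qvel'],sense()['wrist_torque'])"
```

```text
clock 22.35 q [-0.079  -0.48   -0.6053  0.9705  0.0775  0.3836] F [ 1.275   1.8865 -1.1052] gap 0.011874016261191743
pos [0.5368 0.051  0.1249] toolx [ 0.4607  0.0412 -0.8866] want [ 0.4985  0.0392 -0.866 ] angle off 2.468372888144399
pos in neck frame rel G (mm) [ -1.4658  -1.6005 -18.9537]
bar angle of jaws -29.989528168227423
local [0.007  0.0022 0.0007] jaw y [0.3721 0.898  0.235 ]
spin -0.24416332733605972
[ 0.0011 -0.0011  0.0011 -0.0081 -0.0003 -1.0277] [ 0.066   0.1478 -0.106 ]
```

send_rows:
  steps:
    - {"x": 0.0, "y": 0.0, "z": 0.0, "spin": -0.1, "gripper": 0.0}
    - {"x": 0.0, "y": 0.0, "z": 0.0, "spin": -0.08, "gripper": 0.0}
    - {"x": 0.0, "y": 0.0, "z": 0.0, "spin": -0.05, "gripper": 0.0}
    - {"x": 0.0, "y": 0.0, "z": 0.0, "spin": -0.04, "gripper": 0.0}

```text
clock: 22.75
position: [0.5379, 0.0518, 0.1252]
eef_rot: [[0.463, 0.135, 0.876], [0.043, 0.984, -0.174], [-0.885, 0.119, 0.45]]
ft_force: [0.9, 1.5, 0.3]
finger_gap: 0.0119
```

```bash
python3 -c "
from h import *
plan(G-.026*N,-16);print(sense()['qvel'],sense()['wrist_torque'], sense()['wrist_torque']@np.array(sense()['eef_rot']))"
```

```text
clock 22.75 q [-0.0789 -0.4797 -0.6056  0.9673  0.0798  0.1052] F [0.9021 1.5465 0.3048] gap 0.01190765903251668
pos [0.5379 0.0518 0.1252] toolx [ 0.463   0.0433 -0.8853] want [ 0.4985  0.0392 -0.866 ] angle off 2.322358556700625
pos in neck frame rel G (mm) [ -0.2601  -0.9228 -19.2378]
bar angle of jaws -14.034980784751596
local [0.0068 0.001  0.0003] jaw y [0.1348 0.9838 0.1186]
spin 0.03429605517103981
[ 0.0015  0.0006 -0.0012 -0.0028  0.0069 -0.3933] [ 0.5641  0.3369 -0.4404] [0.6657 0.3553 0.2375]
```

send_rows:
  steps:
    - {"x": 0.0, "y": 0.0, "z": 0.0, "spin": -0.02, "gripper": 0.0}
    - {"x": 0.0, "y": 0.0, "z": 0.0, "spin": 0.0, "gripper": 0.0}
    - {"x": 0.0, "y": 0.0, "z": 0.0, "spin": 0.0, "gripper": 0.0}
    - {"x": 0.0, "y": 0.0, "z": 0.0, "spin": 0.0, "gripper": 0.0}
    - {"x": 0.0, "y": 0.0, "z": 0.0, "spin": 0.0, "gripper": 0.0}
    - {"x": 0.0, "y": 0.0, "z": 0.0, "spin": 0.0, "gripper": 0.0}
    - {"x": 0.0, "y": 0.0, "z": 0.0, "spin": 0.0, "gripper": 0.0}
    - {"x": 0.0, "y": 0.0, "z": 0.0, "spin": 0.0, "gripper": 0.0}
    - {"x": 0.0, "y": 0.0, "z": 0.0, "spin": 0.0, "gripper": 0.0}
    - {"x": 0.0, "y": 0.0, "z": 0.0, "spin": 0.0, "gripper": 0.0}
    - {"x": 0.0, "y": 0.0, "z": 0.0, "spin": 0.0, "gripper": 0.0}
    - {"x": 0.0, "y": 0.0, "z": 0.0, "spin": 0.0, "gripper": 0.0}
  squeeze: 60

```text
clock: 23.95
position: [0.5378, 0.052, 0.1251]
eef_rot: [[0.463, 0.123, 0.878], [0.044, 0.986, -0.161], [-0.885, 0.113, 0.451]]
ft_force: [0.8, 1.3, -0.2]
finger_gap: 0.0116
```

```bash
python3 -c "
from h import *
plan(G-.026*N,-16);print(sense()['qvel'],sense()['wrist_torque'], sense()['wrist_torque']@np.array(sense()['eef_rot']))
p=eyes.snapshot('scene');save(p,'s7')
cv2.imwrite('pics/s7y.png',cv2.resize(p['pixels'][195:255,290:370,::-1],None,fx=10,fy=10,interpolation=0))"
```

```text
clock 23.95 q [-0.0792 -0.4799 -0.6058  0.9675  0.0806  0.0913] F [ 0.7991  1.2685 -0.2314] gap 0.011557389474389652
pos [0.5378 0.052  0.1251] toolx [ 0.4629  0.044  -0.8853] want [ 0.4985  0.0392 -0.866 ] angle off 2.3320740861344595
pos in neck frame rel G (mm) [ -0.3844  -0.7692 -19.2403]
bar angle of jaws -13.257028929084015
local [0.0067 0.0008 0.0005] jaw y [0.1225 0.986  0.1131]
spin 0.04787387647443881
[ 0.0022  0.0006  0.0006  0.0002  0.0001 -0.0004] [ 0.4684  0.423  -0.5726] [0.7424 0.4097 0.0849]
```

View pics/s7y.png

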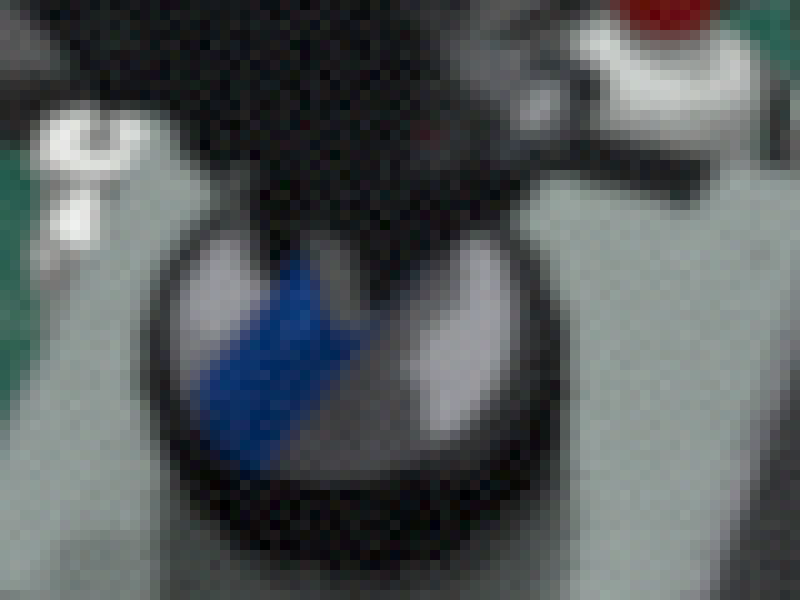

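send_rows:
  steps:
    - {"x": 0.004, "y": 0.0, "z": 0.0, "spin": 0.0, "gripper": 0.0}
    - {"x": 0.005, "y": 0.0, "z": 0.0, "spin": 0.0, "gripper": 0.0}
  squeeze: 80

```text
clock: 24.2
position: [0.5421, 0.0521, 0.1208]
eef_rot: [[0.465, 0.12, 0.877], [0.043, 0.986, -0.158], [-0.884, 0.111, 0.453]]
ft_force: [-7.4, 1.6, 5.9]
finger_gap: 0.0103
```

```bash
python3 -c "
from h import *
plan(G-.026*N,18);print(sense()['qvel'],sense()['wrist_torque'], sense()['wrist_torque']@np.array(sense()['eef_rot']),'FN',np.array(sense()['ft_force'])@N)"
```

```text
clock 24.2 q [-0.0772 -0.4679 -0.6074  0.9517  0.0789  0.0906] F [-7.3621  1.638   5.8976] gap 0.010303535066690125
pos [0.5421 0.0521 0.1208] toolx [ 0.4647  0.0431 -0.8844] want [ 0.4985  0.0392 -0.866 ] angle off 2.213306951504131
pos in neck frame rel G (mm) [  1.1826  -0.9537 -25.1132]
bar angle of jaws -13.10363948747657
local [ 0.0009  0.0007 -0.0013] jaw y [0.1205 0.9865 0.1114]
spin -0.5428609184097878
[ 0.0122  0.0724 -0.0191 -0.0912 -0.0087 -0.0052] [0.309  1.3759 0.1517] [0.0688 1.4114 0.122 ] FN 8.712902217300439
```

send_rows:
  steps:
    - {"x": 0.002, "y": 0.0, "z": -0.001, "spin": -0.06, "gripper": 0.0}
    - {"x": 0.002, "y": 0.0, "z": -0.001, "spin": -0.1, "gripper": 0.0}

```text
clock: 24.4
position: [0.5423, 0.0519, 0.1194]
eef_rot: [[0.466, -0.029, 0.884], [0.041, 0.999, 0.011], [-0.884, 0.031, 0.467]]
ft_force: [-8.5, 0.1, 9.0]
finger_gap: 0.0101
```

```bash
python3 -c "
from h import *
plan(G-.026*N,18);print(sense()['qvel'],sense()['wrist_torque'], sense()['wrist_torque']@np.array(sense()['eef_rot']),'FN',np.array(sense()['ft_force'])@N)"
```

```text
clock 24.4 q [-0.0757 -0.4686 -0.6114  0.9467  0.0759 -0.0779] F [-8.5118  0.1124  8.9541] gap 0.010138288571431849
pos [0.5423 0.0519 0.1194] toolx [ 0.466   0.0408 -0.8839] want [ 0.4985  0.0392 -0.866 ] angle off 2.1240438350889312
pos in neck frame rel G (mm) [  0.543   -1.1804 -26.4591]
bar angle of jaws -3.370016551632702
local [-0.0004  0.0011 -0.0006] jaw y [-0.0285  0.9991  0.031 ]
spin -0.3729771500316755
[ 0.0065 -0.0056 -0.017  -0.0149 -0.0159 -1.045 ] [-0.0769  1.2587 -0.0865] [ 0.0919  1.2571 -0.0948] FN 11.992805594356435
```

send_rows:
  steps:
    - {"x": 0.001, "y": 0.0, "z": 0.0, "spin": -0.1, "gripper": 0.0}
    - {"x": 0.001, "y": 0.0, "z": 0.0, "spin": -0.1, "gripper": 0.0}
    - {"x": 0.001, "y": 0.0, "z": 0.0, "spin": -0.1, "gripper": 0.0}
    - {"x": 0.0, "y": 0.0, "z": 0.0, "spin": -0.04, "gripper": 0.0}

```text
clock: 24.8
position: [0.542, 0.0509, 0.1215]
eef_rot: [[0.466, -0.341, 0.817], [0.036, 0.93, 0.367], [-0.884, -0.141, 0.445]]
ft_force: [-6.1, 1.0, 5.2]
finger_gap: 0.0104
```

```bash
python3 -c "
from h import *
plan(G+.02*N,18);print(sense()['qvel'],sense()['wrist_torque'], sense()['wrist_torque']@np.array(sense()['eef_rot']),'FN',np.array(sense()['ft_force'])@N)"
```

```text
clock 24.8 q [-0.0744 -0.4692 -0.6073  0.9517  0.071  -0.442 ] F [-6.1007  1.0425  5.2289] gap 0.010431689010648877
pos [0.542  0.0509 0.1215] toolx [ 0.4655  0.0365 -0.8843] want [ 0.4985  0.0392 -0.866 ] angle off 2.163457044920728
pos in neck frame rel G (mm) [  1.3565  -2.1264 -24.4917]
bar angle of jaws 17.552363031056345
local [-0.0444  0.0029 -0.0023] jaw y [-0.3408  0.9295 -0.141 ]
spin -0.007812738961714387
[ 0.0018 -0.0127  0.0136  0.0301 -0.0051 -0.4274] [ 0.1627  1.104  -0.0156] [0.1298 0.9729 0.5311] FN 7.5284381202973
```

send_rows:
  steps:
    - {"x": -0.004, "y": 0.0, "z": 0.0, "spin": 0.0, "gripper": 0.0}
    - {"x": -0.008, "y": 0.0, "z": 0.0, "spin": 0.0, "gripper": 0.0}
    - {"x": -0.01, "y": 0.0, "z": 0.0, "spin": 0.0, "gripper": 0.0}

```text
clock: 25.1
position: [0.5295, 0.0497, 0.14]
eef_rot: [[0.461, -0.344, 0.818], [0.035, 0.928, 0.37], [-0.887, -0.142, 0.44]]
ft_force: [-0.3, -0.8, -1.8]
finger_gap: 0.0107
```

```bash
python3 -c "
from h import *
plan(G+.02*N,18);print(sense()['qvel'],sense()['wrist_torque'], sense()['wrist_torque']@np.array(sense()['eef_rot']),'FN',np.array(sense()['ft_force'])@N)
p=eyes.snapshot('scene');save(p,'s8')
cv2.imwrite('pics/s8y.png',cv2.resize(p['pixels'][180:270,260:380,::-1],None,fx=6,fy=6,interpolation=0))"
```

```text
clock 25.1 q [-0.0785 -0.5058 -0.5918  1.0087  0.0709 -0.4493] F [-0.3056 -0.7548 -1.8353] gap 0.010703139785865826
pos [0.5295 0.0497 0.14  ] toolx [ 0.4613  0.0348 -0.8866] want [ 0.4985  0.0392 -0.866 ] angle off 2.444790790637071
pos in neck frame rel G (mm) [-0.2777 -2.3945 -2.1653]
bar angle of jaws 17.74027029833732
local [-0.0222  0.0025  0.0001] jaw y [-0.3435  0.9283 -0.1423]
spin -0.004533138459236327
[-0.0211 -0.1625  0.0747  0.2543  0.0022 -0.022 ] [-0.0143  0.6716  0.0522] [-0.0295  0.6209  0.2599] FN -1.4074666956409059
```

View pics/s8y.png

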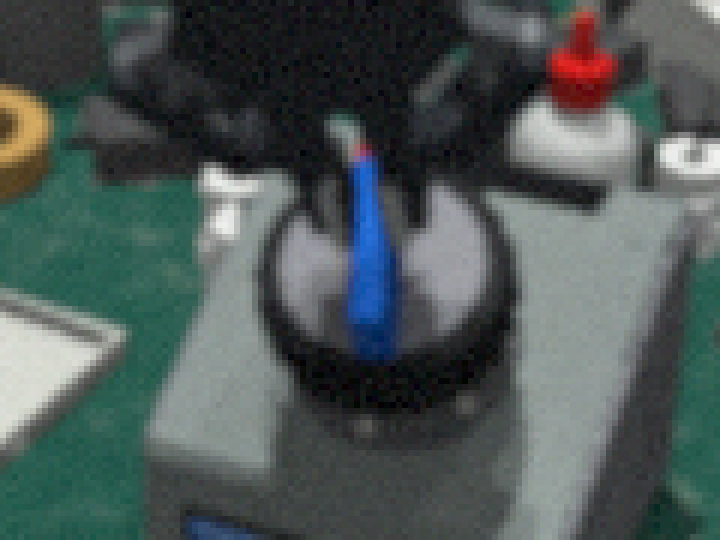

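send_rows:
  steps:
    - {"x": -0.012, "y": 0.0, "z": 0.0, "spin": 0.0, "gripper": 0.0}
    - {"x": -0.015, "y": 0.0, "z": 0.0, "spin": 0.0, "gripper": 0.0}
    - {"x": -0.02, "y": 0.0, "z": 0.0, "spin": 0.0, "gripper": 0.0}
    - {"x": -0.025, "y": 0.0, "z": -0.005, "spin": 0.0, "gripper": 0.0}

```text
clock: 25.55
position: [0.4881, 0.0446, 0.1986]
eef_rot: [[0.453, -0.344, 0.822], [0.033, 0.928, 0.37], [-0.891, -0.14, 0.432]]
ft_force: [0.0, -0.2, -2.0]
finger_gap: 0.0099
```

```bash
cat > opt2.py <<'E'
from fast import *
from scipy.optimize import differential_evolution
from cell import sense
np.set_printoptions(precision=3,suppress=True)
th=np.array(json.load(open('th2.json')))
s=sense(); q0=np.array(s['q']); v0=np.array(s['qvel'])*.1
T=np.array([.553,.271,.0])
goal=T+np.array([0,0,.14]); via=goal+np.array([-.06,0,.08])
NW=2
def sim(wps,log=False):
    q=q0.copy();v=v0.copy();n=0;pen=0;out=[]
    for i,(w,nr) in enumerate(wps):
        for k in range(nr):
            p,R,_=fkj(q); d=w-p; D=np.linalg.norm(d)
            if D<.015: break
            d=d*min(1,(.045 if i<NW else .03)/D)
            c=np.r_[R.T@d,0]; q,v=step(q,v,c,th); n+=1
            p,R,_=fkj(q); r=np.hypot(p[0],p[1]); pen+=max(0,.25-r)*3+max(0,.2-p[2])*3*(i<NW)+.5*max(0,abs(v[0])-.12)
            if log: out.append((i,np.round(c,3),p,R[:2,0],q.copy()))
    return q,n,pen,out
def mk(a): return [(a[3*i:3*i+3],int(round(a[3*NW+i]))) for i in range(NW)]+[(via,14),(goal,8)]
def cost(a):
    q,n,pen,_=sim(mk(a)); p,R,_=fkj(q)
    e=np.degrees(np.arccos(np.clip(-R[2,0],-1,1)))
    return e+200*max(0,np.linalg.norm(p-goal)-.015)+pen*10+.12*n
if __name__=='__main__':
    b=[(.0,.45),(-.2,.45),(.15,.5)]*NW+[(3,20)]*NW
    r=differential_evolution(cost,b,maxiter=40,popsize=9,seed=2,polish=False,init='sobol',workers=-1,updating='deferred')
    print(r.fun,r.x)
    q,n,pen,o=sim(mk(r.x),True); print(n,pen)
    for l in o: print(*l)
E
python3 -c "
from h import *
plan(G+.06*N,18);print(sense()['qvel'])"; time timeout 500 python3 opt2.py
```

```text
clock 25.55 q [-0.1016 -0.6121 -0.5341  1.1837  0.0793 -0.4701] F [ 0.0189 -0.2043 -1.9939] gap 0.009883469286453905
pos [0.4881 0.0446 0.1986] toolx [ 0.4529  0.0334 -0.8909] want [ 0.4985  0.0392 -0.866 ] angle off 2.99444637035683
pos in neck frame rel G (mm) [-7.0282 -4.2175 69.4416]
bar angle of jaws 17.70347974791369
local [0.0091 0.0018 0.0084] jaw y [-0.3441  0.9284 -0.1401]
spin -0.005175254697749697
[-0.1319 -0.4239  0.1597  0.6203  0.0481 -0.1173]
20.665044155079208 [ 0.068  0.047  0.186  0.178  0.026  0.176  3.626 10.169]
29 0.23437475531326785
0 [-0.019  0.016 -0.037  0.   ] [0.449 0.046 0.208] [0.464 0.033] [-0.112 -0.74  -0.585  1.249  0.085 -0.48 ]
0 [-0.018  0.016 -0.038  0.   ] [0.404 0.048 0.209] [0.47  0.034] [-0.128 -0.882 -0.646  1.324  0.093 -0.493]
0 [-0.018  0.016 -0.038  0.   ] [0.364 0.05  0.205] [0.458 0.034] [-0.141 -0.99  -0.687  1.406  0.099 -0.506]
0 [-0.018  0.016 -0.038  0.   ] [0.343 0.053 0.203] [0.417 0.029] [-0.119 -0.99  -0.673  1.463  0.078 -0.488]
1 [-0.012  0.009 -0.042  0.   ] [0.327 0.054 0.207] [0.39  0.031] [-0.124 -0.99  -0.652  1.515  0
[... 1950 characters left out ...]
0.094]
2 [0.006 0.01  0.028 0.   ] [0.456 0.246 0.224] [0.206 0.019] [ 0.408 -0.191 -0.111  1.453 -0.065  0.122]
2 [0.008 0.009 0.027 0.   ] [0.482 0.266 0.224] [0.212 0.022] [ 0.425 -0.115 -0.043  1.438 -0.068  0.144]
3 [ 0.026 -0.003  0.014  0.   ] [0.507 0.274 0.211] [0.228 0.03 ] [ 0.418 -0.072 -0.033  1.387 -0.065  0.141]
3 [ 0.028 -0.005  0.009  0.   ] [0.527 0.277 0.191] [0.238 0.034] [ 0.408 -0.041 -0.045  1.332 -0.063  0.133]
3 [ 0.029 -0.006  0.005  0.   ] [0.543 0.278 0.168] [0.246 0.037] [ 0.397 -0.016 -0.069  1.274 -0.061  0.122]
3 [ 0.029 -0.008  0.001  0.   ] [0.555 0.275 0.144] [0.253 0.04 ] [ 0.383  0.    -0.103  1.215 -0.057  0.108]
real	3m8.624s
user	7m47.910s
sys	0m0.847s
```

```bash
python3 -c "
from h import *
p=eyes.snapshot('top')
for x in ([.22,.03,.15],[.18,.03,.15],[.25,.05,0],[0,0,.2]): print(x,uv(p,x))
im=p['pixels'][:,:,::-1].copy()
for x in ([.22,.03,.15],[.18,.03,.15]): cv2.circle(im,tuple(int(a) for a in uv(p,x)),4,(0,0,255),1)
cv2.imwrite('pics/t9.png',im)
from pl import *
q,v=world([[-.042,.004,.012]]*3+[[-.042,0.01,0]]*14)
"
```

```text
[0.22, 0.03, 0.15] [361.3735 401.1366]
[0.18, 0.03, 0.15] [362.3551 423.0678]
[0.25, 0.05, 0] [340.9651 372.474 ]
[0, 0, 0.2] [388.762  537.3143]
[-0.03   0.016 -0.028  0.   ] -> [0.449 0.049 0.218] tx [0.457 0.033] q [-0.1   -0.722 -0.555  1.268  0.079 -0.467]
[-0.03   0.016 -0.028  0.   ] -> [0.407 0.054 0.232] tx [0.46  0.034] q [-0.098 -0.839 -0.579  1.357  0.079 -0.463]
[-0.03   0.016 -0.028  0.   ] -> [0.363 0.059 0.245] tx [0.463 0.035] q [-0.096 -0.953 -0.593  1.453  0.079 -0.459]
[-0.019  0.024 -0.031  0.   ] -> [0.334 0.071 0.249] tx [0.445 0.022] q [-0.018 -0.99  -0.587  1.513  0.03  -0.387]
[-0.018  0.023 -0.031  0.   ] -> [0.308 0.09  0.256] tx [0.424 0.012] q [ 0.113 -0.99  -0.561  1.563 -0.036 -0.258]
[-0.018  0.023 -0.032  0.   ] -> [0.278 0.112 0.266] tx [0.414 0.003] q [ 0.29  -0.99  -0.532  1.617 -0.116 -0.076]
[-0.017  0.022 -0.033  0.   ] -> [0.244 0.132 0.273] tx [ 0.411 -0.   ] q [ 0.493 -0.99  -0.511  1.673 -0.196  0.143]
[-0.017  0.021 -0.033  0.   ] -> [0.209 0.147 0.278] tx [0.41  0.005] q [ 0.698 -0.99  -0.497  1.729 -0.263  0.373]
[-0.017  0.02  -0.034  0
[... 331 characters left out ...]
  0.017 -0.036  0.   ] -> [0.078 0.185 0.283] tx [0.401 0.04 ] q [ 1.52  -0.843 -0.425  1.924 -0.409  1.37 ]
[-0.016  0.015 -0.037  0.   ] -> [0.04  0.195 0.283] tx [0.397 0.048] q [ 1.726 -0.763 -0.391  1.958 -0.411  1.631]
[-0.016  0.014 -0.037  0.   ] -> [-0.004  0.205  0.283] tx [0.395 0.054] q [ 1.919 -0.662 -0.345  1.98  -0.4    1.879]
[-0.016  0.013 -0.038  0.   ] -> [-0.049  0.215  0.284] tx [0.393 0.061] q [ 2.074 -0.555 -0.288  1.985 -0.383  2.08 ]
[-0.016  0.011 -0.038  0.   ] -> [-0.094  0.225  0.285] tx [0.392 0.068] q [ 2.193 -0.448 -0.222  1.984 -0.366  2.236]
[-0.016  0.01  -0.039  0.   ] -> [-0.139  0.235  0.286] tx [0.391 0.075] q [ 2.289 -0.34  -0.146  1.98  -0.351  2.359]
```

View pics/t9.png

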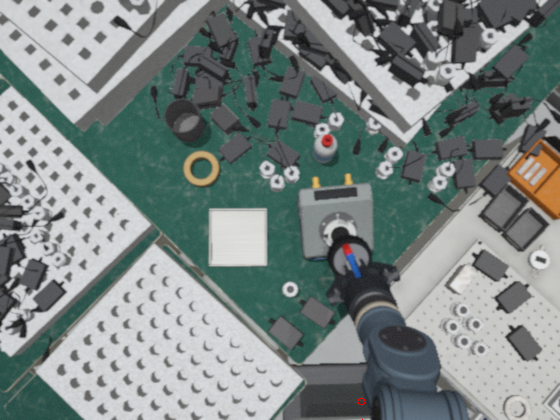

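send_rows:
  steps:
    - {"x": -0.019, "y": 0.016, "z": -0.037, "spin": 0.0, "gripper": 0.0}
    - {"x": -0.018, "y": 0.016, "z": -0.038, "spin": 0.0, "gripper": 0.0}
    - {"x": -0.018, "y": 0.016, "z": -0.038, "spin": 0.0, "gripper": 0.0}
    - {"x": -0.018, "y": 0.016, "z": -0.038, "spin": 0.0, "gripper": 0.0}
    - {"x": -0.012, "y": 0.009, "z": -0.042, "spin": 0.0, "gripper": 0.0}
    - {"x": -0.009, "y": 0.009, "z": -0.043, "spin": 0.0, "gripper": 0.0}
    - {"x": -0.005, "y": 0.009, "z": -0.044, "spin": 0.0, "gripper": 0.0}

```text
clock: 26.3
position: [0.2837, 0.0349, 0.2041]
eef_rot: [[0.299, -0.365, 0.882], [0.026, 0.927, 0.375], [-0.954, -0.089, 0.287]]
ft_force: [-0.3, -0.7, -2.1]
finger_gap: 0.0102
```

```bash
python3 -c "
from h import *
plan(G+.06*N,18);print(sense()['qvel'])
from pl import *
q,v=world([[-.043,-.003,-.01]]*9)
"
```

```text
clock 26.3 q [-0.2317 -0.9895 -0.6251  1.6448  0.0946 -0.6059] F [-0.3488 -0.7284 -2.0639] gap 0.010181125706386367
pos [0.2837 0.0349 0.2041] toolx [ 0.2992  0.0265 -0.9538] want [ 0.4985  0.0392 -0.866 ] angle off 12.522854357574321
pos in neck frame rel G (mm) [-181.4498    2.1397  176.5171]
bar angle of jaws 17.280134099374507
local [ 0.0744 -0.0638  0.1921] jaw y [-0.3648  0.9268 -0.0887]
spin -0.012564030138749158
[-0.4053  0.0001  0.1192  0.512   0.0433 -0.4194]
[-0.003  0.014 -0.042  0.   ] -> [0.269 0.034 0.207] tx [0.272 0.023] q [-0.24  -0.99  -0.612  1.687  0.087 -0.62 ]
[-0.002  0.014 -0.042  0.   ] -> [0.254 0.034 0.21 ] tx [0.245 0.022] q [-0.245 -0.99  -0.597  1.729  0.081 -0.629]
[-0.001  0.014 -0.042  0.   ] -> [0.239 0.034 0.214] tx [0.218 0.021] q [-0.248 -0.99  -0.582  1.771  0.074 -0.634]
[ 0.     0.014 -0.042  0.   ] -> [0.223 0.035 0.219] tx [0.192 0.018] q [-0.247 -0.99  -0.566  1.812  0.065 -0.635]
[ 0.002  0.014 -0.042  0.   ] -> [0.208 0.037 0.223] tx [0.166 0.015] q [-0.239 -0.99  -0.551  1.851  0.054 -0.627]
[ 0.003  0.014 -0.042  0.   ] -> [0.193 0.04  0.228] tx [0.14 0.01] q [-0.218 -0.99  -0.537  1.889  0.04  -0.606]
[ 0.004  0.014 -0.042  0.   ] -> [0.177 0.045 0.233] tx [0.115 0.004] q [-0.178 -0.99  -0.522  1.926  0.024 -0.563]
[ 0.005  0.014 -0.042  0.   ] -> [0.159 0.052 0.238] tx [ 0.091 -0.005] q [-0.105 -0.99  -0.508  1.962  0.004 -0.483]
[ 0.006  0.013 -0.042  0.   ] -> [0.139 0.062 0.244] tx [ 0.071 -0.017] q [ 0.009 -0.99  -0.494  1.996 -0.017 -0.357]
```

send_rows:
  steps:
    - {"x": 0.003, "y": 0.014, "z": -0.044, "spin": 0.0, "gripper": 0.0}
    - {"x": 0.006, "y": 0.014, "z": -0.044, "spin": 0.0, "gripper": 0.0}
    - {"x": 0.009, "y": 0.014, "z": -0.044, "spin": 0.0, "gripper": 0.0}
    - {"x": 0.011, "y": 0.014, "z": -0.044, "spin": 0.0, "gripper": 0.0}

```text
clock: 26.7
position: [0.2262, 0.0294, 0.1767]
eef_rot: [[0.158, -0.375, 0.913], [0.024, 0.926, 0.377], [-0.987, -0.037, 0.155]]
ft_force: [1.6, 0.2, -2.4]
finger_gap: 0.0101
```

```bash
python3 -c "
from h import *
plan(G+.06*N,18);print(sense()['qvel'])
from pl import *
q,v=world([[-.043,-.003,-.02]]*5)
"
```

```text
clock 26.7 q [-0.2734 -0.9894 -0.6519  1.7618  0.0661 -0.6566] F [ 1.5913  0.1621 -2.4047] gap 0.010138038135131389
pos [0.2262 0.0294 0.1767] toolx [ 0.158   0.0243 -0.9871] want [ 0.4985  0.0392 -0.866 ] angle off 20.83415316600609
pos in neck frame rel G (mm) [-245.2066    1.2281  181.6662]
bar angle of jaws 16.370950074895774
local [ 0.0265 -0.0842  0.2591] jaw y [-0.3754  0.9261 -0.0373]
spin -0.02843228487243578
[-0.0873  0.0019 -0.1296  0.2413 -0.0859 -0.1098]
[ 0.013  0.014 -0.044  0.   ] -> [0.215 0.029 0.169] tx [0.128 0.023] q [-0.275 -0.99  -0.665  1.779  0.057 -0.661]
[ 0.014  0.014 -0.043  0.   ] -> [0.204 0.029 0.161] tx [0.098 0.021] q [-0.272 -0.99  -0.678  1.794  0.047 -0.659]
[ 0.016  0.014 -0.043  0.   ] -> [0.193 0.03  0.152] tx [0.068 0.019] q [-0.263 -0.99  -0.694  1.805  0.036 -0.65 ]
[ 0.017  0.014 -0.042  0.   ] -> [0.183 0.032 0.143] tx [0.039 0.015] q [-0.246 -0.99  -0.712  1.814  0.024 -0.631]
[ 0.018  0.013 -0.042  0.   ] -> [0.172 0.034 0.134] tx [0.01  0.011] q [-0.226 -0.99  -0.731  1.822  0.013 -0.609]
```

send_rows:
  steps:
    - {"x": 0.008, "y": 0.014, "z": -0.044, "spin": 0.0, "gripper": 0.0}
    - {"x": 0.008, "y": 0.014, "z": -0.044, "spin": 0.0, "gripper": 0.0}
    - {"x": 0.008, "y": 0.014, "z": -0.044, "spin": 0.0, "gripper": 0.0}

```text
clock: 27.0
position: [0.1776, 0.0266, 0.1667]
eef_rot: [[0.044, -0.381, 0.924], [0.026, 0.925, 0.38], [-0.999, 0.008, 0.05]]
ft_force: [-0.3, 0.6, -2.2]
finger_gap: 0.0102
```

```bash
cat > app2.py <<'E'
from pl import *
T=np.array([.553,.271,0])
def go(way,n,vs,q=None,v=None,stop=.01):
    s=sense(); q=np.array(s['q']) if q is None else q; v=np.array(s['qvel'])*.1 if v is None else v
    for i in range(n):
        p,R,_=fkj(q); d=np.array(way)-p; D=np.linalg.norm(d)
        if D<stop: break
        c=np.round(np.r_[R.T@(d*min(1,vs/D)),0],3)
        q,v=step(q,v,c,th); p,R,_=fkj(q); print(c,'->',p,'tx',R[:2,0],'q',q)
    return q,v
E
python3 -c "
from h import *
plan(G+.06*N,18);print(sense()['qvel'])
from app2 import *
q,v=go([.50,.25,.19],18,.032); go([.553,.271,.10],6,.025,q,v)
"
```

```text
clock 27.0 q [-0.3128 -0.9891 -0.6623  1.8641  0.0383 -0.7024] F [-0.2802  0.6206 -2.1725] gap 0.010249109599765157
pos [0.1776 0.0266 0.1667] toolx [ 0.0437  0.0261 -0.9987] want [ 0.4985  0.0392 -0.866 ] angle off 27.412133044709257
pos in neck frame rel G (mm) [-292.3194    2.2148  197.3294]
bar angle of jaws 15.39236290504472
local [-0.0126 -0.1007  0.3066] jaw y [-0.3806  0.9247  0.0075]
spin -0.04551185300410965
[-0.1418  0.0009 -0.0052  0.3604 -0.101  -0.1629]
[-0.     0.007  0.031  0.   ] -> [0.203 0.044 0.168] tx [0.051 0.024] q [-0.172 -0.911 -0.634  1.802  0.033 -0.561]
[-0.     0.007  0.031  0.   ] -> [0.23  0.064 0.17 ] tx [0.056 0.023] q [-0.052 -0.821 -0.594  1.743  0.026 -0.422]
[-0.     0.007  0.031  0.   ] -> [0.258 0.084 0.173] tx [0.06  0.023] q [ 0.038 -0.729 -0.548  1.691  0.021 -0.312]
[0.    0.008 0.031 0.   ] -> [0.285 0.104 0.177] tx [0.065 0.023] q [ 0.11  -0.638 -0.495  1.646  0.016 -0.224]
[0.    0.008 0.031 0.   ] -> [0.313 0.124 0.18 ] tx [0.07  0.023] q [ 0.166 -0.547 -0.437  1.607  0.011 -0.154]
[0.001 0.009 0.031 0.   ] -> [0.342 0.145 0.183] tx [0.0
[... 603 characters left out ...]
.008  0.072]
[0.006 0.002 0.015 0.   ] -> [0.505 0.255 0.195] tx [0.115 0.033] q [ 0.355  0.012  0.034  1.474 -0.009  0.083]
[0.023 0.001 0.009 0.   ] -> [0.522 0.264 0.182] tx [0.13  0.038] q [ 0.36   0.041  0.035  1.429 -0.01   0.091]
[ 0.024 -0.001  0.006  0.   ] -> [0.534 0.27  0.163] tx [0.14  0.042] q [ 0.362  0.062  0.019  1.382 -0.011  0.096]
[ 0.025 -0.002  0.004  0.   ] -> [0.543 0.273 0.142] tx [0.147 0.044] q [ 0.362  0.081 -0.004  1.332 -0.011  0.098]
[ 0.025 -0.003  0.001  0.   ] -> [0.55  0.275 0.12 ] tx [0.154 0.046] q [ 0.361  0.094 -0.035  1.281 -0.011  0.098]
[ 0.02  -0.005 -0.002  0.   ] -> [0.554 0.274 0.101] tx [0.159 0.047] q [ 0.357  0.099 -0.067  1.239 -0.011  0.095]
```

send_rows:
  steps:
    - {"x": 0.015, "y": 0.014, "z": -0.042, "spin": 0.0, "gripper": 0.0}
    - {"x": 0.0, "y": 0.005, "z": 0.02, "spin": 0.0, "gripper": 0.0}
    - {"x": 0.0, "y": 0.007, "z": 0.03, "spin": 0.0, "gripper": 0.0}
    - {"x": 0.0, "y": 0.007, "z": 0.031, "spin": 0.0, "gripper": 0.0}
    - {"x": -0.002, "y": 0.008, "z": 0.031, "spin": 0.0, "gripper": 0.0}
    - {"x": -0.002, "y": 0.008, "z": 0.031, "spin": 0.0, "gripper": 0.0}
    - {"x": 0.0, "y": 0.008, "z": 0.031, "spin": 0.0, "gripper": 0.0}

```text
clock: 27.7
position: [0.3098, 0.1335, 0.162]
eef_rot: [[0.001, -0.373, 0.928], [0.02, 0.928, 0.373], [-1.0, 0.018, 0.009]]
ft_force: [-0.7, -0.3, -1.8]
finger_gap: 0.0104
```

```bash
python3 -c "
from h import *
plan(G+.06*N,18);print(sense()['qvel'])
from app2 import *
q,v=go([.50,.25,.20],18,.032); go([.553,.271,.10],6,.025,q,v)
"
```

```text
clock 27.7 q [ 0.1872 -0.4689 -0.4226  1.6119  0.0194 -0.1946] F [-0.7171 -0.2564 -1.7732] gap 0.010392724363572916
pos [0.3098 0.1335 0.162 ] toolx [ 0.0015  0.02   -0.9998] want [ 0.4985  0.0392 -0.866 ] angle off 29.84534071576279
pos in neck frame rel G (mm) [-173.2858   98.4122  123.1822]
bar angle of jaws 14.665561304818624
local [-0.0333 -0.1476  0.1443] jaw y [-0.3727  0.9278  0.0181]
spin -0.058196933936818594
[ 0.4992  0.9171  0.5614 -0.3568 -0.014   0.4878]
[-0.005  0.005  0.031  0.   ] -> [0.337 0.152 0.167] tx [0.004 0.019] q [ 0.224 -0.381 -0.352  1.592  0.018 -0.15 ]
[-0.005  0.005  0.031  0.   ] -> [0.365 0.17  0.174] tx [0.008 0.019] q [ 0.255 -0.295 -0.275  1.578  0.017 -0.113]
[-0.005  0.005  0.031  0.   ] -> [0.394 0.188 0.182] tx [0.014 0.02 ] q [ 0.28  -0.211 -0.192  1.571  0.015 -0.081]
[-0.004  0.005  0.031  0.   ] -> [0.422 0.207 0.189] tx [0.02 0.02] q [ 0.302 -0.129 -0.107  1.568  0.014 -0.053]
[-0.003  0.005  0.031  0.   ] -> [0.451 0.225 0.195] tx [0.026 0.021] q [ 0.322 -0.047 -0.018  1.568  0.012 -0.029]
[-0.002  0.004  0.032  0.   ] -> [0.481 0.243 0.2  ] tx [0.032 0.022] q [ 0.337  0.037  0.076  1.572  0.011 -0.009]
[0.001 0.    0.02  0.   ] -> [0.504 0.254 0.205] tx [0.042 0.025] q [0.343 0.093 0.143 1.573 0.009 0.   ]
[ 0.023 -0.     0.01   0.   ] -> [0.522 0.264 0.192] tx [0.061 0.031] q [0.348 0.121 0.147 1.529 0.008 0.008]
[ 0.024 -0.001  0.006  0.   ] -> [0.533 0.269 0.173] tx [0.072 0.034] q [0.352 0.137 0.127 1.481 0.007 0.014]
[ 0.025 -0.002  0.004  0.   ] -> [0.541 0.273 0.152] tx [0.08  0.036] q [0.353 0.15  0.098 1.431 0.006 0.018]
[ 0.025 -0.003  0.003  0.   ] -> [0.548 0.275 0.129] tx [0.086 0.038] q [0.353 0.163 0.067 1.381 0.005 0.02 ]
[ 0.024 -0.005  0.     0.   ] -> [0.553 0.275 0.107] tx [0.092 0.039] q [0.35  0.171 0.032 1.332 0.005 0.018]
```

send_rows:
  steps:
    - {"x": -0.002, "y": 0.004, "z": 0.031, "spin": 0.0, "gripper": 0.0}
    - {"x": -0.002, "y": 0.004, "z": 0.031, "spin": 0.0, "gripper": 0.0}
    - {"x": -0.002, "y": 0.004, "z": 0.031, "spin": 0.0, "gripper": 0.0}
    - {"x": -0.002, "y": 0.004, "z": 0.031, "spin": 0.0, "gripper": 0.0}
    - {"x": 0.0, "y": 0.004, "z": 0.031, "spin": 0.0, "gripper": 0.0}
    - {"x": 0.0, "y": 0.002, "z": 0.025, "spin": 0.0, "gripper": 0.0}

```text
clock: 28.3
position: [0.471, 0.2268, 0.1627]
eef_rot: [[-0.011, -0.378, 0.926], [0.015, 0.926, 0.378], [-1.0, 0.018, -0.004]]
ft_force: [0.2, 0.3, -2.1]
finger_gap: 0.0102
```

```bash
python3 -c "
from h import *
plan([.553,.271,.06],None);print(sense()['qvel'])
p=eyes.snapshot('wrist');save(p,'w10')
q=eyes.snapshot('scene');save(q,'s10')
for x in ('cap','tray_in'):
  print(x,[(r['centre'],r['score']) for r in eyes.landmark_of(x,q)[:1]],[(r['centre'],r['score']) for r in eyes.landmark_of(x,p)[:1]])
"
```

```text
clock 28.3 q [ 0.309   0.0408  0.0058  1.5415  0.0173 -0.0789] F [ 0.2363  0.276  -2.1294] gap 0.010170986853543377
pos [0.471  0.2268 0.1627] toolx [-0.0107  0.0147 -0.9998] want [ 0.4985  0.0392 -0.866 ] angle off 30.554100822903294
pos in neck frame rel G (mm) [-27.4277 178.745   39.7214]
bar angle of jaws 14.974999733958384
local [0.1024 0.0081 0.0931] jaw y [-0.3781  0.9256  0.0176]
[ 0.0892  0.6831  0.667   0.009  -0.0102  0.084 ]
cap [([0.4761, 0.2311, 0.1457], 0.65)] [([0.4714, 0.2272, 0.1479], 0.78)]
tray_in [([0.5522, 0.2734, 0.0016], 0.66)] []
```

View pics/w10.png

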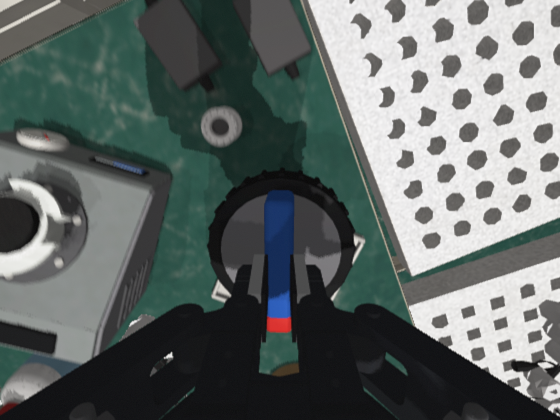

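View pics/s10.png

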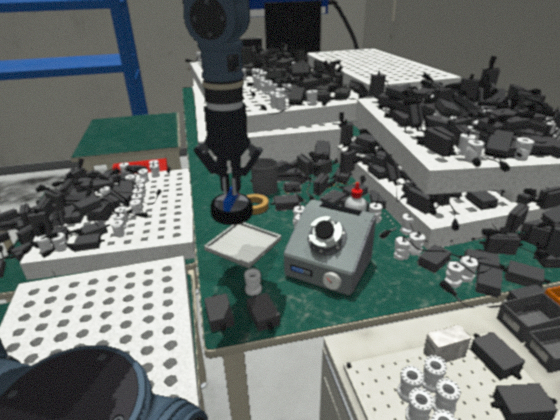

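send_rows:
  steps:
    - {"x": 0.01, "y": 0.002, "z": 0.025, "spin": 0.0, "gripper": 0.0}
    - {"x": 0.015, "y": 0.002, "z": 0.025, "spin": 0.0, "gripper": 0.0}
    - {"x": 0.02, "y": 0.001, "z": 0.02, "spin": 0.0, "gripper": 0.0}
    - {"x": 0.02, "y": 0.001, "z": 0.008, "spin": 0.0, "gripper": 0.0}
    - {"x": 0.02, "y": 0.0, "z": 0.0, "spin": 0.0, "gripper": 0.0}

```text
clock: 29.1
position: [0.5408, 0.262, 0.0838]
eef_rot: [[0.001, -0.376, 0.926], [0.018, 0.926, 0.376], [-1.0, 0.016, 0.008]]
ft_force: [-1.0, 0.5, -1.7]
finger_gap: 0.0104
```

```bash
python3 -c "
from h import *
plan([.552,.272,.0285],None);print(sense()['qvel'])
"
```

```text
clock 29.1 q [ 0.3301  0.2416  0.0716  1.3938  0.0166 -0.0557] F [-0.9981  0.5051 -1.741 ] gap 0.010416612468877116
pos [0.5408 0.262  0.0838] toolx [ 0.0012  0.018  -0.9998] want [ 0.4985  0.0392 -0.866 ] angle off 29.867306421700643
pos in neck frame rel G (mm) [ -4.2224 208.4062 -64.7862]
bar angle of jaws 14.922092895143479
local [0.0555 0.0041 0.0137] jaw y [-0.3764  0.9263  0.0162]
[ 0.0015  0.0443 -0.3522 -0.3957 -0.0034  0.0059]
```

send_rows:
  steps:
    - {"x": 0.012, "y": 0.002, "z": 0.006, "spin": 0.0, "gripper": 0.0}
    - {"x": 0.012, "y": 0.001, "z": 0.004, "spin": 0.0, "gripper": 0.0}
    - {"x": 0.01, "y": 0.0, "z": 0.002, "spin": 0.0, "gripper": 0.0}
    - {"x": 0.008, "y": 0.0, "z": 0.0, "spin": 0.0, "gripper": 0.0}

```text
clock: 29.5
position: [0.5491, 0.2695, 0.0392]
eef_rot: [[-0.001, -0.376, 0.927], [0.017, 0.927, 0.376], [-1.0, 0.016, 0.006]]
ft_force: [0.5, 0.1, -1.9]
finger_gap: 0.0104
```

```bash
python3 -c "
from h import *
plan([.552,.272,.0285],None);print(sense()['qvel'])
q=eyes.snapshot('scene');save(q,'s11')
cv2.imwrite('pics/s11y.png',cv2.resize(q['pixels'][190:280,195:295,::-1],None,fx=6,fy=6,interpolation=0))
"
```

```text
clock 29.5 q [ 0.3374  0.2903  0.0407  1.316   0.0164 -0.048 ] F [ 0.4553  0.0567 -1.9281] gap 0.010401823856007287
pos [0.5491 0.2695 0.0392] toolx [-0.0005  0.0172 -0.9999] want [ 0.4985  0.0392 -0.866 ] angle off 29.96818292994548
pos in neck frame rel G (mm) [ -18.8009  215.1654 -107.8094]
bar angle of jaws 14.895922783961637
local [0.0108 0.0011 0.0036] jaw y [-0.3759  0.9265  0.0161]
[ 0.0031  0.0371 -0.1189 -0.1565  0.0005  0.0031]
```

View pics/s11y.png

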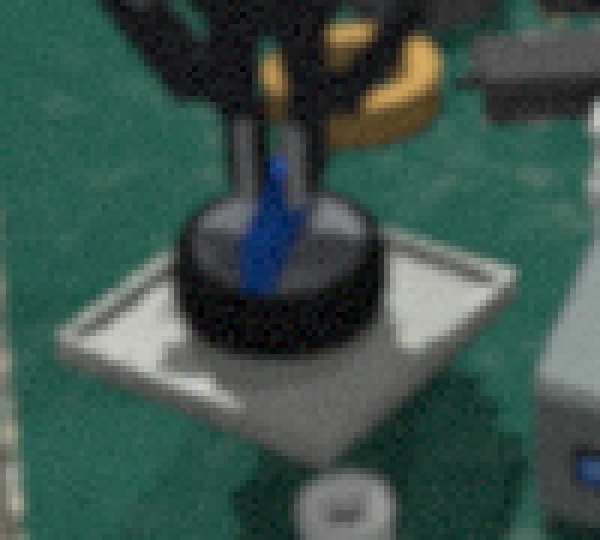

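send_rows:
  steps:
    - {"x": 0.004, "y": 0.0, "z": 0.001, "spin": 0.0, "gripper": 0.0}
    - {"x": 0.003, "y": 0.0, "z": 0.001, "spin": 0.0, "gripper": 0.0}

```text
clock: 29.75
position: [0.5501, 0.27, 0.0309]
eef_rot: [[-0.002, -0.376, 0.927], [0.017, 0.927, 0.376], [-1.0, 0.016, 0.004]]
ft_force: [-0.2, 0.1, -1.9]
finger_gap: 0.0102
```

send_rows:
  steps:
    - {"x": 0.003, "y": 0.0, "z": 0.0, "spin": 0.0, "gripper": 0.0}

```text
clock: 29.85
position: [0.5509, 0.2707, 0.0287]
eef_rot: [[-0.0, -0.376, 0.927], [0.018, 0.926, 0.376], [-1.0, 0.017, 0.006]]
ft_force: [1.0, 1.8, 3.9]
finger_gap: 0.0102
```

send_rows:
  steps:
    - {"x": 0.001, "y": 0.0, "z": 0.0, "spin": 0.0, "gripper": 0.0}
    - {"x": 0.0, "y": 0.0, "z": 0.0, "spin": 0.0, "gripper": 0.0}
    - {"x": 0.0, "y": 0.0, "z": 0.0, "spin": 0.0, "gripper": 0.3}
    - {"x": 0.0, "y": 0.0, "z": 0.0, "spin": 0.0, "gripper": 0.4}
    - {"x": 0.0, "y": 0.0, "z": 0.0, "spin": 0.0, "gripper": 0.5}
  squeeze: 20

```text
clock: 30.35
position: [0.5528, 0.2711, 0.0306]
eef_rot: [[0.004, -0.376, 0.927], [0.019, 0.927, 0.376], [-1.0, 0.016, 0.011]]
ft_force: [0.1, -0.2, -0.2]
finger_gap: 0.0428
```

```bash
python3 -c "
from h import *
plan([.552,.272,.0285],None)
p=eyes.snapshot('wrist');save(p,'w12')
"
```

```text
clock 30.35 q [ 0.3378  0.2995  0.0343  1.2954  0.0166 -0.0474] F [ 0.1069 -0.165  -0.1943] gap 0.04278940777478838
pos [0.5528 0.2711 0.0306] toolx [ 0.0042  0.0191 -0.9998] want [ 0.4985  0.0392 -0.866 ] angle off 29.69419151225609
pos in neck frame rel G (mm) [ -19.8361  216.5468 -117.238 ]
bar angle of jaws 14.89606555387131
local [ 0.0021  0.0011 -0.0005] jaw y [-0.3759  0.9265  0.0161]
```

View pics/w12.png

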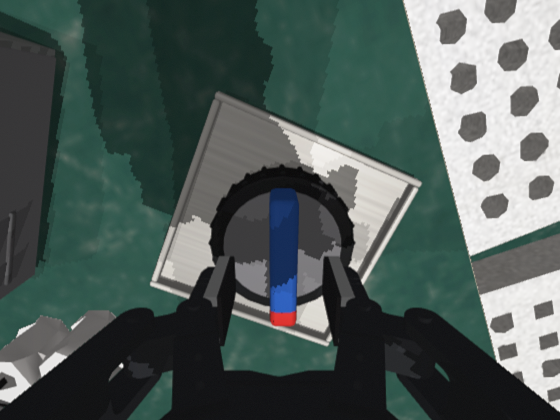

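Cap stands in the tray with jaws free on both sides (bar at u≈284, fingers at u≈232 and 330). Retreat straight up.

send_rows:
  steps:
    - {"x": -0.01, "y": 0.0, "z": 0.0, "spin": 0.0, "gripper": 0.5}
    - {"x": -0.02, "y": 0.0, "z": 0.0, "spin": 0.0, "gripper": 0.5}
    - {"x": -0.03, "y": 0.0, "z": 0.0, "spin": 0.0, "gripper": 0.5}
    - {"x": -0.03, "y": 0.0, "z": 0.0, "spin": 0.0, "gripper": 0.5}
    - {"x": -0.03, "y": 0.0, "z": -0.01, "spin": 0.0, "gripper": 0.5}
    - {"x": -0.03, "y": 0.0, "z": -0.02, "spin": 0.0, "gripper": 0.5}
    - {"x": 0.0, "y": 0.0, "z": 0.0, "spin": 0.0, "gripper": 0.5}
    - {"x": 0.0, "y": 0.0, "z": 0.0, "spin": 0.0, "gripper": 0.5}

```text
clock: 31.2
position: [0.5241, 0.2565, 0.1909]
eef_rot: [[0.008, -0.376, 0.927], [0.02, 0.927, 0.376], [-1.0, 0.016, 0.015]]
ft_force: [0.5, -0.3, -0.2]
finger_gap: 0.0426
```

```bash
python3 -c "
from h import *
s=sense();print(s['clock'],s['position'],s['ft_force'],s['qvel'])
q=eyes.snapshot('scene');save(q,'s13');p=eyes.snapshot('wrist')
for x in ('cap','cap_grip','cap_mark','bottle_at','tape_at','coupling_at','tray_in'):
  print(x,[(r['centre'],r['score']) for r in eyes.landmark_of(x,q)[:1]],[(r['centre'],r['score']) for r in eyes.landmark_of(x,p)[:1]])
cv2.imwrite('pics/s13y.png',cv2.resize(q['pixels'][170:300,190:390,::-1],None,fx=4,fy=4,interpolation=0))
"
```

```text
31.2 [0.5241 0.2565 0.1909] [ 0.5026 -0.2624 -0.2118] [-0.0003 -0.041   0.0432  0.0287  0.0006 -0.0012]
cap [([0.5516, 0.2765, 0.0102], 0.62)] []
cap_grip [([0.5529, 0.2727, 0.0431], 0.84)] [([0.552, 0.2711, 0.0455], 0.79)]
cap_mark [([0.5819, 0.2842, 0.0434], 0.94)] [([0.5798, 0.2869, 0.0506], 0.84)]
bottle_at [([0.7462, 0.0686, 0.0635], 0.87)] [([0.7505, 0.0731, 0.068], 0.96)]
tape_at [([0.7111, 0.3512, 0.0089], 0.59)] [([0.7139, 0.353, 0.0142], 0.95)]
coupling_at [([0.432, 0.1568, 0.0221], 0.76)] [([0.4338, 0.1588, 0.0235], 0.58)]
tray_in [([0.5509, 0.2713, 0.0001], 0.64)] []
```

View pics/s13y.png

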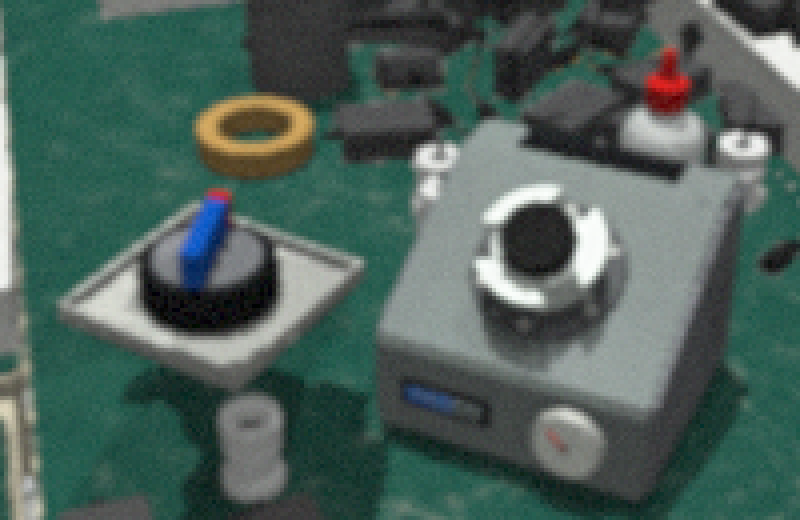

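The picture shows the cap standing top up in the tray (zoomed at about 208,260), the neck bare, and the bystanders where they were. The arm is clear of everything.

```bash
python3 -c "
from cell import finish_job
print(finish_job())"
```

```text
the job is handed in; nothing more can be done
None
```

The cap is off the filler neck and standing top up near the middle of the drip tray, released, with the arm clear. I handed the job in at about 31 s.

- **First stop:** I turned the cap anticlockwise until the wrist torque rose at the first stop. I then held it there unpressed for about 1.2 s.
- **Removal:** I pressed it in about 6–7 mm and turned it on to about 17 degrees. Then I lifted it straight out along the neck.
- **Placing:** I levelled the cap and lowered it until it touched the tray floor with a few newtons. Then I opened the jaws and backed away upward.

**Last checks**
- The cap's grip bar is at about (0.552, 0.272, 0.044), against a tray centre of (0.551, 0.271). Its height is what a cap standing flat on the tray floor should give.
- The bottle, tape roll and coupling are within about 5 mm of where they started, which is roughly the measuring error.
- The wrist force is about zero.

**What went wrong along the way**
- **Tilting the tool:** the moves allow no tilt, so I tilted and levelled the tool by pushing the arm against its joint limits. This drifted a lot and used up most of the first 19 s.
- **First grasp:** the first attempt to grip closed just above the bar, because I had placed the bar too high. I looked again, went deeper and gripped it properly. The picture showed the cap had not moved.

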